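Pack up the optics bench

ROBOT

A 7-joint arm with a two-finger parallel gripper is mounted at the origin on the work surface. World frame = base frame: x ahead of the robot, y to its left, z up, the work surface at z = 0. Lengths are in m, angles in rad, forces in N, time in s.
With the tool pointing down it reaches from about 0.425 to 0.875 m from the base axis. Payload 4.7 kg.
Tool frame: the origin (TCP) lies at the very end of the fingers, on their centre line; the grasp point (between the pads) lies 19 mm behind it; z points along the fingers, y is the line along which they close (so a half turn about z gives the same grasp; the last joint's range is limited). The gripper opens to 87 mm and grips with 3 to 60 N. Pads are 19 mm wide; open, the fingers measure 117 mm over their backs; the gripper's body (75 mm by 190 mm) begins 51 mm behind the grasp point.
Start: joints at [1.286, 0.321, -0.07, 1.45, 0.023, 1.371, -0.057], TCP at [0.191, -0.621, 0.223] pointing down, gripper open.
Joint ranges: [-2.86, 2.86], [-0.3, 2.09], [-1.38, 1.24], [0.06, 2.45], [-1.56, 4.7], [0.09, 2.05], [-2.69, 2.69]. Speed limits (rad/s): [2.57, 2.57, 3.14, 3.14, 3.14, 3.14, 3.14].

INTERFACE

Orientations are given as a rotation vector (axis times angle).
In Python, from bench import ctrl, vision gives the robot as it stands.
- The arm moves only by the tool jog_arm, never from a script. Its argument "increments" is a list of rows, each an object of numbers: "tx", "ty", "tz": the shift along the tool's x, y, z in mm; "wx", "wy", "wz": the turn, a rotation vector about the tool's x, y, z in rad; "gripper": the opening, from 0 (shut) to 1 (fully open). In form: [{"tx": .., "ty": .., "tz": .., "wx": .., "wy": .., "wz": .., "gripper": ..}, ...]. A call has exactly 5 rows; each row is the pose to reach, as a shift and turn from the pose commanded when the call began, along the tool's axes at that moment; what a row does not reach only later rows make up. A row lasts 1/12 s, in which the tool goes at most 41.7 mm and 7.16 degrees, less where a joint would pass 70% of its speed; a pose out of reach is approached as far as the arm can. A call with a gripper value outside its range is refused whole. The fingers move at their own pace and stop on an object; "grip_force" is the grip in N (left out, the last holds). Time passes only in rows, so rows that repeat a pose let the fingers close, or fill a call up. It gives the time, the measured TCP pose, the force, the opening and the grip force at its end, in the units of the state.
- ctrl.get_state(): the state, without advancing time (a new reading comes with each control period).
- vision.get_image(name): name is "scene" or "side" or "wrist"; returns a dict with "color" (420x560x3 uint8, blue, green, red), "fx", "fy", "cx", "cy" (pixels), "extrinsics" (4x4, takes a point from world to camera coordinates). Camera axes: x right, y down, z forward; pixel columns grow to the right and rows downward; lengths in m; the calibration is good to about 2 mm. A picture is of the moment at which its call begins. There is no depth.
- ctrl.close_job(): hands the job in; it is judged then, once.
Trained networks look in the newest picture that a camera, given by its name, has taken for a name from the list of things; names that differ only in an ending like _2 or _b are one class to them, and where a whole thing is asked for, a point or a joint stands for the part that bears it (a point fixed in the world has none). Each returns a list of dicts, best first, with "conf" (0 to 1); they miss things now and then, are a little off and sometimes report something else, mostly with a low value. They report only what shows in the picture. A call takes as long as a camera call. They do not tell look-alikes from the thing itself.
- vision.spot_in(camera, thing): "bbox" ([left, top, right, bottom] in pixels, round what is visible of it).
The state is a dict: "time": time; "joint_positions": joint angles; "qd": joint speeds; "joint_torque": joint torques, N m; "position": TCP position; "tool_rot": TCP orientation; "ft_force": force on the tool from outside, world axes, zero at the start; "torque": the same for the moment, N m; "grip_width": opening from 0.0 (shut) to 1.0 (fully open); "grip_force": force on a finger pad.
Only numpy, scipy, OpenCV 4.12 (cv2) and the standard library are available. Lean on these libraries where they do the work, as an engineer would, in place of code of your own. Each camera call takes 0.05 s, during which the arm holds its last target. There are 200 camera calls.

TASK

Pack up the optics bench. First lift the folded beam shield out of the still empty tray and hang it astride the bar of the post stand, near the middle. Then stand every lens tube upright in the tray, one inside each printed ring, filling the row of three nearest the robot before using the far row, and lay the rail carrier and the T-shaped clamp fully down in the nests that match their shapes; leave the carton, screwdriver and jar where they are.

Things in the scene. Friction and masses are not known exactly. Their poses are not given: they have to be found in the camera images.
- tray: Fixed aluminium tray, 132 mm (x) by 196 mm (y), floor 4 mm thick, rim 9 mm high in all. Origin: centre of its underside; z up. Its -x side faces the robot (turned by at most 0.2 rad). The floor bears two rows of three printed black rings (outer diameter 55 mm, inner 50), 62 mm apart both ways.
- ring0 (a point): Centre of a printed ring, on the tray floor, axes as the tray's. Near row (the row nearer the robot), left (+y) end.
- ring1 (a point): Centre of a printed ring, on the tray floor, axes as the tray's. Near row (the row nearer the robot), middle.
- ring2 (a point): Centre of a printed ring, on the tray floor, axes as the tray's. Near row (the row nearer the robot), right (-y) end.
- ring3 (a point): Centre of a printed ring, on the tray floor, axes as the tray's. Far row, left (+y) end.
- ring4 (a point): Centre of a printed ring, on the tray floor, axes as the tray's. Far row, middle.
- ring5 (a point): Centre of a printed ring, on the tray floor, axes as the tray's. Far row, right (-y) end.
- bar_mid (a point): Middle of the horizontal steel bar of the fixed post stand at the left, on its centre line, 140 mm above the table. The bar is 12 mm thick and runs along this point's y; z up. Two upright posts 100 mm either way along y carry it (they reach 154 mm above the table; 178 mm of free bar between their blocks).
- shield: Black folded beam shield: inverted U, 80 mm long (y), 50 wide (x), 160 g; two 3 mm flaps 44 mm apart inside, roof rising at 35 degrees to a ridge along y. On the ridge a grip fin, 10 mm thick (x), 40 long (y), from 73 to 98 mm above the origin. Origin: centre, level with the flaps' lower edges; z up. Starts standing in the tray. Its roof centres itself on the bar and hangs stably.
- shield_ridge (a point): Underside of the shield's ridge, midway along it, 71.4 mm above the shield's origin; axes as the shield's. When it hangs on the bar this point is about 7 mm above the bar's centre line.
- tube0: Lens tube: short black cylinder, 34 mm in diameter, 26 mm high, 60 g, standing upright, glass face up. Origin: centre of its underside; z up. Three to five tubes are present; an absent one reads None.
- tube1: Lens tube: short black cylinder, 34 mm in diameter, 26 mm high, 60 g, standing upright, glass face up. Origin: centre of its underside; z up. Three to five tubes are present; an absent one reads None.
- tube2: Lens tube: short black cylinder, 34 mm in diameter, 26 mm high, 60 g, standing upright, glass face up. Origin: centre of its underside; z up. Three to five tubes are present; an absent one reads None.
- tube3: Lens tube: short black cylinder, 34 mm in diameter, 26 mm high, 60 g, standing upright, glass face up. Origin: centre of its underside; z up. Three to five tubes are present; an absent one reads None.
- tube4: Lens tube: short black cylinder, 34 mm in diameter, 26 mm high, 60 g, standing upright, glass face up. Origin: centre of its underside; z up. Three to five tubes are present; an absent one reads None.
- carrier: Rail carrier: plain aluminium bar block, 64 mm (its x) by 26 mm (y) by 28 mm high, about 130 g. Origin: centre of its underside; z up.
- clamp: T-shaped aluminium clamp block, 28 mm high, about 130 g. Crossbar 20 mm (its x) by 60 mm (y); a stem 20 mm wide runs from it along +x to x = 41 mm. Origin: centre of the crossbar's underside; z up.
- nest_bar_floor (a point): Floor centre of the fixed grey nest with a plain rectangular pocket, 68 mm (its x) by 30 mm (y), 10 mm deep (floor 3 mm, rim 13 mm above the table; walls 10 mm thick). The carrier fits with 2 mm of play all round, either way round: its origin then lies on this point.
- nest_t_floor (a point): On the floor of the fixed grey nest with the T-shaped pocket, 10 mm deep (floor 3 mm, rim 13 mm above the table). The pocket's crossbar is 24 mm (x) by 64 mm (y); its stem, 24 mm wide, runs along +x to x = 43 mm. The T clamp fits with 2 mm of play, one way round only: its origin then lies here, axes alike.
- carton: Bystander: small cardboard carton, 90 x 70 x 35 mm, at the far left. Origin: centre of its underside.
- driver: Bystander: screwdriver, 170 mm long, lying at the far edge.
- jar: Bystander: small closed jar, 52 mm wide, 60 mm high, at the far right. Origin: centre of its underside.
Mind the look-alikes: they are no part of the job. Several things have the shape of the tray; the one meant has the colours described above.

How it is judged:
On the way:
1. The shield hangs astride the bar, released, while the tray holds no tube yet (x of shield_ridge in the frame of bar_mid between -0.012 and 0.012 m and y of shield_ridge in the frame of bar_mid between -0.045 and 0.045 m and z of shield_ridge in the frame of bar_mid between 0.002 and 0.014 m and angle between shield's own z axis and vertical below 0.25 rad and angle between the y axis of shield and the y axis of bar_mid, either way round below 0.25 rad and contact force between the fingers and shield below 0.1 N and horizontal distance between each of tube0, tube1, tube2, tube3, tube4 and tray above 0.072 m), for 0.2 s.
At the end, for the whole second after the job is handed in: Shield astride the bar (within 45 mm of its middle, tilt and turn under 0.25 rad). Every tube upright on the tray floor within 9 mm of a ring centre, all three near-row rings occupied. Carrier and clamp fully down (3 mm) in their own nests, within 5 mm. All at rest (x of shield_ridge in the frame of bar_mid between -0.012 and 0.012 m and y of shield_ridge in the frame of bar_mid between -0.045 and 0.045 m and z of shield_ridge in the frame of bar_mid between 0.002 and 0.014 m and angle between shield's own z axis and vertical below 0.25 rad and angle between the y axis of shield and the y axis of bar_mid, either way round below 0.25 rad and linear speed of shield below 0.03 m/s and ((horizontal distance between tube0 and ring0 below 0.009 m and z of tube0 in the frame of ring0 between -0.004 and 0.004 m and angle between tube0's own z axis and vertical below 0.1 rad) or (horizontal distance between tube0 and ring1 below 0.009 m and z of tube0 in the frame of ring1 between -0.004 and 0.004 m and angle between tube0's own z axis and vertical below 0.1 rad) or (horizontal distance between tube0 and ring2 below 0.009 m and z of tube0 in the frame of ring2 between -0.004 and 0.004 m and angle between tube0's own z axis and vertical below 0.1 rad) or (horizontal distance between tube0 and ring3 below 0.009 m and z of tube0 in the frame of ring3 between -0.004 and 0.004 m and angle between tube0's own z axis and vertical below 0.1 rad) or (horizontal distance between tube0 and ring4 below 0.009 m and z of tube0 in the frame of ring4 between -0.004 and 0.004 m and angle between tube0's own z axis and vertical below 0.1 rad) or (horizontal distance between tube0 and ring5 below 0.009 m and z of tube0 in the frame of ring5 between -0.004 and 0.004 m and angle between tube0's own z axis and vertical below 0.1 rad)) and ((horizontal distance between tube1 and ring0 below 0.009 m and z of tube1 in the frame of ring0 between -0.004 and 0.004 m and angle between tube1's own z axis and vertical below 0.1 rad) or (horizontal distance between tube1 and ring1 below 0.009 m and z of tube1 in the frame of ring1 between -0.004 and 0.004 m and angle between tube1's own z axis and vertical below 0.1 rad) or (horizontal distance between tube1 and ring2 below 0.009 m and z of tube1 in the frame of ring2 between -0.004 and 0.004 m and angle between tube1's own z axis and vertical below 0.1 rad) or (horizontal distance between tube1 and ring3 below 0.009 m and z of tube1 in the frame of ring3 between -0.004 and 0.004 m and angle between tube1's own z axis and vertical below 0.1 rad) or (horizontal distance between tube1 and ring4 below 0.009 m and z of tube1 in the frame of ring4 between -0.004 and 0.004 m and angle between tube1's own z axis and vertical below 0.1 rad) or (horizontal distance between tube1 and ring5 below 0.009 m and z of tube1 in the frame of ring5 between -0.004 and 0.004 m and angle between tube1's own z axis and vertical below 0.1 rad)) and ((horizontal distance between tube2 and ring0 below 0.009 m and z of tube2 in the frame of ring0 between -0.004 and 0.004 m and angle between tube2's own z axis and vertical below 0.1 rad) or (horizontal distance between tube2 and ring1 below 0.009 m and z of tube2 in the frame of ring1 between -0.004 and 0.004 m and angle between tube2's own z axis and vertical below 0.1 rad) or (horizontal distance between tube2 and ring2 below 0.009 m and z of tube2 in the frame of ring2 between -0.004 and 0.004 m and angle between tube2's own z axis and vertical below 0.1 rad) or (horizontal distance between tube2 and ring3 below 0.009 m and z of tube2 in the frame of ring3 between -0.004 and 0.004 m and angle between tube2's own z axis and vertical below 0.1 rad) or (horizontal distance between tube2 and ring4 below 0.009 m and z of tube2 in the frame of ring4 between -0.004 and 0.004 m and angle between tube2's own z axis and vertical below 0.1 rad) or (horizontal distance between tube2 and ring5 below 0.009 m and z of tube2 in the frame of ring5 between -0.004 and 0.004 m and angle between tube2's own z axis and vertical below 0.1 rad)) and ((horizontal distance between tube3 and ring0 below 0.009 m and z of tube3 in the frame of ring0 between -0.004 and 0.004 m and angle between tube3's own z axis and vertical below 0.1 rad) or (horizontal distance between tube3 and ring1 below 0.009 m and z of tube3 in the frame of ring1 between -0.004 and 0.004 m and angle between tube3's own z axis and vertical below 0.1 rad) or (horizontal distance between tube3 and ring2 below 0.009 m and z of tube3 in the frame of ring2 between -0.004 and 0.004 m and angle between tube3's own z axis and vertical below 0.1 rad) or (horizontal distance between tube3 and ring3 below 0.009 m and z of tube3 in the frame of ring3 between -0.004 and 0.004 m and angle between tube3's own z axis and vertical below 0.1 rad) or (horizontal distance between tube3 and ring4 below 0.009 m and z of tube3 in the frame of ring4 between -0.004 and 0.004 m and angle between tube3's own z axis and vertical below 0.1 rad) or (horizontal distance between tube3 and ring5 below 0.009 m and z of tube3 in the frame of ring5 between -0.004 and 0.004 m and angle between tube3's own z axis and vertical below 0.1 rad)) and ((horizontal distance between tube4 and ring0 below 0.009 m and z of tube4 in the frame of ring0 between -0.004 and 0.004 m and angle between tube4's own z axis and vertical below 0.1 rad) or (horizontal distance between tube4 and ring1 below 0.009 m and z of tube4 in the frame of ring1 between -0.004 and 0.004 m and angle between tube4's own z axis and vertical below 0.1 rad) or (horizontal distance between tube4 and ring2 below 0.009 m and z of tube4 in the frame of ring2 between -0.004 and 0.004 m and angle between tube4's own z axis and vertical below 0.1 rad) or (horizontal distance between tube4 and ring3 below 0.009 m and z of tube4 in the frame of ring3 between -0.004 and 0.004 m and angle between tube4's own z axis and vertical below 0.1 rad) or (horizontal distance between tube4 and ring4 below 0.009 m and z of tube4 in the frame of ring4 between -0.004 and 0.004 m and angle between tube4's own z axis and vertical below 0.1 rad) or (horizontal distance between tube4 and ring5 below 0.009 m and z of tube4 in the frame of ring5 between -0.004 and 0.004 m and angle between tube4's own z axis and vertical below 0.1 rad)) and ((horizontal distance between tube0 and ring0 below 0.009 m and z of tube0 in the frame of ring0 between -0.004 and 0.004 m and angle between tube0's own z axis and vertical below 0.1 rad) or (horizontal distance between tube1 and ring0 below 0.009 m and z of tube1 in the frame of ring0 between -0.004 and 0.004 m and angle between tube1's own z axis and vertical below 0.1 rad) or (horizontal distance between tube2 and ring0 below 0.009 m and z of tube2 in the frame of ring0 between -0.004 and 0.004 m and angle between tube2's own z axis and vertical below 0.1 rad) or (horizontal distance between tube3 and ring0 below 0.009 m and z of tube3 in the frame of ring0 between -0.004 and 0.004 m and angle between tube3's own z axis and vertical below 0.1 rad) or (horizontal distance between tube4 and ring0 below 0.009 m and z of tube4 in the frame of ring0 between -0.004 and 0.004 m and angle between tube4's own z axis and vertical below 0.1 rad)) and ((horizontal distance between tube0 and ring1 below 0.009 m and z of tube0 in the frame of ring1 between -0.004 and 0.004 m and angle between tube0's own z axis and vertical below 0.1 rad) or (horizontal distance between tube1 and ring1 below 0.009 m and z of tube1 in the frame of ring1 between -0.004 and 0.004 m and angle between tube1's own z axis and vertical below 0.1 rad) or (horizontal distance between tube2 and ring1 below 0.009 m and z of tube2 in the frame of ring1 between -0.004 and 0.004 m and angle between tube2's own z axis and vertical below 0.1 rad) or (horizontal distance between tube3 and ring1 below 0.009 m and z of tube3 in the frame of ring1 between -0.004 and 0.004 m and angle between tube3's own z axis and vertical below 0.1 rad) or (horizontal distance between tube4 and ring1 below 0.009 m and z of tube4 in the frame of ring1 between -0.004 and 0.004 m and angle between tube4's own z axis and vertical below 0.1 rad)) and ((horizontal distance between tube0 and ring2 below 0.009 m and z of tube0 in the frame of ring2 between -0.004 and 0.004 m and angle between tube0's own z axis and vertical below 0.1 rad) or (horizontal distance between tube1 and ring2 below 0.009 m and z of tube1 in the frame of ring2 between -0.004 and 0.004 m and angle between tube1's own z axis and vertical below 0.1 rad) or (horizontal distance between tube2 and ring2 below 0.009 m and z of tube2 in the frame of ring2 between -0.004 and 0.004 m and angle between tube2's own z axis and vertical below 0.1 rad) or (horizontal distance between tube3 and ring2 below 0.009 m and z of tube3 in the frame of ring2 between -0.004 and 0.004 m and angle between tube3's own z axis and vertical below 0.1 rad) or (horizontal distance between tube4 and ring2 below 0.009 m and z of tube4 in the frame of ring2 between -0.004 and 0.004 m and angle between tube4's own z axis and vertical below 0.1 rad)) and linear speed of each of tube0, tube1, tube2, tube3, tube4, carrier, clamp below 0.02 m/s and x of carrier in the frame of nest_bar_floor between -0.005 and 0.005 m and y of carrier in the frame of nest_bar_floor between -0.005 and 0.005 m and z of carrier in the frame of nest_bar_floor between -0.003 and 0.003 m and angle between each of carrier, clamp's own z axis and vertical below 0.08 rad and angle between the x axis of carrier and the x axis of nest_bar_floor, either way round below 0.15 rad and x of clamp in the frame of nest_t_floor between -0.005 and 0.005 m and y of clamp in the frame of nest_t_floor between -0.005 and 0.005 m and z of clamp in the frame of nest_t_floor between -0.003 and 0.003 m and angle between the x axis of clamp and the x axis of nest_t_floor, either way round below 0.15 rad); the robot touches nothing.
It fails at once if The carton is moved more than 30 mm (distance of carton from where it was at the start of the episode above 0.03 m).
It fails at once if The driver is moved more than 30 mm (distance of driver from where it was at the start of the episode above 0.03 m).
It fails at once if The jar is moved more than 30 mm (distance of jar from where it was at the start of the episode above 0.03 m).
Of tube0, tube1, tube2, tube3, tube4 only 3 to 5 are there at a start; the rules pass over those that are not, and their reading is None.
At some moment in a run one of tube0, tube1, tube2, tube3, tube4, carrier, clamp may be knocked a few centimetres aside while the robot is not near it.
It also fails if it takes over 210 s, if anything falls off the work surface, if the arm or the gripper's body presses on something with over 40 N, if the wrist force passes 120 N, or if a joint passes its speed limit or range.

## Working session

There is one attempt and no reset: what is moved stays moved. The work goes in short steps, Python scripts to look and compute and a tool call to move; the robot and the scene stay as the last step left them, time stands still between calls to the robot, and variables do not carry over. Pictures are saved under pics/ and viewed, at most 14 in all, crops included, and the job is handed in when it is done.

Besides the shell and the picture viewer there is one more tool, called after "Emit:" in YAML: its name, and indented under it one key for each argument. jog_arm: Moves the arm, as the interface text tells. Its arguments: {"type":"object","properties":{"increments":{"type":"array"},"grip_force":{"type":"number"}},"required":["increments"]}

```bash
ls; mkdir -p pics
python3 - <<'E'
from bench import ctrl, vision
import cv2,numpy as np,pickle
print(ctrl.get_state())
for n in("scene","side"):
    im=vision.get_image(n); cv2.imwrite(f"pics/{n}0.png",cv2.resize(im["color"],(800,600))if 0 else im["color"])
    print(n,im["fx"],im["fy"],im["cx"],im["cy"],np.round(im["extrinsics"],4).tolist())
    pickle.dump(im,open(f"{n}0.pkl","wb"))
    for t in["tray","bar_mid","shield","tube0","carrier","clamp","nest_bar_floor","nest_t_floor","carton","driver","jar"]:
        try: print(t,[(np.round(d["bbox"]).astype(int).tolist(),round(d["conf"],2)) for d in vision.spot_in(n,t)])
        except Exception as e: print(t,e)
E
```

```text
pics
{'time': 0.0, 'joint_positions': array([ 1.28610211,  0.32179242, -0.07008194,  1.4516709 ,  0.02260743,
        1.3707957 , -0.05691116]), 'qd': array([-0.00062511, -0.00076343,  0.00076587,  0.00052018, -0.000415  ,
       -0.00099908, -0.00141676]), 'joint_torque': array([ 5.80588294e-04, -4.91288424e+01, -4.03676005e-01, -3.12530673e+01,
       -6.37987931e-02,  4.37390408e-02,  1.95732950e-04]), 'position': array([ 0.19112484, -0.62068896,  0.22148341]), 'tool_rot': array([-3.10477500e+00, -4.67355246e-01,  6.04304942e-04]), 'ft_force': array([-0.15500589,  0.83843065,  0.03982529]), 'torque': array([-0.03728698,  0.00539754, -0.01410225]), 'grip_force': 0.0, 'grip_width': 0.9956872567447976}
scene 450.60042809496633 450.60042809496633 282.3147974630553 200.82413564361119 [[-0.3164, 0.9486, 0.0108, 0.1844], [0.8066, 0.275, -0.5233, -0.359], [-0.4993, -0.1569, -0.8521, 1.5969], [0.0, 0.0, 0.0, 1.0]]
tray [([201, 104, 264, 143], 0.97), ([139, 262, 227, 320], 0.67), ([258, 184, 334, 237], 0.58)]
bar_mid [([393, 174, 424, 272], 0.79)]
shield [([284, 191, 314, 222], 0.68)]
tube0
[... 779 characters left out ...]
9], 0.72), ([377, 237, 475, 311], 0.7), ([241, 208, 304, 268], 0.57)]
bar_mid [([200, 124, 279, 185], 0.63)]
shield [([259, 198, 287, 242], 0.77), ([242, 211, 305, 268], 0.55)]
tube0 [([334, 366, 356, 391], 0.9), ([283, 176, 294, 185], 0.69), ([265, 352, 284, 378], 0.68), ([332, 229, 348, 241], 0.66), ([302, 289, 345, 327], 0.39)]
carrier [([333, 251, 363, 273], 0.96), ([289, 143, 324, 176], 0.7)]
clamp [([303, 180, 324, 199], 0.86), ([335, 370, 356, 392], 0.69)]
nest_bar_floor [([304, 289, 342, 324], 0.57)]
nest_t_floor [([256, 292, 302, 329], 0.63)]
carton [([289, 146, 324, 176], 0.76), ([242, 205, 303, 269], 0.27), ([352, 215, 404, 224], 0.27)]
driver []
jar [([378, 314, 412, 348], 0.75)]
```

Run:
```python
import cv2
s=cv2.imread("pics/scene0.png");cv2.imwrite("pics/s1.png",cv2.resize(s[90:330,125:445],(800,600),interpolation=cv2.INTER_CUBIC))
s=cv2.imread("pics/side0.png");cv2.imwrite("pics/s2.png",cv2.resize(s[110:410,100:500],(800,600),interpolation=cv2.INTER_CUBIC))
```

```text
(no output)
```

View pics/s1.png

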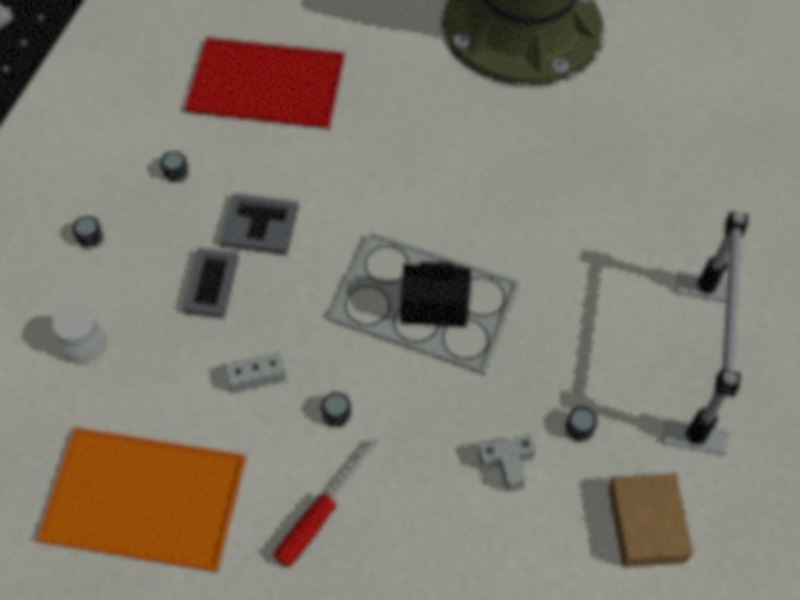

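View pics/s2.png

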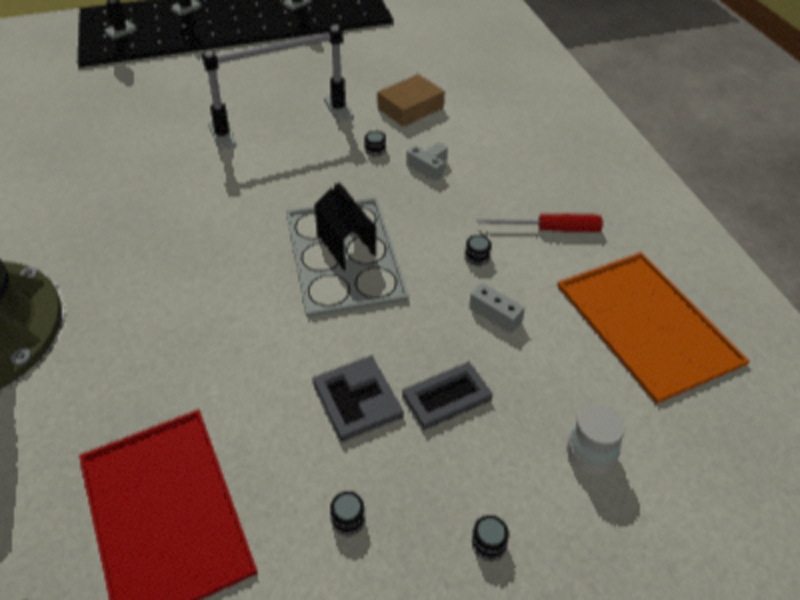

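Both views show four tubes, with the shield (black) in the grey tray. The red and orange trays are look-alikes. The stand is on the left, the clamp near the far left, the carrier at mid-right, and the two nests on the right. I'll triangulate now.

```bash
cat > h.py <<'E'
import numpy as np, cv2, pickle
from scipy.optimize import least_squares
from scipy.spatial.transform import Rotation as Ro
def K(im): return np.array([[im["fx"],0,im["cx"]],[0,im["fy"],im["cy"]],[0,0,1]])
def proj(im,P):
    E=im["extrinsics"];r,_=cv2.Rodrigues(E[:3,:3])
    return cv2.projectPoints(np.atleast_2d(np.float64(P)),r,E[:3,3],K(im),None)[0][:,0]
def onz(im,uv,z):
    E=np.array(im["extrinsics"]);R=E[:3,:3];t=E[:3,3];c=-R.T@t
    uv=np.atleast_2d(np.float64(uv));d=np.c_[uv,np.ones(len(uv))]@np.linalg.inv(K(im)).T@R
    return c+d*((z-c[2])/d[:,2])[:,None]
def planar(im,uv,obj,z,guess=None):
    """fit x,y,yaw of 2D model pts obj to pixels at height z"""
    W=onz(im,uv,z)[:,:2];o=np.float64(obj)
    a=o-o.mean(0);b=W-W.mean(0)
    y=np.arctan2((a[:,0]*b[:,1]-a[:,1]*b[:,0]).sum(),(a*b).sum())
    R=np.array([[np.cos(y),-np.sin(y)],[np.sin(y),np.cos(y)]])
    p=W.mean(0)-R@o.mean(0)
    return np.r_[p,y],np.abs(W-(o@R.T+p)).max()
def pose(s):
    R=Ro.from_rotvec(s["tool_rot"]).as_matrix();return s["position"],R,np.arctan2(R[1,0],R[0,0])
def step(p,R,target,yaw):
    """tool-axes mm and wz for a move to world target, tool down, yaw of tool x"""
    now=np.arctan2(R[1,0],R[0,0])
    d=R.T@(np.array(target)-p)*1000
    w=-((yaw-now+np.pi)%(2*np.pi)-np.pi)
    return np.round(d,1),round(w,3)
def down(yaw): return Ro.from_euler('z',yaw).as_matrix()@np.diag([1,-1,-1.])
def plan(s,wps):
    p,R,_=pose(s); yaw0=_
    for w in wps:
        d,t=step(p,R,w[:3],w[3]);print("->",np.round(w,3).tolist(),"t",d.tolist(),"wz",t)
        p=np.array(w[:3]);R=down(w[3])
E
python3 - <<'E'
from h import *
a=pickle.load(open("scene0.pkl","rb"));b=pickle.load(open("side0.pkl","rb"))
S=lambda l:np.array(l)/2.5+[125,90]
D=lambda l:np.array(l)/2+[100,110]
def two(n,s,d,z):
    print(n,np.round(onz(a,S(s),z)[:,:2],3).tolist(),np.round(onz(b,D(d),z)[:,:2],3).tolist())
two("tubes",[(173,158),(87,223),(336,400),(582,413)],[(348,507),(491,530),(479,243),(375,136)],.026)
two("bar",[(737,222),(730,378)],[(212,58),(335,36)],.14)
two("tray",[(368,236),(516,283),(486,372),(328,317)],[(308,312),(289,209),(375,202),(407,300)],.009)
two("nestbar",[(198,250),(238,250),(224,316),(184,310)],[(404,395),(468,364),(491,394),(421,424)],.013)
two("nestT",[(234,195),(298,201),(288,252),(221,245)],[(315,374),(372,357),(402,405),(346,437)],.013)
two("carrier",[(228,367),(281,355),(284,370),(231,384)],[(471,290),(484,284),(523,310),(510,322)],.028)
two("fin",[(420,265),(452,265)],[(337,185),(337,185)],.102)
two("clamp",[(480,447),(532,436),(514,483)],[(406,150),(442,170),(447,149)],.028)
two("jar,carton",[(76,325),(652,515)],[(600,425),(411,100)],.05)
E
```

```text
tubes [[0.396, -0.358], [0.522, -0.416], [0.648, -0.046], [0.575, 0.218]] [[0.401, -0.356], [0.527, -0.413], [0.654, -0.043], [0.583, 0.223]]
bar [[0.35, 0.323], [0.545, 0.348]] [[0.357, 0.332], [0.551, 0.346]]
tray [[0.418, -0.088], [0.425, 0.103], [0.552, 0.102], [0.542, -0.095]] [[0.414, -0.087], [0.425, 0.109], [0.547, 0.092], [0.538, -0.1]]
nestbar [[0.507, -0.277], [0.491, -0.231], [0.582, -0.211], [0.59, -0.259]] [[0.493, -0.237], [0.577, -0.216], [0.588, -0.261], [0.501, -0.278]]
nestT [[0.416, -0.267], [0.399, -0.188], [0.474, -0.172], [0.491, -0.253]] [[0.403, -0.184], [0.472, -0.177], [0.487, -0.249], [0.418, -0.272]]
carrier [[0.649, -0.176], [0.616, -0.124], [0.633, -0.114], [0.668, -0.164]] [[0.614, -0.121], [0.633, -0.115], [0.664, -0.168], [0.641, -0.181]]
fin [[0.494, 0.001], [0.483, 0.035]] [[0.482, 0.035], [0.482, 0.035]]
clamp [[0.651, 0.122], [0.621, 0.173], [0.679, 0.168]] [[0.618, 0.174], [0.655, 0.114], [0.679, 0.16]]
jar,carton [[0.665, -0.352], [0.676, 0.313]] [[0.669, -0.348], [0.655, 0.27]]
```

```bash
cat >> h.py <<'E'
def plan(s,wps):
    p,R,y=pose(s)
    for w in wps:
        dp=np.array(w[:3])-p;dy=(w[3]-y+np.pi)%(2*np.pi)-np.pi
        n=int(np.ceil(max(np.linalg.norm(dp)/.19,abs(dy)/.58,.01)))
        for i in range(n):
            print("->",np.round(w,3).tolist(),"t",np.round(R.T@dp*1000/n,1).tolist(),"wz",round(-dy/n,3))
            p=p+dp/n;y+=dy/n;R=down(y)
E
python3 - <<'E'
from h import *
from bench import ctrl
plan(ctrl.get_state(),[(.42,-.33,.27,.9),(.47,.018,.28,1.57)])
E
```

```text
-> [0.42, -0.33, 0.27, 0.9] t [152.1, -105.5, -23.7] wz -0.301
-> [0.42, -0.33, 0.27, 0.9] t [176.6, -55.7, -23.7] wz -0.301
-> [0.47, 0.018, 0.28, 1.57] t [151.8, -88.6, -5.0] wz -0.335
-> [0.47, 0.018, 0.28, 1.57] t [172.5, -33.7, -5.0] wz -0.335
```

Emit:
jog_arm:
  increments:
    - {"tx": 38,"ty": -26,"tz": -6,"wz": -0.075,"gripper": 1}
    - {"tx": 76,"ty": -53,"tz": -12,"wz": -0.15,"gripper": 1}
    - {"tx": 114,"ty": -79,"tz": -18,"wz": -0.225,"gripper": 1}
    - {"tx": 152,"ty": -105.5,"tz": -23.7,"wz": -0.3,"gripper": 1}
    - {"tx": 152,"ty": -105.5,"tz": -23.7,"wz": -0.3,"gripper": 1}

```text
validation failed for argument at $.in...
```

Emit:
jog_arm:
  increments:
    - {"tx": 176.6,"ty": -55.7,"tz": -23.7,"wz": -0.3,"gripper": 1}
    - {"tx": 176.6,"ty": -55.7,"tz": -23.7,"wz": -0.3,"gripper": 1}
    - {"tx": 176.6,"ty": -55.7,"tz": -23.7,"wz": -0.3,"gripper": 1}
    - {"tx": 176.6,"ty": -55.7,"tz": -23.7,"wz": -0.3,"gripper": 1}
    - {"tx": 176.6,"ty": -55.7,"tz": -23.7,"wz": -0.3,"gripper": 1}

```text
validation failed for argument at $.in...
```

Emit:
jog_arm:
  increments:
    - {"tx": 151.8,"ty": -88.6,"tz": -5,"wz": -0.335,"gripper": 1}
    - {"tx": 151.8,"ty": -88.6,"tz": -5,"wz": -0.335,"gripper": 1}
    - {"tx": 151.8,"ty": -88.6,"tz": -5,"wz": -0.335,"gripper": 1}
    - {"tx": 151.8,"ty": -88.6,"tz": -5,"wz": -0.335,"gripper": 1}
    - {"tx": 151.8,"ty": -88.6,"tz": -5,"wz": -0.335,"gripper": 1}

```text
validation failed for argument at $.in...
```

Emit:
jog_arm:
  increments:
    - {"tx": 172.5,"ty": -33.7,"tz": -5,"wz": -0.335,"gripper": 1}
    - {"tx": 172.5,"ty": -33.7,"tz": -5,"wz": -0.335,"gripper": 1}
    - {"tx": 172.5,"ty": -33.7,"tz": -5,"wz": -0.335,"gripper": 1}
    - {"tx": 172.5,"ty": -33.7,"tz": -5,"wz": -0.335,"gripper": 1}
    - {"tx": 172.5,"ty": -33.7,"tz": -5,"wz": -0.335,"gripper": 1}

```text
validation failed for argument at $.in...
```

Run:
```python
from h import *
from bench import ctrl,vision
s=ctrl.get_state();print(s["time"],s["position"],pose(s)[2],s["joint_positions"])
im=vision.get_image("wrist");pickle.dump(im,open("w1.pkl","wb"))
E=im["extrinsics"];print(im["fx"],-E[:3,:3].T@E[:3,3],E[:3,:3].round(2).tolist())
cv2.imwrite("pics/w1.png",im["color"])
```

```text
1.2 [ 0.19132139 -0.62121765  0.22259626] 0.2988117800973609 [ 1.28607562  0.32096742 -0.07008695  1.45052257  0.02261681  1.37079678
 -0.05691939]
369.0298693241134 [ 0.2705026  -0.5964597   0.38619933] [[0.29, -0.96, -0.0], [-0.91, -0.28, 0.3], [-0.29, -0.09, -0.95]]
```

View pics/w1.png

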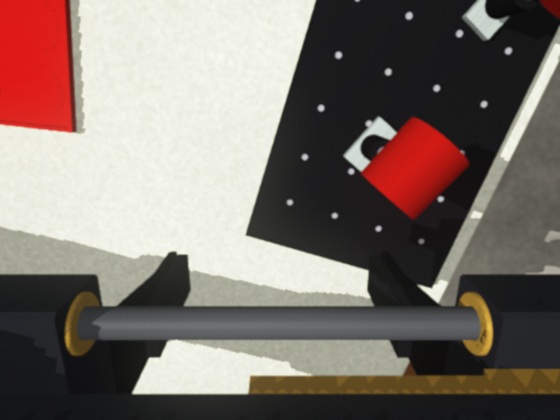

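The moves were rejected, so the arm hasn't moved and the wrist view still shows the start pose: fingers at the bottom, a red cylinder and a breadboard. I'll resend with every field filled in.

Emit:
jog_arm:
  increments:
    - {"tx": 38,"ty": -26,"tz": -6,"wx": 0,"wy": 0,"wz": -0.075,"gripper": 1}
    - {"tx": 76,"ty": -53,"tz": -12,"wx": 0,"wy": 0,"wz": -0.15,"gripper": 1}
    - {"tx": 114,"ty": -79,"tz": -18,"wx": 0,"wy": 0,"wz": -0.225,"gripper": 1}
    - {"tx": 152,"ty": -105.5,"tz": -23.7,"wx": 0,"wy": 0,"wz": -0.3,"gripper": 1}
    - {"tx": 152,"ty": -105.5,"tz": -23.7,"wx": 0,"wy": 0,"wz": -0.3,"gripper": 1}

```text
time: 1.67
position: [0.3104, -0.4708, 0.2475]
tool_rot: [2.997, 0.942, 0.004]
ft_force: [0.8, 1.2, 0.4]
grip_width: 0.997
grip_force: 0.0
```

Emit:
jog_arm:
  increments:
    - {"tx": 176.6,"ty": -55.7,"tz": -23.7,"wx": 0,"wy": 0,"wz": -0.3,"gripper": 1}
    - {"tx": 176.6,"ty": -55.7,"tz": -23.7,"wx": 0,"wy": 0,"wz": -0.3,"gripper": 1}
    - {"tx": 176.6,"ty": -55.7,"tz": -23.7,"wx": 0,"wy": 0,"wz": -0.3,"gripper": 1}
    - {"tx": 176.6,"ty": -55.7,"tz": -23.7,"wx": 0,"wy": 0,"wz": -0.3,"gripper": 1}
    - {"tx": 176.6,"ty": -55.7,"tz": -23.7,"wx": 0,"wy": 0,"wz": -0.3,"gripper": 1}

```text
time: 2.08
position: [0.4241, -0.3245, 0.2713]
tool_rot: [2.824, 1.375, 0.005]
ft_force: [1.0, 0.1, 0.4]
grip_width: 1.002
grip_force: 0.0
```

Emit:
jog_arm:
  increments:
    - {"tx": 151.8,"ty": -88.6,"tz": -5,"wx": 0,"wy": 0,"wz": -0.335,"gripper": 1}
    - {"tx": 151.8,"ty": -88.6,"tz": -5,"wx": 0,"wy": 0,"wz": -0.335,"gripper": 1}
    - {"tx": 151.8,"ty": -88.6,"tz": -5,"wx": 0,"wy": 0,"wz": -0.335,"gripper": 1}
    - {"tx": 151.8,"ty": -88.6,"tz": -5,"wx": 0,"wy": 0,"wz": -0.335,"gripper": 1}
    - {"tx": 151.8,"ty": -88.6,"tz": -5,"wx": 0,"wy": 0,"wz": -0.335,"gripper": 1}

```text
time: 2.5
position: [0.4468, -0.1481, 0.2759]
tool_rot: [2.553, 1.83, 0.003]
ft_force: [0.5, 0.7, 0.8]
grip_width: 1.006
grip_force: 0.0
```

Emit:
jog_arm:
  increments:
    - {"tx": 172.5,"ty": -33.7,"tz": -5,"wx": 0,"wy": 0,"wz": -0.335,"gripper": 1}
    - {"tx": 172.5,"ty": -33.7,"tz": -5,"wx": 0,"wy": 0,"wz": -0.335,"gripper": 1}
    - {"tx": 172.5,"ty": -33.7,"tz": -5,"wx": 0,"wy": 0,"wz": -0.335,"gripper": 1}
    - {"tx": 172.5,"ty": -33.7,"tz": -5,"wx": 0,"wy": 0,"wz": -0.335,"gripper": 1}
    - {"tx": 172.5,"ty": -33.7,"tz": -5,"wx": 0,"wy": 0,"wz": -0.335,"gripper": 1}

```text
time: 2.92
position: [0.4707, 0.0261, 0.2809]
tool_rot: [2.212, 2.231, 0.005]
ft_force: [-0.5, 0.6, -0.4]
grip_width: 1.0
grip_force: 0.0
```

Run:
```python
from h import *
from bench import ctrl,vision
s=ctrl.get_state();print(s["time"],s["position"],pose(s)[2],s["joint_positions"])
im=vision.get_image("wrist");pickle.dump(im,open("w1.pkl","wb"))
E=im["extrinsics"];print(im["fx"],-E[:3,:3].T@E[:3,3],E[:3,:3].round(2).tolist())
cv2.imwrite("pics/w2.png",im["color"])
```

```text
2.9167 [0.47071909 0.02605506 0.28091778] 1.5790515014224211 [ 0.66429651 -0.079427   -0.72299278  1.76109984 -0.05512837  1.43788415
 -0.0416941 ]
369.0298693241134 [0.46962374 0.10894409 0.44472925] [[1.0, 0.01, 0.0], [0.01, -0.95, 0.3], [0.0, -0.3, -0.95]]
```

View pics/w2.png

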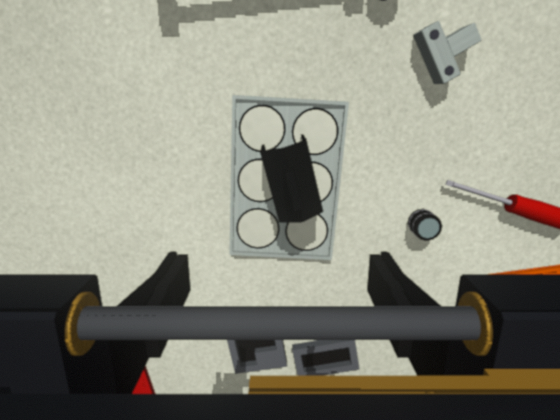

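The wrist view shows the tray with corners near (234,96), (347,101), (331,260) and (231,254). The shield sits at about (292,182), and the clamp and a tube are on the right. I'll enhance the shield crop.

Run:
```python
from h import *
a=pickle.load(open("w1.pkl","rb"))
c=a["color"][130:235,230:370].astype(float)
c=np.clip(c*3.5,0,255).astype(np.uint8)
cv2.imwrite("pics/w2c.png",cv2.resize(c,(800,600),interpolation=cv2.INTER_CUBIC))
print(planar(a,[(234,96),(347,101),(331,260),(231,254)],[(-.066,.098),(.066,.098),(.066,-.098),(-.066,-.098)],.009))
print(planar(a,[(262,128),(315,131),(260,181),(258,228),(306,231)],[(-.031,.062),(.031,.062),(-.031,0),(-.031,-.062),(.031,-.062)],.004))
```

```text
(array([ 0.47997608,  0.0072934 , -0.04586971]), np.float64(0.002053494094617303))
(array([ 0.47959886,  0.00760395, -0.05010306]), np.float64(0.0008528714297378979))
```

View pics/w2c.png

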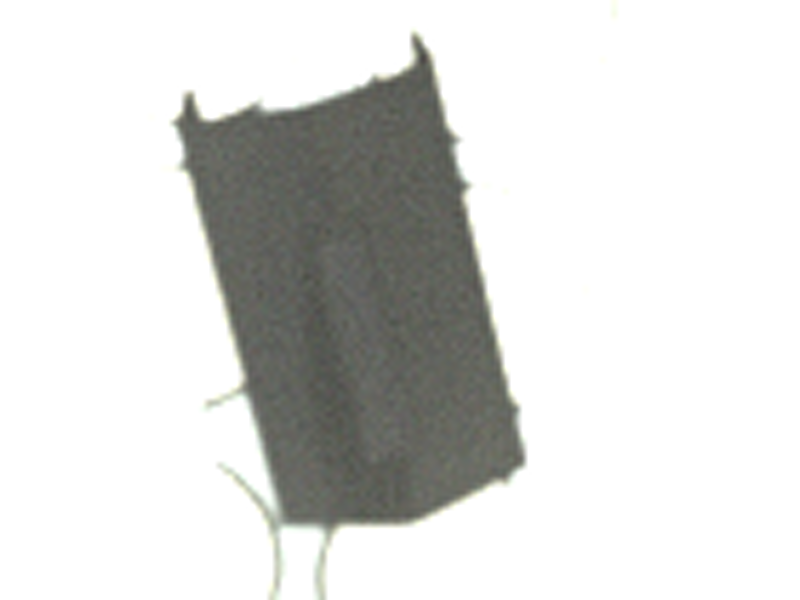

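Run:
```python
from h import *
from bench import ctrl
a=pickle.load(open("w1.pkl","rb"))
U=lambda l:np.array(l)*.175+[230,130]
f=planar(a,U([(325,245),(370,240),(362,460),(408,455)]),[(-.005,.02),(.005,.02),(-.005,-.02),(.005,-.02)],.102)
e=planar(a,U([(185,125),(428,65),(282,520),(523,462)]),[(-.025,.04),(.025,.04),(-.025,-.04),(.025,-.04)],.060)
print(f,e)
x,y=f[0][:2];psi=np.pi/2+(f[0][2]+e[0][2])/2
plan(ctrl.get_state(),[(x,y,.16,psi),(x,y,.083,psi)])
```

```text
(array([0.48608418, 0.02057124, 0.18379562]), np.float64(0.0015667735313800585)) (array([0.48581279, 0.01991971, 0.25071666]), np.float64(0.002506021258659008))
-> [0.486, 0.021, 0.16, 1.788] t [-4.3, 15.0, 120.8] wz -0.21
-> [0.486, 0.021, 0.083, 1.788] t [0.0, 0.0, 77.0] wz -0.0
```

Emit:
jog_arm:
  increments:
    - {"tx": -4.3,"ty": 15,"tz": 40,"wx": 0,"wy": 0,"wz": -0.1,"gripper": 1}
    - {"tx": -4.3,"ty": 15,"tz": 80,"wx": 0,"wy": 0,"wz": -0.21,"gripper": 1}
    - {"tx": -4.3,"ty": 15,"tz": 120,"wx": 0,"wy": 0,"wz": -0.21,"gripper": 1}
    - {"tx": -4.3,"ty": 15,"tz": 120,"wx": 0,"wy": 0,"wz": -0.21,"gripper": 1}
    - {"tx": -4.3,"ty": 15,"tz": 120,"wx": 0,"wy": 0,"wz": -0.21,"gripper": 1}

```text
time: 3.38
position: [0.484, 0.0126, 0.1589]
tool_rot: [-1.978, -2.436, 0.003]
ft_force: [1.0, -0.0, 1.3]
grip_width: 0.999
grip_force: 0.0
```

Run:
```python
from h import *
from bench import ctrl,vision
s=ctrl.get_state();vision.get_image("wrist")
s=ctrl.get_state();print(s["position"],pose(s)[2])
plan(s,[(.486,.0205,.083,1.78)])
```

```text
[0.4859544  0.01286877 0.1611466 ] 1.7774800242045465
-> [0.486, 0.02, 0.083, 1.78] t [7.5, 1.6, 78.1] wz -0.003
```

Emit:
jog_arm:
  increments:
    - {"tx": 7.5,"ty": 1.6,"tz": 30,"wx": 0,"wy": 0,"wz": 0,"gripper": 1}
    - {"tx": 7.5,"ty": 1.6,"tz": 60,"wx": 0,"wy": 0,"wz": 0,"gripper": 1}
    - {"tx": 7.5,"ty": 1.6,"tz": 77,"wx": 0,"wy": 0,"wz": 0,"gripper": 1}
    - {"tx": 7.5,"ty": 1.6,"tz": 77,"wx": 0,"wy": 0,"wz": 0,"gripper": 1}
    - {"tx": 7.5,"ty": 1.6,"tz": 77,"wx": 0,"wy": 0,"wz": 0,"gripper": 0}

```text
time: 3.85
position: [0.4871, 0.0208, 0.0851]
tool_rot: [1.978, 2.437, 0.002]
ft_force: [-0.7, 0.5, 0.8]
grip_width: 0.976
grip_force: 0.0
```

Emit:
jog_arm:
  increments:
    - {"tx": 0,"ty": 0,"tz": 0,"wx": 0,"wy": 0,"wz": 0,"gripper": 0}
    - {"tx": 0,"ty": 0,"tz": 0,"wx": 0,"wy": 0,"wz": 0,"gripper": 0}
    - {"tx": 0,"ty": 0,"tz": 0,"wx": 0,"wy": 0,"wz": 0,"gripper": 0}
    - {"tx": 0,"ty": 0,"tz": 0,"wx": 0,"wy": 0,"wz": 0,"gripper": 0}
    - {"tx": 0,"ty": 0,"tz": 0,"wx": 0,"wy": 0,"wz": 0,"gripper": 0}
  grip_force: 30

```text
time: 4.27
position: [0.4859, 0.021, 0.0836]
tool_rot: [1.978, 2.439, 0.001]
ft_force: [-0.1, -0.2, -0.5]
grip_width: 0.634
grip_force: 0.0
```

Emit:
jog_arm:
  increments:
    - {"tx": 0,"ty": 0,"tz": 0,"wx": 0,"wy": 0,"wz": 0,"gripper": 0}
    - {"tx": 0,"ty": 0,"tz": 0,"wx": 0,"wy": 0,"wz": 0,"gripper": 0}
    - {"tx": 0,"ty": 0,"tz": 0,"wx": 0,"wy": 0,"wz": 0,"gripper": 0}
    - {"tx": 0,"ty": 0,"tz": 0,"wx": 0,"wy": 0,"wz": 0,"gripper": 0}
    - {"tx": 0,"ty": 0,"tz": 0,"wx": 0,"wy": 0,"wz": 0,"gripper": 0}

```text
time: 4.68
position: [0.4853, 0.0212, 0.0828]
tool_rot: [-1.979, -2.44, 0.0]
ft_force: [-0.3, 0.2, -0.0]
grip_width: 0.248
grip_force: 0.0
```

Run:
```python
from h import *
from bench import ctrl
s=ctrl.get_state();print(s["position"],pose(s)[2],s["grip_width"],s["grip_force"])
b=np.arctan2(.020,.194)
print(b)
plan(s,[(.486,.0205,.17,1.78),(.486,.0205,.29,1.78),(.451,.337,.29,b+np.pi)])
```

```text
[0.48534132 0.02115759 0.08283318] 1.778848086564748 0.248109673361395 0.0
0.10272986741866949
-> [0.486, 0.02, 0.17, 1.78] t [-0.8, 0.5, -87.2] wz -0.001
-> [0.486, 0.02, 0.29, 1.78] t [0.0, 0.0, -120.0] wz -0.0
-> [0.451, 0.337, 0.29, 3.244] t [105.6, 10.5, 0.0] wz -0.488
-> [0.451, 0.337, 0.29, 3.244] t [88.4, 58.8, 0.0] wz -0.488
-> [0.451, 0.337, 0.29, 3.244] t [50.5, 93.4, 0.0] wz -0.488
```

Emit:
jog_arm:
  increments:
    - {"tx": 0,"ty": 0,"tz": 0,"wx": 0,"wy": 0,"wz": 0,"gripper": 0}
    - {"tx": 0,"ty": 0,"tz": 0,"wx": 0,"wy": 0,"wz": 0,"gripper": 0}
    - {"tx": 0,"ty": 0,"tz": 0,"wx": 0,"wy": 0,"wz": 0,"gripper": 0}
    - {"tx": 0,"ty": 0,"tz": 0,"wx": 0,"wy": 0,"wz": 0,"gripper": 0}
    - {"tx": 0,"ty": 0,"tz": 0,"wx": 0,"wy": 0,"wz": 0,"gripper": 0}

```text
time: 5.1
position: [0.4854, 0.0211, 0.0829]
tool_rot: [-1.979, -2.44, 0.0]
ft_force: [-0.1, -0.7, -0.6]
grip_width: 0.109
grip_force: 29.9
```

Emit:
jog_arm:
  increments:
    - {"tx": 0,"ty": 0,"tz": -8,"wx": 0,"wy": 0,"wz": 0,"gripper": 0}
    - {"tx": 0,"ty": 0,"tz": -25,"wx": 0,"wy": 0,"wz": 0,"gripper": 0}
    - {"tx": 0,"ty": 0,"tz": -45,"wx": 0,"wy": 0,"wz": 0,"gripper": 0}
    - {"tx": 0,"ty": 0,"tz": -67,"wx": 0,"wy": 0,"wz": 0,"gripper": 0}
    - {"tx": 0,"ty": 0,"tz": -87,"wx": 0,"wy": 0,"wz": 0,"gripper": 0}

```text
time: 5.52
position: [0.4852, 0.0213, 0.1713]
tool_rot: [-1.978, -2.44, 0.0]
ft_force: [-0.0, 0.2, -1.9]
grip_width: 0.113
grip_force: 29.9
```

Emit:
jog_arm:
  increments:
    - {"tx": 0,"ty": 0,"tz": -25,"wx": 0,"wy": 0,"wz": 0,"gripper": 0}
    - {"tx": 0,"ty": 0,"tz": -55,"wx": 0,"wy": 0,"wz": 0,"gripper": 0}
    - {"tx": 0,"ty": 0,"tz": -85,"wx": 0,"wy": 0,"wz": 0,"gripper": 0}
    - {"tx": 0,"ty": 0,"tz": -110,"wx": 0,"wy": 0,"wz": 0,"gripper": 0}
    - {"tx": 0,"ty": 0,"tz": -120,"wx": 0,"wy": 0,"wz": 0,"gripper": 0}

```text
time: 5.93
position: [0.4868, 0.0215, 0.294]
tool_rot: [1.975, 2.437, 0.004]
ft_force: [0.4, 0.3, -0.2]
grip_width: 0.111
grip_force: 29.9
```

Emit:
jog_arm:
  increments:
    - {"tx": 20,"ty": 2,"tz": 0,"wx": 0,"wy": 0,"wz": -0.1,"gripper": 0}
    - {"tx": 40,"ty": 4,"tz": 0,"wx": 0,"wy": 0,"wz": -0.2,"gripper": 0}
    - {"tx": 62,"ty": 6,"tz": 0,"wx": 0,"wy": 0,"wz": -0.3,"gripper": 0}
    - {"tx": 84,"ty": 8,"tz": 0,"wx": 0,"wy": 0,"wz": -0.4,"gripper": 0}
    - {"tx": 105.6,"ty": 10.5,"tz": 0,"wx": 0,"wy": 0,"wz": -0.488,"gripper": 0}

```text
time: 6.35
position: [0.473, 0.1276, 0.2891]
tool_rot: [-1.323, -2.848, 0.002]
ft_force: [0.4, 0.8, -1.7]
grip_width: 0.117
grip_force: 29.9
```

Emit:
jog_arm:
  increments:
    - {"tx": 18,"ty": 12,"tz": 0,"wx": 0,"wy": 0,"wz": -0.1,"gripper": 0}
    - {"tx": 36,"ty": 24,"tz": 0,"wx": 0,"wy": 0,"wz": -0.2,"gripper": 0}
    - {"tx": 54,"ty": 36,"tz": 0,"wx": 0,"wy": 0,"wz": -0.3,"gripper": 0}
    - {"tx": 72,"ty": 48,"tz": 0,"wx": 0,"wy": 0,"wz": -0.4,"gripper": 0}
    - {"tx": 88.4,"ty": 58.8,"tz": 0,"wx": 0,"wy": 0,"wz": -0.488,"gripper": 0}

```text
time: 6.77
position: [0.4614, 0.2333, 0.2892]
tool_rot: [-0.595, -3.084, 0.001]
ft_force: [0.3, 0.0, -1.0]
grip_width: 0.113
grip_force: 29.9
```

Emit:
jog_arm:
  increments:
    - {"tx": 11,"ty": 20,"tz": 0,"wx": 0,"wy": 0,"wz": -0.11,"gripper": 0}
    - {"tx": 24,"ty": 44,"tz": 0,"wx": 0,"wy": 0,"wz": -0.23,"gripper": 0}
    - {"tx": 36,"ty": 67,"tz": 0,"wx": 0,"wy": 0,"wz": -0.35,"gripper": 0}
    - {"tx": 47,"ty": 87,"tz": 0,"wx": 0,"wy": 0,"wz": -0.46,"gripper": 0}
    - {"tx": 50.5,"ty": 93.4,"tz": 0,"wx": 0,"wy": 0,"wz": -0.488,"gripper": 0}

```text
time: 7.18
position: [0.4484, 0.3414, 0.2891]
tool_rot: [0.174, -3.134, -0.004]
ft_force: [-0.6, 0.5, -1.6]
grip_width: 0.114
grip_force: 29.9
```

Run:
```python
from h import *
from bench import ctrl,vision
out=[]
for n in("wrist","side"):
    im=vision.get_image(n);pickle.dump(im,open(n+"2.pkl","wb"));out.append(im["color"])
s=ctrl.get_state();print(s["time"],s["position"],pose(s)[2],s["grip_width"],s["grip_force"],s["ft_force"],s["joint_positions"])
c=cv2.resize(out[1][60:260,150:350],(420,420),interpolation=cv2.INTER_CUBIC)
cv2.imwrite("pics/h1.png",np.hstack([out[0][:,150:530],c]))
```

```text
7.2833 [0.44943327 0.33900781 0.28910445] -3.037824999726445 0.11094594063163662 29.939891695976257 [ 0.10540122  0.48844494 -1.89500652] [ 0.22152374  0.2451506  -1.07225589  1.53814146  0.2137017   1.48769478
  0.81837934]
```

View pics/h1.png

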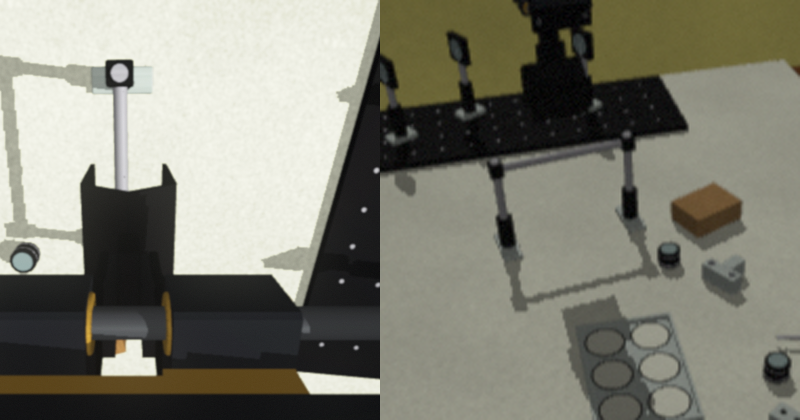

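Run:
```python
from h import *
from bench import ctrl
a=pickle.load(open("wrist2.pkl","rb"))
P=onz(a,[(271.5,183),(269,95)],.14)[:,:2];T=onz(a,[(269,73)],.154)[0,:2]
d=P[1]-P[0];d/=np.linalg.norm(d);yaw=np.arctan2(d[1],d[0])
s=ctrl.get_state();n=np.array([-d[1],d[0]])
mid=P[0]+d*((T-P[0])@d)-d*.1
print(P,T,yaw,"mid",mid,"offset TCP",(s["position"][:2]-P[0])@n,pose(s)[2])
```

```text
[[0.43991957 0.33544324]
 [0.36752965 0.32584466]] [0.35158219 0.32450118] -3.0097661244537135 mid [0.45081501 0.33688792] offset TCP -0.002283120437554532 -3.037824999726445
```

Emit:
jog_arm:
  increments:
    - {"tx": -1.5,"ty": -1.5,"tz": 25,"wx": 0,"wy": 0,"wz": -0.01,"gripper": 0}
    - {"tx": -1.5,"ty": -1.5,"tz": 50,"wx": 0,"wy": 0,"wz": -0.01,"gripper": 0}
    - {"tx": -1.5,"ty": -1.5,"tz": 75,"wx": 0,"wy": 0,"wz": -0.01,"gripper": 0}
    - {"tx": -1.5,"ty": -1.5,"tz": 95,"wx": 0,"wy": 0,"wz": -0.01,"gripper": 0}
    - {"tx": -1.5,"ty": -1.5,"tz": 110,"wx": 0,"wy": 0,"wz": -0.01,"gripper": 0}

```text
time: 7.7
position: [0.4527, 0.3329, 0.1774]
tool_rot: [0.166, -3.135, 0.006]
ft_force: [-0.2, 1.2, -1.6]
grip_width: 0.113
grip_force: 29.9
```

Emit:
jog_arm:
  increments:
    - {"tx": 0,"ty": 0,"tz": 5,"wx": 0,"wy": 0,"wz": 0,"gripper": 0}
    - {"tx": 0,"ty": 0,"tz": 11,"wx": 0,"wy": 0,"wz": 0,"gripper": 0}
    - {"tx": 0,"ty": 0,"tz": 16,"wx": 0,"wy": 0,"wz": 0,"gripper": 0}
    - {"tx": 0,"ty": 0,"tz": 20,"wx": 0,"wy": 0,"wz": 0,"gripper": 0}
    - {"tx": 0,"ty": 0,"tz": 20,"wx": 0,"wy": 0,"wz": 0,"gripper": 0}

```text
time: 8.12
position: [0.4526, 0.336, 0.1598]
tool_rot: [0.173, -3.137, 0.001]
ft_force: [0.3, -0.1, -1.8]
grip_width: 0.114
grip_force: 29.9
```

Run:
```python
from h import *
from bench import ctrl,vision
s=ctrl.get_state();print(s["position"],pose(s)[2],s["grip_width"],s["ft_force"])
im=vision.get_image("side");cv2.imwrite("pics/h2.png",cv2.resize(im["color"][70:240,150:350],(800,680))[:600])
```

```text
[0.45258004 0.33599734 0.15977335] -3.031136561889035 0.1138478817685781 [ 0.32727596 -0.10839578 -1.77190959]
```

View pics/h2.png

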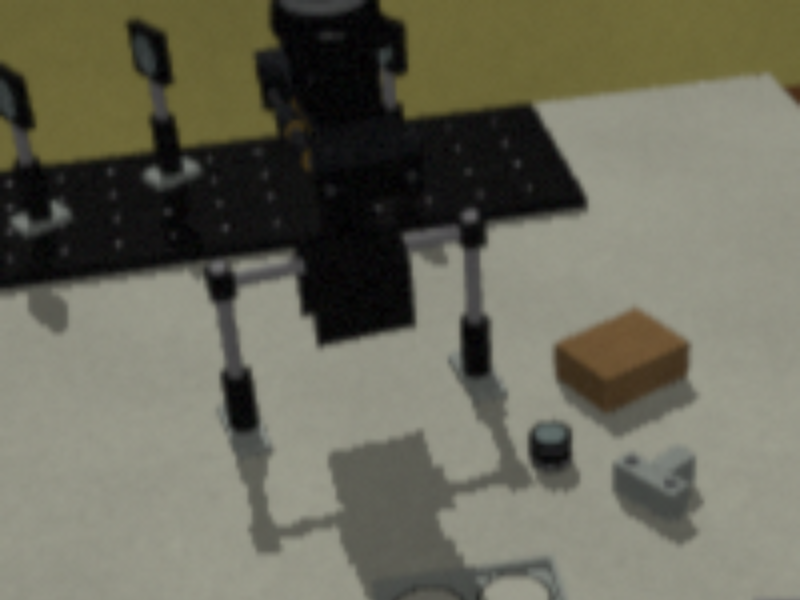

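The shield is astride the bar between the posts. I'll lower it the last few mm, release and retreat.

Emit:
jog_arm:
  increments:
    - {"tx": 0,"ty": 0,"tz": 2,"wx": 0,"wy": 0,"wz": 0,"gripper": 0}
    - {"tx": 0,"ty": 0,"tz": 4,"wx": 0,"wy": 0,"wz": 0,"gripper": 0}
    - {"tx": 0,"ty": 0,"tz": 4,"wx": 0,"wy": 0,"wz": 0,"gripper": 0}
    - {"tx": 0,"ty": 0,"tz": 4,"wx": 0,"wy": 0,"wz": 0,"gripper": 0.15}
    - {"tx": 0,"ty": 0,"tz": 4,"wx": 0,"wy": 0,"wz": 0,"gripper": 0.25}

```text
time: 8.58
position: [0.4526, 0.3367, 0.1563]
tool_rot: [-0.175, 3.136, 0.001]
ft_force: [0.9, 0.1, 1.0]
grip_width: 0.168
grip_force: 0.0
```

Emit:
jog_arm:
  increments:
    - {"tx": 0,"ty": 0,"tz": 0,"wx": 0,"wy": 0,"wz": 0,"gripper": 0.5}
    - {"tx": 0,"ty": 0,"tz": 0,"wx": 0,"wy": 0,"wz": 0,"gripper": 0.5}
    - {"tx": 0,"ty": 0,"tz": 0,"wx": 0,"wy": 0,"wz": 0,"gripper": 0.5}
    - {"tx": 0,"ty": 0,"tz": 0,"wx": 0,"wy": 0,"wz": 0,"gripper": 0.5}
    - {"tx": 0,"ty": 0,"tz": 0,"wx": 0,"wy": 0,"wz": 0,"gripper": 0.5}

```text
time: 9.0
position: [0.4524, 0.3364, 0.156]
tool_rot: [-0.175, 3.137, -0.0]
ft_force: [-0.4, -0.5, 0.1]
grip_width: 0.471
grip_force: 0.0
```

Emit:
jog_arm:
  increments:
    - {"tx": 0,"ty": 0,"tz": -15,"wx": 0,"wy": 0,"wz": 0,"gripper": 0.6}
    - {"tx": 0,"ty": 0,"tz": -40,"wx": 0,"wy": 0,"wz": 0,"gripper": 0.7}
    - {"tx": 0,"ty": 0,"tz": -75,"wx": 0,"wy": 0,"wz": 0,"gripper": 0.8}
    - {"tx": 0,"ty": 0,"tz": -105,"wx": 0,"wy": 0,"wz": 0,"gripper": 0.9}
    - {"tx": 0,"ty": 0,"tz": -130,"wx": 0,"wy": 0,"wz": 0,"gripper": 1}

```text
time: 9.42
position: [0.4525, 0.3368, 0.2883]
tool_rot: [-0.175, 3.135, 0.001]
ft_force: [-0.0, 0.1, -0.8]
grip_width: 0.792
grip_force: 0.0
```

Run:
```python
from h import *
from bench import ctrl,vision
im=vision.get_image("side");cv2.imwrite("pics/h3.png",cv2.resize(im["color"][100:400,140:440],(600,600)))
s=ctrl.get_state();print(s["time"],s["position"],pose(s)[2],s["grip_width"],s["ft_force"])
# over tube D then plan view pose; wrist cam sees ~+tool x
plan(s,[(.60,.12,.26,2.3)])
plan(s,[(.579,.13,.26,1.9)])
```

```text
9.4667 [0.45402834 0.33846276 0.29288839] -3.030339225281517 0.8375648803945164 [1.38484654 2.26439311 2.53947442]
-> [0.6, 0.12, 0.26, 2.3] t [-60.3, -116.7, 16.5] wz 0.476
-> [0.6, 0.12, 0.26, 2.3] t [-107.2, -76.0, 16.4] wz 0.476
-> [0.579, 0.13, 0.26, 1.9] t [-33.6, -73.7, 11.0] wz 0.451
-> [0.579, 0.13, 0.26, 1.9] t [-62.4, -51.6, 11.0] wz 0.451
-> [0.579, 0.13, 0.26, 1.9] t [-78.7, -19.3, 11.0] wz 0.451
```

View pics/h3.png

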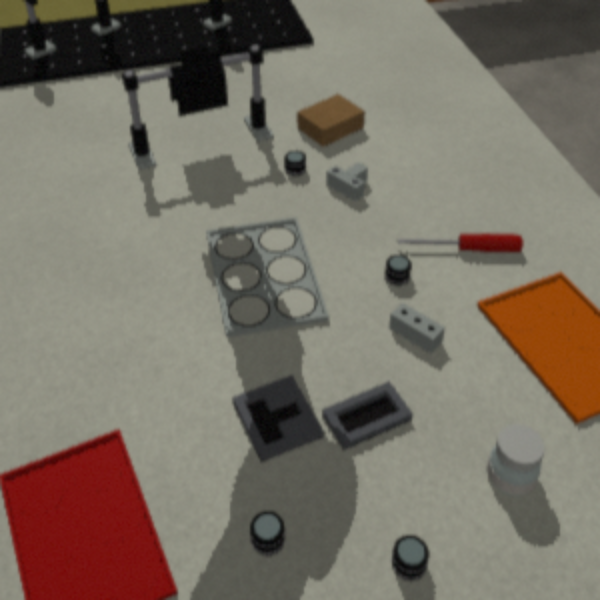

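The shield hangs centred on the bar, and the tray is empty. Next is the tube near the stand: move over it and refine its position with the wrist camera.

```bash
cat >> h.py <<'E'
def rings(t=(.480,.0075,-.048)):
    c,s=np.cos(t[2]),np.sin(t[2]);L=[(-.031,.062),(-.031,0),(-.031,-.062),(.031,.062),(.031,0),(.031,-.062)]
    return [(t[0]+c*x-s*y,t[1]+s*x+c*y) for x,y in L]
def find(vision,cam,thing,z,near=None):
    """bbox centres on plane z, nearest to a guess first"""
    im=vision.get_image(cam)
    r=[(onz(im,[((d["bbox"][0]+d["bbox"][2])/2,(d["bbox"][1]+d["bbox"][3])/2)],z)[0,:2],d["conf"],np.round(d["bbox"]).astype(int).tolist()) for d in vision.spot_in(cam,thing)]
    if near is not None: r.sort(key=lambda q:np.linalg.norm(q[0]-near))
    return im,r
E
python3 - <<'E'
from h import *
from bench import ctrl
print(np.round(rings(),4).tolist())
plan(ctrl.get_state(),[(.579,.22,.26,1.2)])
E
```

```text
[[0.452, 0.0709], [0.449, 0.009], [0.4461, -0.0529], [0.5139, 0.0679], [0.511, 0.006], [0.508, -0.0559]]
-> [0.579, 0.22, 0.26, 1.2] t [-27.7, -32.9, 8.3] wz 0.513
-> [0.579, 0.22, 0.26, 1.2] t [-40.3, -15.0, 8.2] wz 0.513
-> [0.579, 0.22, 0.26, 1.2] t [-42.5, 6.7, 8.2] wz 0.513
-> [0.579, 0.22, 0.26, 1.2] t [-33.8, 26.7, 8.2] wz 0.513
```

Emit:
jog_arm:
  increments:
    - {"tx": -27.7,"ty": -32.9,"tz": 8,"wx": 0,"wy": 0,"wz": 0.513,"gripper": 0.6}
    - {"tx": -27.7,"ty": -32.9,"tz": 8,"wx": 0,"wy": 0,"wz": 0.513,"gripper": 0.6}
    - {"tx": -27.7,"ty": -32.9,"tz": 8,"wx": 0,"wy": 0,"wz": 0.513,"gripper": 0.6}
    - {"tx": -27.7,"ty": -32.9,"tz": 8,"wx": 0,"wy": 0,"wz": 0.513,"gripper": 0.6}
    - {"tx": -27.7,"ty": -32.9,"tz": 8,"wx": 0,"wy": 0,"wz": 0.513,"gripper": 0.6}

```text
time: 9.88
position: [0.4837, 0.3066, 0.2777]
tool_rot: [-0.633, -3.077, 0.0]
ft_force: [0.0, -0.5, 1.2]
grip_width: 0.646
grip_force: 0.0
```

Emit:
jog_arm:
  increments:
    - {"tx": -40.3,"ty": -15,"tz": 8,"wx": 0,"wy": 0,"wz": 0.513,"gripper": 0.6}
    - {"tx": -40.3,"ty": -15,"tz": 8,"wx": 0,"wy": 0,"wz": 0.513,"gripper": 0.6}
    - {"tx": -40.3,"ty": -15,"tz": 8,"wx": 0,"wy": 0,"wz": 0.513,"gripper": 0.6}
    - {"tx": -40.3,"ty": -15,"tz": 8,"wx": 0,"wy": 0,"wz": 0.513,"gripper": 0.6}
    - {"tx": -40.3,"ty": -15,"tz": 8,"wx": 0,"wy": 0,"wz": 0.513,"gripper": 0.6}

```text
time: 10.3
position: [0.5148, 0.2772, 0.2697]
tool_rot: [-1.388, -2.818, 0.0]
ft_force: [-0.5, 0.2, 0.2]
grip_width: 0.599
grip_force: 0.0
```

Emit:
jog_arm:
  increments:
    - {"tx": -42.5,"ty": 6.7,"tz": 8,"wx": 0,"wy": 0,"wz": 0.513,"gripper": 0.6}
    - {"tx": -42.5,"ty": 6.7,"tz": 8,"wx": 0,"wy": 0,"wz": 0.513,"gripper": 0.6}
    - {"tx": -42.5,"ty": 6.7,"tz": 8,"wx": 0,"wy": 0,"wz": 0.513,"gripper": 0.6}
    - {"tx": -42.5,"ty": 6.7,"tz": 8,"wx": 0,"wy": 0,"wz": 0.513,"gripper": 0.6}
    - {"tx": -42.5,"ty": 6.7,"tz": 8,"wx": 0,"wy": 0,"wz": 0.513,"gripper": 0.6}

```text
time: 10.72
position: [0.546, 0.2477, 0.2618]
tool_rot: [-2.055, -2.376, 0.0]
ft_force: [-0.4, -0.4, -0.2]
grip_width: 0.601
grip_force: 0.0
```

Emit:
jog_arm:
  increments:
    - {"tx": -33.8,"ty": 26.7,"tz": 8,"wx": 0,"wy": 0,"wz": 0.513,"gripper": 0.6}
    - {"tx": -33.8,"ty": 26.7,"tz": 8,"wx": 0,"wy": 0,"wz": 0.513,"gripper": 0.6}
    - {"tx": -33.8,"ty": 26.7,"tz": 8,"wx": 0,"wy": 0,"wz": 0.513,"gripper": 0.6}
    - {"tx": -33.8,"ty": 26.7,"tz": 8,"wx": 0,"wy": 0,"wz": 0.513,"gripper": 0.6}
    - {"tx": -33.8,"ty": 26.7,"tz": 8,"wx": 0,"wy": 0,"wz": 0.513,"gripper": 0.6}

```text
time: 11.13
position: [0.5772, 0.2182, 0.2538]
tool_rot: [2.589, 1.779, -0.0]
ft_force: [-0.3, 0.3, -0.4]
grip_width: 0.6
grip_force: 0.0
```

Run:
```python
from h import *
from bench import ctrl,vision
im,r=find(vision,"wrist","tube0",.013,(.579,.22));print(r)
pickle.dump(im,open("wD.pkl","wb"));cv2.imwrite("pics/wD.png",im["color"])
c=vision.spot_in("wrist","clamp");print(c)
s=ctrl.get_state();print(s["position"],pose(s)[2],s["grip_width"])
x,y=r[0][0];R=rings()
plan(s,[(x,y,.09,1.2),(x,y,.006,1.2)]);
```

```text
[(array([0.58192894, 0.21944486]), 0.65, [268, 156, 296, 184])]
[{'bbox': [324.5, 172.3, 384.3, 232.0], 'conf': 0.65}]
[0.57708644 0.2183411  0.25397687] 1.2076515889252564 0.6013352595555558
-> [0.582, 0.219, 0.09, 1.2] t [2.8, 4.1, 164.0] wz 0.008
-> [0.582, 0.219, 0.006, 1.2] t [0.0, 0.0, 84.0] wz -0.0
```

View pics/wD.png

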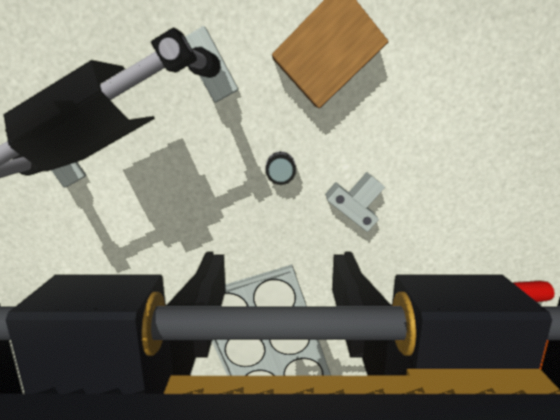

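Tube D is at pixel (281,169) and the clamp at about (354,210), with its stem to the upper right. I'll grasp D and also compute the clamp's pose.

Emit:
jog_arm:
  increments:
    - {"tx": 2.8,"ty": 4,"tz": 35,"wx": 0,"wy": 0,"wz": 0.008,"gripper": 0.6}
    - {"tx": 2.8,"ty": 4,"tz": 70,"wx": 0,"wy": 0,"wz": 0.008,"gripper": 0.6}
    - {"tx": 2.8,"ty": 4,"tz": 105,"wx": 0,"wy": 0,"wz": 0.008,"gripper": 0.6}
    - {"tx": 2.8,"ty": 4,"tz": 140,"wx": 0,"wy": 0,"wz": 0.008,"gripper": 0.6}
    - {"tx": 2.8,"ty": 4,"tz": 165,"wx": 0,"wy": 0,"wz": 0.008,"gripper": 0.6}

```text
time: 11.7
position: [0.5805, 0.2186, 0.0858]
tool_rot: [-2.594, -1.771, 0.005]
ft_force: [-1.2, -0.3, 0.1]
grip_width: 0.602
grip_force: 0.0
```

Emit:
jog_arm:
  increments:
    - {"tx": 0,"ty": 0,"tz": 30,"wx": 0,"wy": 0,"wz": 0,"gripper": 0.6}
    - {"tx": 0,"ty": 0,"tz": 60,"wx": 0,"wy": 0,"wz": 0,"gripper": 0.6}
    - {"tx": 0,"ty": 0,"tz": 83,"wx": 0,"wy": 0,"wz": 0,"gripper": 0.6}
    - {"tx": 0,"ty": 0,"tz": 83,"wx": 0,"wy": 0,"wz": 0,"gripper": 0.6}
    - {"tx": 0,"ty": 0,"tz": 83,"wx": 0,"wy": 0,"wz": 0,"gripper": 0.2}
  grip_force: 15

```text
time: 12.12
position: [0.5814, 0.2193, 0.0051]
tool_rot: [-2.595, -1.769, 0.002]
ft_force: [-0.2, 0.1, 0.8]
grip_width: 0.575
grip_force: 0.0
```

Emit:
jog_arm:
  increments:
    - {"tx": 0,"ty": 0,"tz": 0,"wx": 0,"wy": 0,"wz": 0,"gripper": 0.2}
    - {"tx": 0,"ty": 0,"tz": 0,"wx": 0,"wy": 0,"wz": 0,"gripper": 0.2}
    - {"tx": 0,"ty": 0,"tz": 0,"wx": 0,"wy": 0,"wz": 0,"gripper": 0.2}
    - {"tx": 0,"ty": 0,"tz": 0,"wx": 0,"wy": 0,"wz": 0,"gripper": 0.2}
    - {"tx": 0,"ty": 0,"tz": 0,"wx": 0,"wy": 0,"wz": 0,"gripper": 0.2}

```text
time: 12.53
position: [0.5825, 0.2193, 0.0069]
tool_rot: [2.598, 1.765, 0.002]
ft_force: [-0.8, -0.6, 4.2]
grip_width: 0.382
grip_force: 15.0
```

Run:
```python
from h import *
from bench import ctrl,vision
a=pickle.load(open("wD.pkl","rb"))
W=onz(a,[(340,199),(367,221),(353.5,210),(376.5,180.5)],.028)[:,:2];print(W,np.linalg.norm(W[3]-W[2]))
d=W[3]-W[2];e=W[1]-W[0];print("yaw",np.arctan2(*d[::-1]),np.arctan2(*e[::-1])+np.pi/2)
s=ctrl.get_state();print(s["time"],s["position"],pose(s)[2],s["grip_width"],s["grip_force"])
p=s["position"];r=rings()[0]
plan(s,[(p[0],p[1],.06,1.2),(r[0],r[1],.06,1.2),(*r,.010,1.2),(*r,.07,1.2)])
```

```text
[[0.63013267 0.16898839]
 [0.65026608 0.13387906]
 [0.64010547 0.15159748]
 [0.67337252 0.1745418 ]] 0.04041210412321149
yaw 0.6037803528316997 0.5206678802722104
12.5333 [0.58247451 0.21934078 0.00690983] 1.1932857003088215 0.3820934937803569 15.001012533903122
-> [0.582, 0.219, 0.06, 1.2] t [0.0, 0.1, -53.1] wz -0.007
-> [0.452, 0.071, 0.06, 1.2] t [-92.8, -33.9, 0.0] wz -0.0
-> [0.452, 0.071, 0.06, 1.2] t [-92.8, -33.9, 0.0] wz -0.0
-> [0.452, 0.071, 0.01, 1.2] t [0.0, 0.0, 50.0] wz -0.0
-> [0.452, 0.071, 0.07, 1.2] t [0.0, 0.0, -60.0] wz -0.0
```

Emit:
jog_arm:
  increments:
    - {"tx": 0,"ty": 0,"tz": -13,"wx": 0,"wy": 0,"wz": 0,"gripper": 0.2}
    - {"tx": 0,"ty": 0,"tz": -30,"wx": 0,"wy": 0,"wz": 0,"gripper": 0.2}
    - {"tx": 0,"ty": 0,"tz": -53,"wx": 0,"wy": 0,"wz": 0,"gripper": 0.2}
    - {"tx": -20,"ty": -7.3,"tz": -53,"wx": 0,"wy": 0,"wz": 0,"gripper": 0.2}
    - {"tx": -40,"ty": -14.6,"tz": -53,"wx": 0,"wy": 0,"wz": 0,"gripper": 0.2}

```text
time: 12.95
position: [0.5549, 0.1888, 0.0615]
tool_rot: [2.597, 1.767, 0.007]
ft_force: [-0.6, -0.6, -0.9]
grip_width: 0.384
grip_force: 15.0
```

Emit:
jog_arm:
  increments:
    - {"tx": -30,"ty": -11,"tz": 0,"wx": 0,"wy": 0,"wz": 0,"gripper": 0.2}
    - {"tx": -60,"ty": -22,"tz": 0,"wx": 0,"wy": 0,"wz": 0,"gripper": 0.2}
    - {"tx": -90,"ty": -33,"tz": 0,"wx": 0,"wy": 0,"wz": 0,"gripper": 0.2}
    - {"tx": -120,"ty": -44,"tz": 0,"wx": 0,"wy": 0,"wz": 0,"gripper": 0.2}
    - {"tx": -145.6,"ty": -53.2,"tz": 0,"wx": 0,"wy": 0,"wz": 0,"gripper": 0.2}

```text
time: 13.37
position: [0.4489, 0.07, 0.0593]
tool_rot: [2.599, 1.764, -0.001]
ft_force: [-0.7, -0.4, -0.9]
grip_width: 0.384
grip_force: 15.0
```

Emit:
jog_arm:
  increments:
    - {"tx": 0,"ty": 0,"tz": 12,"wx": 0,"wy": 0,"wz": 0,"gripper": 0.2}
    - {"tx": 0,"ty": 0,"tz": 28,"wx": 0,"wy": 0,"wz": 0,"gripper": 0.2}
    - {"tx": 0,"ty": 0,"tz": 41,"wx": 0,"wy": 0,"wz": 0,"gripper": 0.2}
    - {"tx": 0,"ty": 0,"tz": 45,"wx": 0,"wy": 0,"wz": 0,"gripper": 0.2}
    - {"tx": 0,"ty": 0,"tz": 45,"wx": 0,"wy": 0,"wz": 0,"gripper": 0.2}

```text
time: 13.78
position: [0.4497, 0.0716, 0.0136]
tool_rot: [-2.598, -1.765, 0.002]
ft_force: [-0.9, -0.2, -0.5]
grip_width: 0.389
grip_force: 15.0
```

Run:
```python
from h import *
from bench import ctrl
s=ctrl.get_state();print(s["position"],pose(s)[2],s["grip_width"],s["ft_force"]); print(rings()[0])
r=rings()[0]
plan(s,[(*r,.010,1.2),(*r,.2,1.2),(.651,-.045,.2,1.45)])
```

```text
[0.44974923 0.07158939 0.0135812 ] 1.1931988290372177 0.3886955758346508 [-0.90495677 -0.20511228 -0.50718663]
(np.float64(0.45201056249146404), np.float64(0.0709160183861756))
-> [0.452, 0.071, 0.01, 1.2] t [0.2, 2.4, 3.6] wz -0.007
-> [0.452, 0.071, 0.2, 1.2] t [0.0, 0.0, -190.0] wz -0.0
-> [0.651, -0.045, 0.2, 1.45] t [-18.0, 113.7, 0.0] wz -0.125
-> [0.651, -0.045, 0.2, 1.45] t [-32.0, 110.6, 0.0] wz -0.125
```

Emit:
jog_arm:
  increments:
    - {"tx": 0,"ty": 2.2,"tz": 2,"wx": 0,"wy": 0,"wz": 0,"gripper": 0.2}
    - {"tx": 0,"ty": 2.2,"tz": 3,"wx": 0,"wy": 0,"wz": 0,"gripper": 0.2}
    - {"tx": 0,"ty": 2.2,"tz": 3,"wx": 0,"wy": 0,"wz": 0,"gripper": 0.6}
    - {"tx": 0,"ty": 2.2,"tz": 3,"wx": 0,"wy": 0,"wz": 0,"gripper": 0.6}
    - {"tx": 0,"ty": 2.2,"tz": 3,"wx": 0,"wy": 0,"wz": 0,"gripper": 0.6}

```text
time: 14.2
position: [0.453, 0.0709, 0.0114]
tool_rot: [2.599, 1.764, 0.001]
ft_force: [0.2, -0.1, -1.6]
grip_width: 0.535
grip_force: 0.0
```

Emit:
jog_arm:
  increments:
    - {"tx": 0,"ty": 0,"tz": -20,"wx": 0,"wy": 0,"wz": 0,"gripper": 0.6}
    - {"tx": 0,"ty": 0,"tz": -60,"wx": 0,"wy": 0,"wz": 0,"gripper": 0.7}
    - {"tx": 0,"ty": 0,"tz": -100,"wx": 0,"wy": 0,"wz": 0,"gripper": 0.8}
    - {"tx": 0,"ty": 0,"tz": -140,"wx": 0,"wy": 0,"wz": 0,"gripper": 0.8}
    - {"tx": 0,"ty": 0,"tz": -190,"wx": 0,"wy": 0,"wz": 0,"gripper": 0.8}

```text
time: 14.62
position: [0.452, 0.071, 0.1946]
tool_rot: [2.599, 1.765, -0.0]
ft_force: [1.9, -0.1, 0.6]
grip_width: 0.774
grip_force: 0.0
```

Emit:
jog_arm:
  increments:
    - {"tx": -18,"ty": 113.7,"tz": 0,"wx": 0,"wy": 0,"wz": -0.125,"gripper": 0.8}
    - {"tx": -18,"ty": 113.7,"tz": 0,"wx": 0,"wy": 0,"wz": -0.125,"gripper": 0.8}
    - {"tx": -18,"ty": 113.7,"tz": 0,"wx": 0,"wy": 0,"wz": -0.125,"gripper": 0.8}
    - {"tx": -18,"ty": 113.7,"tz": 0,"wx": 0,"wy": 0,"wz": -0.125,"gripper": 0.8}
    - {"tx": -18,"ty": 113.7,"tz": 0,"wx": 0,"wy": 0,"wz": -0.125,"gripper": 0.8}

```text
time: 15.03
position: [0.5522, 0.011, 0.192]
tool_rot: [-2.485, -1.919, 0.0]
ft_force: [0.9, 0.7, 0.7]
grip_width: 0.799
grip_force: 0.0
```

Emit:
jog_arm:
  increments:
    - {"tx": -32,"ty": 110.6,"tz": 0,"wx": 0,"wy": 0,"wz": -0.125,"gripper": 0.8}
    - {"tx": -32,"ty": 110.6,"tz": 0,"wx": 0,"wy": 0,"wz": -0.125,"gripper": 0.8}
    - {"tx": -32,"ty": 110.6,"tz": 0,"wx": 0,"wy": 0,"wz": -0.125,"gripper": 0.8}
    - {"tx": -32,"ty": 110.6,"tz": 0,"wx": 0,"wy": 0,"wz": -0.125,"gripper": 0.8}
    - {"tx": -32,"ty": 110.6,"tz": 0,"wx": 0,"wy": 0,"wz": -0.125,"gripper": 0.8}

```text
time: 15.45
position: [0.6505, -0.0466, 0.1916]
tool_rot: [-2.358, -2.072, 0.001]
ft_force: [-0.5, 0.2, -0.5]
grip_width: 0.803
grip_force: 0.0
```

Run:
```python
from h import *
from bench import ctrl,vision
im,r=find(vision,"wrist","tube0",.013,(.651,-.045));print(r)
pickle.dump(im,open("wC.pkl","wb"));cv2.imwrite("pics/wC.png",im["color"])
s=ctrl.get_state();print(s["time"],s["position"],pose(s)[2],s["grip_width"])
x,y=r[0][0]
plan(s,[(x,y,.05,1.45),(x,y,.006,1.45)])
```

```text
[(array([ 0.653521  , -0.04683369]), 0.85, [263, 167, 302, 204]), (array([0.44994987, 0.07289009]), 0.96, [8, 63, 63, 103])]
15.55 [ 0.64963859 -0.04444871  0.19265192] 1.4450316164570243 0.8006748115806577
-> [0.654, -0.047, 0.05, 1.45] t [-2.0, 4.3, 142.6] wz -0.005
-> [0.654, -0.047, 0.006, 1.45] t [0.0, 0.0, 44.0] wz -0.0
```

Emit:
jog_arm:
  increments:
    - {"tx": -2,"ty": 3.5,"tz": 35,"wx": 0,"wy": 0,"wz": 0,"gripper": 0.7}
    - {"tx": -2,"ty": 3.5,"tz": 70,"wx": 0,"wy": 0,"wz": 0,"gripper": 0.7}
    - {"tx": -2,"ty": 3.5,"tz": 105,"wx": 0,"wy": 0,"wz": 0,"gripper": 0.7}
    - {"tx": -2,"ty": 3.5,"tz": 140,"wx": 0,"wy": 0,"wz": 0,"gripper": 0.7}
    - {"tx": -2,"ty": 3.5,"tz": 165,"wx": 0,"wy": 0,"wz": 0,"gripper": 0.7}

```text
time: 15.97
position: [0.6512, -0.0473, 0.0255]
tool_rot: [-2.355, -2.076, 0.003]
ft_force: [-0.8, -0.7, 0.1]
grip_width: 0.702
grip_force: 0.0
```

Emit:
jog_arm:
  increments:
    - {"tx": 0,"ty": 0,"tz": 12,"wx": 0,"wy": 0,"wz": 0,"gripper": 0.7}
    - {"tx": 0,"ty": 0,"tz": 20.5,"wx": 0,"wy": 0,"wz": 0,"gripper": 0.7}
    - {"tx": 0,"ty": 0,"tz": 20.5,"wx": 0,"wy": 0,"wz": 0,"gripper": 0.2}
    - {"tx": 0,"ty": 0,"tz": 20.5,"wx": 0,"wy": 0,"wz": 0,"gripper": 0.2}
    - {"tx": 0,"ty": 0,"tz": 20.5,"wx": 0,"wy": 0,"wz": 0,"gripper": 0.2}

```text
time: 16.38
position: [0.6555, -0.0487, 0.0095]
tool_rot: [2.357, 2.073, 0.004]
ft_force: [-0.1, -0.8, 0.4]
grip_width: 0.55
grip_force: 0.0
```

Emit:
jog_arm:
  increments:
    - {"tx": 0,"ty": 0,"tz": 0,"wx": 0,"wy": 0,"wz": 0,"gripper": 0.2}
    - {"tx": 0,"ty": 0,"tz": 0,"wx": 0,"wy": 0,"wz": 0,"gripper": 0.2}
    - {"tx": 0,"ty": 0,"tz": 0,"wx": 0,"wy": 0,"wz": 0,"gripper": 0.2}
    - {"tx": 0,"ty": 0,"tz": 0,"wx": 0,"wy": 0,"wz": 0,"gripper": 0.2}
    - {"tx": 0,"ty": 0,"tz": 0,"wx": 0,"wy": 0,"wz": 0,"gripper": 0.2}

```text
time: 16.8
position: [0.6547, -0.049, 0.0085]
tool_rot: [2.358, 2.074, 0.001]
ft_force: [-1.5, -0.1, 6.3]
grip_width: 0.388
grip_force: 15.0
```

Run:
```python
from h import *
from bench import ctrl
s=ctrl.get_state();print(s["position"],pose(s)[2],s["grip_width"],s["grip_force"])
p=s["position"];r=rings()[1]
plan(s,[(p[0],p[1],.06,1.45),(r[0],r[1],.06,1.45),(*r,.010,1.45)])
```

```text
[ 0.6546687  -0.0490485   0.00845957] 1.4427032330508653 0.38825432619014555 15.002667009830475
-> [0.655, -0.049, 0.06, 1.45] t [-0.0, 0.1, -51.5] wz -0.007
-> [0.449, 0.009, 0.06, 1.45] t [16.4, -105.6, 0.0] wz -0.0
-> [0.449, 0.009, 0.06, 1.45] t [16.4, -105.6, 0.0] wz -0.0
-> [0.449, 0.009, 0.01, 1.45] t [0.0, 0.0, 50.0] wz -0.0
```

Emit:
jog_arm:
  increments:
    - {"tx": 0,"ty": 0,"tz": -13,"wx": 0,"wy": 0,"wz": 0,"gripper": 0.2}
    - {"tx": 0,"ty": 0,"tz": -30,"wx": 0,"wy": 0,"wz": 0,"gripper": 0.2}
    - {"tx": 0,"ty": 0,"tz": -51.5,"wx": 0,"wy": 0,"wz": 0,"gripper": 0.2}
    - {"tx": 3,"ty": -25,"tz": -51.5,"wx": 0,"wy": 0,"wz": 0,"gripper": 0.2}
    - {"tx": 9,"ty": -55,"tz": -51.5,"wx": 0,"wy": 0,"wz": 0,"gripper": 0.2}

```text
time: 17.22
position: [0.6028, -0.034, 0.0609]
tool_rot: [2.358, 2.07, 0.006]
ft_force: [0.3, 0.8, -1.2]
grip_width: 0.386
grip_force: 15.0
```

Emit:
jog_arm:
  increments:
    - {"tx": 5,"ty": -33,"tz": 0,"wx": 0,"wy": 0,"wz": 0,"gripper": 0.2}
    - {"tx": 10,"ty": -66,"tz": 0,"wx": 0,"wy": 0,"wz": 0,"gripper": 0.2}
    - {"tx": 15,"ty": -99,"tz": 0,"wx": 0,"wy": 0,"wz": 0,"gripper": 0.2}
    - {"tx": 20,"ty": -132,"tz": 0,"wx": 0,"wy": 0,"wz": 0,"gripper": 0.2}
    - {"tx": 24,"ty": -156,"tz": 0,"wx": 0,"wy": 0,"wz": 0,"gripper": 0.2}

```text
time: 17.63
position: [0.4459, 0.0113, 0.0585]
tool_rot: [-2.358, -2.075, 0.003]
ft_force: [0.1, 0.4, 0.4]
grip_width: 0.387
grip_force: 15.0
```

Emit:
jog_arm:
  increments:
    - {"tx": 0,"ty": 0,"tz": 12,"wx": 0,"wy": 0,"wz": 0,"gripper": 0.2}
    - {"tx": 0,"ty": 0,"tz": 28,"wx": 0,"wy": 0,"wz": 0,"gripper": 0.2}
    - {"tx": 0,"ty": 0,"tz": 40,"wx": 0,"wy": 0,"wz": 0,"gripper": 0.2}
    - {"tx": 0,"ty": 0,"tz": 44,"wx": 0,"wy": 0,"wz": 0,"gripper": 0.2}
    - {"tx": 0,"ty": 0,"tz": 44,"wx": 0,"wy": 0,"wz": 0,"gripper": 0.2}

```text
time: 18.05
position: [0.4481, 0.0108, 0.0142]
tool_rot: [-2.358, -2.074, 0.002]
ft_force: [-0.4, 0.7, -0.7]
grip_width: 0.385
grip_force: 15.0
```

Run:
```python
from h import *
from bench import ctrl
s=ctrl.get_state();print(s["position"],pose(s)[2],s["grip_width"],s["ft_force"])
r=rings()[1]
# next hover: tube A (.399,-.357)
plan(s,[(*r,.0125,1.45),(*r,.2,1.45),(.399,-.357,.2,.85)])
```

```text
[0.44806161 0.0107719  0.01415038] 1.4430147741702797 0.38454384457778695 [-0.3742295   0.71403432 -0.70163337]
-> [0.449, 0.009, 0.012, 1.45] t [-1.6, 1.2, 1.6] wz -0.007
-> [0.449, 0.009, 0.2, 1.45] t [0.0, 0.0, -187.5] wz -0.0
-> [0.399, -0.357, 0.2, 0.85] t [-184.7, -2.8, 0.0] wz 0.3
-> [0.399, -0.357, 0.2, 0.85] t [-177.2, 51.9, 0.0] wz 0.3
```

Emit:
jog_arm:
  increments:
    - {"tx": -1.6,"ty": 1,"tz": 1.5,"wx": 0,"wy": 0,"wz": 0,"gripper": 0.2}
    - {"tx": -1.6,"ty": 1,"tz": 2.2,"wx": 0,"wy": 0,"wz": 0,"gripper": 0.2}
    - {"tx": -1.6,"ty": 1,"tz": 2.2,"wx": 0,"wy": 0,"wz": 0,"gripper": 0.6}
    - {"tx": -1.6,"ty": 1,"tz": 2.2,"wx": 0,"wy": 0,"wz": 0,"gripper": 0.6}
    - {"tx": -1.6,"ty": 1,"tz": 2.2,"wx": 0,"wy": 0,"wz": 0,"gripper": 0.6}

```text
time: 18.47
position: [0.4501, 0.0089, 0.0128]
tool_rot: [2.359, 2.074, 0.001]
ft_force: [0.2, -0.6, -0.8]
grip_width: 0.527
grip_force: 0.0
```

Emit:
jog_arm:
  increments:
    - {"tx": 0,"ty": 0,"tz": -20,"wx": 0,"wy": 0,"wz": 0,"gripper": 0.6}
    - {"tx": 0,"ty": 0,"tz": -60,"wx": 0,"wy": 0,"wz": 0,"gripper": 0.7}
    - {"tx": 0,"ty": 0,"tz": -100,"wx": 0,"wy": 0,"wz": 0,"gripper": 0.8}
    - {"tx": 0,"ty": 0,"tz": -140,"wx": 0,"wy": 0,"wz": 0,"gripper": 0.8}
    - {"tx": 0,"ty": 0,"tz": -187,"wx": 0,"wy": 0,"wz": 0,"gripper": 0.8}

```text
time: 18.88
position: [0.4491, 0.0092, 0.196]
tool_rot: [2.358, 2.075, -0.0]
ft_force: [1.3, -0.8, -0.6]
grip_width: 0.779
grip_force: 0.0
```

Emit:
jog_arm:
  increments:
    - {"tx": -184.7,"ty": -2.8,"tz": 0,"wx": 0,"wy": 0,"wz": 0.3,"gripper": 0.8}
    - {"tx": -184.7,"ty": -2.8,"tz": 0,"wx": 0,"wy": 0,"wz": 0.3,"gripper": 0.8}
    - {"tx": -184.7,"ty": -2.8,"tz": 0,"wx": 0,"wy": 0,"wz": 0.3,"gripper": 0.8}
    - {"tx": -184.7,"ty": -2.8,"tz": 0,"wx": 0,"wy": 0,"wz": 0.3,"gripper": 0.8}
    - {"tx": -184.7,"ty": -2.8,"tz": 0,"wx": 0,"wy": 0,"wz": 0.3,"gripper": 0.8}

```text
time: 19.3
position: [0.4215, -0.1798, 0.1944]
tool_rot: [2.646, 1.689, -0.002]
ft_force: [-0.0, -0.8, 0.2]
grip_width: 0.798
grip_force: 0.0
```

Emit:
jog_arm:
  increments:
    - {"tx": -177.2,"ty": 51.9,"tz": 0,"wx": 0,"wy": 0,"wz": 0.3,"gripper": 0.8}
    - {"tx": -177.2,"ty": 51.9,"tz": 0,"wx": 0,"wy": 0,"wz": 0.3,"gripper": 0.8}
    - {"tx": -177.2,"ty": 51.9,"tz": 0,"wx": 0,"wy": 0,"wz": 0.3,"gripper": 0.8}
    - {"tx": -177.2,"ty": 51.9,"tz": 0,"wx": 0,"wy": 0,"wz": 0.3,"gripper": 0.8}
    - {"tx": -177.2,"ty": 51.9,"tz": 0,"wx": 0,"wy": 0,"wz": 0.3,"gripper": 0.8}

```text
time: 19.72
position: [0.3943, -0.3628, 0.1941]
tool_rot: [2.869, 1.274, -0.003]
ft_force: [-0.5, -0.7, 0.4]
grip_width: 0.8
grip_force: 0.0
```

Run:
```python
from h import *
from bench import ctrl,vision
im,r=find(vision,"wrist","tube0",.013,(.399,-.357));print(r)
pickle.dump(im,open("wA.pkl","wb"));cv2.imwrite("pics/wA.png",im["color"])
s=ctrl.get_state();print(s["time"],s["position"],pose(s)[2],s["grip_width"])
if r:
    x,y=r[0][0];plan(s,[(x,y,.05,.85),(x,y,.007,.85)])
```

```text
[(array([ 0.39660165, -0.35455909]), 0.87, [257, 154, 292, 198]), (array([ 0.52619916, -0.41527879]), 0.68, [399, 111, 448, 151])]
19.8167 [ 0.39488129 -0.36093243  0.19378074] 0.8357788326523593 0.7973048241862408
-> [0.397, -0.355, 0.05, 0.85] t [6.0, -3.0, 143.8] wz -0.014
-> [0.397, -0.355, 0.007, 0.85] t [0.0, 0.0, 43.0] wz -0.0
```

View pics/wA.png

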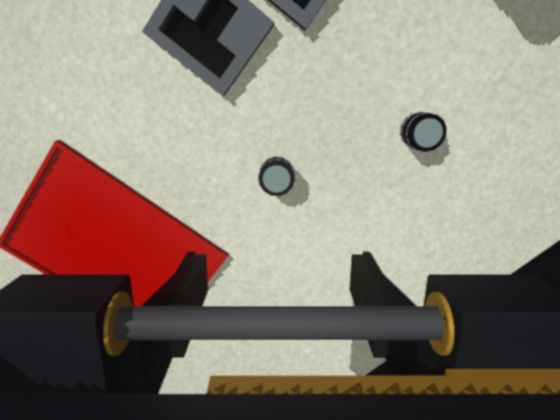

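Tube A is at pixel (276,177) and B at (426,132), and the T nest is at the top. Grasping A.

Emit:
jog_arm:
  increments:
    - {"tx": 6,"ty": -2.5,"tz": 35,"wx": 0,"wy": 0,"wz": 0,"gripper": 0.65}
    - {"tx": 6,"ty": -2.5,"tz": 70,"wx": 0,"wy": 0,"wz": 0,"gripper": 0.65}
    - {"tx": 6,"ty": -2.5,"tz": 105,"wx": 0,"wy": 0,"wz": 0,"gripper": 0.65}
    - {"tx": 6,"ty": -2.5,"tz": 140,"wx": 0,"wy": 0,"wz": 0,"gripper": 0.65}
    - {"tx": 6,"ty": -2.5,"tz": 165,"wx": 0,"wy": 0,"wz": 0,"gripper": 0.65}

```text
time: 20.23
position: [0.3985, -0.3479, 0.0265]
tool_rot: [-2.863, -1.287, 0.001]
ft_force: [0.2, -0.2, -0.8]
grip_width: 0.656
grip_force: 0.0
```

Emit:
jog_arm:
  increments:
    - {"tx": 0,"ty": 0,"tz": 12,"wx": 0,"wy": 0,"wz": 0,"gripper": 0.65}
    - {"tx": 0,"ty": 0,"tz": 21.5,"wx": 0,"wy": 0,"wz": 0,"gripper": 0.65}
    - {"tx": 0,"ty": 0,"tz": 21.5,"wx": 0,"wy": 0,"wz": 0,"gripper": 0.2}
    - {"tx": 0,"ty": 0,"tz": 21.5,"wx": 0,"wy": 0,"wz": 0,"gripper": 0.2}
    - {"tx": 0,"ty": 0,"tz": 21.5,"wx": 0,"wy": 0,"wz": 0,"gripper": 0.2}

```text
time: 20.65
position: [0.4004, -0.3513, 0.0094]
tool_rot: [2.864, 1.284, 0.002]
ft_force: [-0.1, 0.2, 1.1]
grip_width: 0.5
grip_force: 0.0
```

Emit:
jog_arm:
  increments:
    - {"tx": 0,"ty": 0,"tz": 0,"wx": 0,"wy": 0,"wz": 0,"gripper": 0.2}
    - {"tx": 0,"ty": 0,"tz": 0,"wx": 0,"wy": 0,"wz": 0,"gripper": 0.2}
    - {"tx": 0,"ty": 0,"tz": 0,"wx": 0,"wy": 0,"wz": 0,"gripper": 0.2}
    - {"tx": 0,"ty": 0,"tz": 0,"wx": 0,"wy": 0,"wz": 0,"gripper": 0.2}
    - {"tx": 0,"ty": 0,"tz": 0,"wx": 0,"wy": 0,"wz": 0,"gripper": 0.2}

```text
time: 21.07
position: [0.4002, -0.3514, 0.0092]
tool_rot: [2.864, 1.284, 0.002]
ft_force: [0.1, 0.2, 5.9]
grip_width: 0.384
grip_force: 15.0
```

Run:
```python
from h import *
from bench import ctrl
s=ctrl.get_state();print(s["position"],pose(s)[2],s["grip_width"],s["grip_force"])
p=s["position"];r=rings()[2]
plan(s,[(p[0],p[1],.07,.85),(r[0],r[1],.07,1.4),(*r,.010,1.4)])
```

```text
[ 0.40016508 -0.35143645  0.00918821] 0.8427269492808999 0.38374406890161444 15.004156529903412
-> [0.4, -0.351, 0.07, 0.85] t [-0.0, 0.2, -60.8] wz -0.007
-> [0.446, -0.053, 0.07, 1.4] t [127.3, -81.3, 0.0] wz -0.275
-> [0.446, -0.053, 0.07, 1.4] t [144.6, -43.6, 0.0] wz -0.275
-> [0.446, -0.053, 0.01, 1.4] t [0.0, -0.0, 60.0] wz -0.0
```

Emit:
jog_arm:
  increments:
    - {"tx": 0,"ty": 0,"tz": -13,"wx": 0,"wy": 0,"wz": 0,"gripper": 0.2}
    - {"tx": 0,"ty": 0,"tz": -30,"wx": 0,"wy": 0,"wz": 0,"gripper": 0.2}
    - {"tx": 0,"ty": 0,"tz": -50,"wx": 0,"wy": 0,"wz": 0,"gripper": 0.2}
    - {"tx": 0,"ty": 0,"tz": -61,"wx": 0,"wy": 0,"wz": 0,"gripper": 0.2}
    - {"tx": 0,"ty": 0,"tz": -61,"wx": 0,"wy": 0,"wz": 0,"gripper": 0.2}

```text
time: 21.48
position: [0.4006, -0.3519, 0.0713]
tool_rot: [2.862, 1.283, 0.003]
ft_force: [0.5, -0.2, -0.5]
grip_width: 0.385
grip_force: 15.0
```

Emit:
jog_arm:
  increments:
    - {"tx": 25,"ty": -16,"tz": 0,"wx": 0,"wy": 0,"wz": -0.05,"gripper": 0.2}
    - {"tx": 51,"ty": -32,"tz": 0,"wx": 0,"wy": 0,"wz": -0.11,"gripper": 0.2}
    - {"tx": 76,"ty": -49,"tz": 0,"wx": 0,"wy": 0,"wz": -0.16,"gripper": 0.2}
    - {"tx": 102,"ty": -65,"tz": 0,"wx": 0,"wy": 0,"wz": -0.22,"gripper": 0.2}
    - {"tx": 127.3,"ty": -81.3,"tz": 0,"wx": 0,"wy": 0,"wz": -0.275,"gripper": 0.2}

```text
time: 21.9
position: [0.4224, -0.1997, 0.0675]
tool_rot: [-2.66, -1.669, 0.001]
ft_force: [0.4, -0.3, -0.8]
grip_width: 0.384
grip_force: 15.0
```

Emit:
jog_arm:
  increments:
    - {"tx": 30,"ty": -9,"tz": 0,"wx": 0,"wy": 0,"wz": -0.06,"gripper": 0.2}
    - {"tx": 60,"ty": -18,"tz": 0,"wx": 0,"wy": 0,"wz": -0.12,"gripper": 0.2}
    - {"tx": 90,"ty": -27,"tz": 0,"wx": 0,"wy": 0,"wz": -0.18,"gripper": 0.2}
    - {"tx": 120,"ty": -36,"tz": 0,"wx": 0,"wy": 0,"wz": -0.23,"gripper": 0.2}
    - {"tx": 147,"ty": -43.6,"tz": 0,"wx": 0,"wy": 0,"wz": -0.275,"gripper": 0.2}

```text
time: 22.32
position: [0.4475, -0.0481, 0.0677]
tool_rot: [-2.406, -2.018, 0.001]
ft_force: [0.3, -0.3, 0.0]
grip_width: 0.39
grip_force: 15.0
```

Emit:
jog_arm:
  increments:
    - {"tx": 0,"ty": 0,"tz": 15,"wx": 0,"wy": 0,"wz": 0,"gripper": 0.2}
    - {"tx": 0,"ty": 0,"tz": 32,"wx": 0,"wy": 0,"wz": 0,"gripper": 0.2}
    - {"tx": 0,"ty": 0,"tz": 48,"wx": 0,"wy": 0,"wz": 0,"gripper": 0.2}
    - {"tx": 0,"ty": 0,"tz": 53,"wx": 0,"wy": 0,"wz": 0,"gripper": 0.2}
    - {"tx": 0,"ty": 0,"tz": 53,"wx": 0,"wy": 0,"wz": 0,"gripper": 0.2}

```text
time: 22.73
position: [0.4466, -0.0497, 0.014]
tool_rot: [-2.407, -2.013, 0.003]
ft_force: [0.3, -0.1, -1.0]
grip_width: 0.378
grip_force: 15.0
```

Run:
```python
from h import *
from bench import ctrl
s=ctrl.get_state();print(s["position"],pose(s)[2],s["grip_width"],s["ft_force"])
r=np.array(rings()[2])+[.0005,.0025]
plan(s,[(*r,.0135,1.4),(*r,.2,1.4),(.526,-.415,.2,.95)])
```

```text
[ 0.44656233 -0.04969763  0.01396254] 1.3930856397904923 0.37836416032331116 [ 0.31680441 -0.13652421 -1.0041782 ]
-> [0.447, -0.05, 0.014, 1.4] t [-0.7, 0.1, 0.5] wz -0.007
-> [0.447, -0.05, 0.2, 1.4] t [0.0, 0.0, -186.5] wz -0.0
-> [0.526, -0.415, 0.2, 0.95] t [-172.9, 70.1, 0.0] wz 0.225
-> [0.526, -0.415, 0.2, 0.95] t [-152.9, 106.9, 0.0] wz 0.225
```

Emit:
jog_arm:
  increments:
    - {"tx": -0.7,"ty": 0,"tz": 1,"wx": 0,"wy": 0,"wz": 0,"gripper": 0.2}
    - {"tx": -0.7,"ty": 0,"tz": 1,"wx": 0,"wy": 0,"wz": 0,"gripper": 0.2}
    - {"tx": -0.7,"ty": 0,"tz": 1,"wx": 0,"wy": 0,"wz": 0,"gripper": 0.6}
    - {"tx": -0.7,"ty": 0,"tz": 1,"wx": 0,"wy": 0,"wz": 0,"gripper": 0.6}
    - {"tx": -0.7,"ty": 0,"tz": 1,"wx": 0,"wy": 0,"wz": 0,"gripper": 0.6}

```text
time: 23.15
position: [0.4485, -0.051, 0.015]
tool_rot: [2.41, 2.014, 0.001]
ft_force: [0.8, 0.3, 0.1]
grip_width: 0.528
grip_force: 0.0
```

Emit:
jog_arm:
  increments:
    - {"tx": 0,"ty": 0,"tz": -20,"wx": 0,"wy": 0,"wz": 0,"gripper": 0.6}
    - {"tx": 0,"ty": 0,"tz": -60,"wx": 0,"wy": 0,"wz": 0,"gripper": 0.7}
    - {"tx": 0,"ty": 0,"tz": -100,"wx": 0,"wy": 0,"wz": 0,"gripper": 0.8}
    - {"tx": 0,"ty": 0,"tz": -140,"wx": 0,"wy": 0,"wz": 0,"gripper": 0.8}
    - {"tx": 0,"ty": 0,"tz": -187,"wx": 0,"wy": 0,"wz": 0,"gripper": 0.8}

```text
time: 23.57
position: [0.4476, -0.0505, 0.1982]
tool_rot: [2.409, 2.015, -0.0]
ft_force: [0.9, -0.3, -0.3]
grip_width: 0.771
grip_force: 0.0
```

Emit:
jog_arm:
  increments:
    - {"tx": -172.9,"ty": 70.1,"tz": 0,"wx": 0,"wy": 0,"wz": 0.225,"gripper": 0.7}
    - {"tx": -172.9,"ty": 70.1,"tz": 0,"wx": 0,"wy": 0,"wz": 0.225,"gripper": 0.7}
    - {"tx": -172.9,"ty": 70.1,"tz": 0,"wx": 0,"wy": 0,"wz": 0.225,"gripper": 0.7}
    - {"tx": -172.9,"ty": 70.1,"tz": 0,"wx": 0,"wy": 0,"wz": 0.225,"gripper": 0.7}
    - {"tx": -172.9,"ty": 70.1,"tz": 0,"wx": 0,"wy": 0,"wz": 0.225,"gripper": 0.7}

```text
time: 23.98
position: [0.486, -0.2398, 0.1964]
tool_rot: [2.624, 1.723, -0.002]
ft_force: [0.4, -0.6, -0.5]
grip_width: 0.703
grip_force: 0.0
```

Emit:
jog_arm:
  increments:
    - {"tx": -152.9,"ty": 106.9,"tz": 0,"wx": 0,"wy": 0,"wz": 0.225,"gripper": 0.7}
    - {"tx": -152.9,"ty": 106.9,"tz": 0,"wx": 0,"wy": 0,"wz": 0.225,"gripper": 0.7}
    - {"tx": -152.9,"ty": 106.9,"tz": 0,"wx": 0,"wy": 0,"wz": 0.225,"gripper": 0.7}
    - {"tx": -152.9,"ty": 106.9,"tz": 0,"wx": 0,"wy": 0,"wz": 0.225,"gripper": 0.7}
    - {"tx": -152.9,"ty": 106.9,"tz": 0,"wx": 0,"wy": 0,"wz": 0.225,"gripper": 0.7}

```text
time: 24.4
position: [0.5234, -0.4224, 0.1956]
tool_rot: [2.801, 1.418, -0.003]
ft_force: [-0.1, -0.4, -0.2]
grip_width: 0.701
grip_force: 0.0
```

Run:
```python
from h import *
from bench import ctrl,vision
im,r=find(vision,"wrist","tube0",.013,(.526,-.415));print(r)
pickle.dump(im,open("wB.pkl","wb"));cv2.imwrite("pics/wB.png",im["color"])
s=ctrl.get_state();print(s["time"],s["position"],pose(s)[2],s["grip_width"])
if r:
    x,y=r[0][0];plan(s,[(x,y,.05,.95),(x,y,.007,.95)])
im,r=find(vision,"side","tube0",.013);print(r)
```

```text
[(array([ 0.52443872, -0.41282425]), 0.58, [254, 156, 293, 194])]
24.5 [ 0.52316592 -0.42133019  0.19508794] 0.9360687179235593 0.6966003365730873
-> [0.524, -0.413, 0.05, 0.95] t [7.9, -4.0, 145.1] wz -0.014
-> [0.524, -0.413, 0.007, 0.95] t [0.0, 0.0, 43.0] wz -0.0
[(array([ 0.52826279, -0.41315681]), 0.84, [334, 367, 357, 390]), (array([0.45682529, 0.02914607]), 0.67, [254, 222, 268, 238]), (array([ 0.45124008, -0.04877461]), 0.45, [259, 242, 272, 261]), (array([0.50053747, 0.10180493]), 0.43, [265, 204, 277, 217])]
```

Emit:
jog_arm:
  increments:
    - {"tx": 6.5,"ty": -3.5,"tz": 35,"wx": 0,"wy": 0,"wz": 0,"gripper": 0.65}
    - {"tx": 6.5,"ty": -3.5,"tz": 70,"wx": 0,"wy": 0,"wz": 0,"gripper": 0.65}
    - {"tx": 6.5,"ty": -3.5,"tz": 105,"wx": 0,"wy": 0,"wz": 0,"gripper": 0.65}
    - {"tx": 6.5,"ty": -3.5,"tz": 140,"wx": 0,"wy": 0,"wz": 0,"gripper": 0.65}
    - {"tx": 6.5,"ty": -3.5,"tz": 165,"wx": 0,"wy": 0,"wz": 0,"gripper": 0.65}

```text
time: 25.02
position: [0.5252, -0.4051, 0.0288]
tool_rot: [-2.794, -1.429, 0.001]
ft_force: [-0.1, -0.0, -0.3]
grip_width: 0.654
grip_force: 0.0
```

Emit:
jog_arm:
  increments:
    - {"tx": 0,"ty": 0,"tz": 12,"wx": 0,"wy": 0,"wz": 0,"gripper": 0.65}
    - {"tx": 0,"ty": 0,"tz": 22.5,"wx": 0,"wy": 0,"wz": 0,"gripper": 0.65}
    - {"tx": 0,"ty": 0,"tz": 22.5,"wx": 0,"wy": 0,"wz": 0,"gripper": 0.2}
    - {"tx": 0,"ty": 0,"tz": 22.5,"wx": 0,"wy": 0,"wz": 0,"gripper": 0.2}
    - {"tx": 0,"ty": 0,"tz": 22.5,"wx": 0,"wy": 0,"wz": 0,"gripper": 0.2}

```text
time: 25.43
position: [0.5273, -0.4093, 0.0111]
tool_rot: [2.796, 1.426, 0.003]
ft_force: [0.6, 0.6, 0.0]
grip_width: 0.503
grip_force: 0.0
```

Emit:
jog_arm:
  increments:
    - {"tx": 0,"ty": 0,"tz": 0,"wx": 0,"wy": 0,"wz": 0,"gripper": 0.2}
    - {"tx": 0,"ty": 0,"tz": 0,"wx": 0,"wy": 0,"wz": 0,"gripper": 0.2}
    - {"tx": 0,"ty": 0,"tz": 0,"wx": 0,"wy": 0,"wz": 0,"gripper": 0.2}
    - {"tx": 0,"ty": 0,"tz": 0,"wx": 0,"wy": 0,"wz": 0,"gripper": 0.2}
    - {"tx": 0,"ty": 0,"tz": 0,"wx": 0,"wy": 0,"wz": 0,"gripper": 0.2}

```text
time: 25.85
position: [0.527, -0.4095, 0.0107]
tool_rot: [2.796, 1.425, 0.002]
ft_force: [-0.8, 0.5, 6.2]
grip_width: 0.382
grip_force: 15.0
```

Run:
```python
from h import *
from bench import ctrl,vision
im=vision.get_image("side");c=im["color"]
cv2.imwrite("pics/chk.png",cv2.resize(np.clip(c[150:350,220:400].astype(float)*1.8,0,255).astype(np.uint8),(540,600),interpolation=cv2.INTER_CUBIC))
s=ctrl.get_state();print(s["position"],pose(s)[2],s["grip_width"],s["grip_force"])
p=s["position"];r=rings()[5]
plan(s,[(p[0],p[1],.075,.95),(r[0],r[1],.075,1.4),(*r,.013,1.4)])
```

```text
[ 0.52702208 -0.40948512  0.01070362] 0.9426959187098621 0.38660215209814286 15.004382729530334
-> [0.527, -0.409, 0.075, 0.95] t [-0.0, 0.2, -64.3] wz -0.007
-> [0.508, -0.056, 0.075, 1.4] t [138.3, -110.6, -0.0] wz -0.225
-> [0.508, -0.056, 0.075, 1.4] t [159.4, -76.9, -0.0] wz -0.225
-> [0.508, -0.056, 0.013, 1.4] t [0.0, 0.0, 62.0] wz -0.0
```

View pics/chk.png

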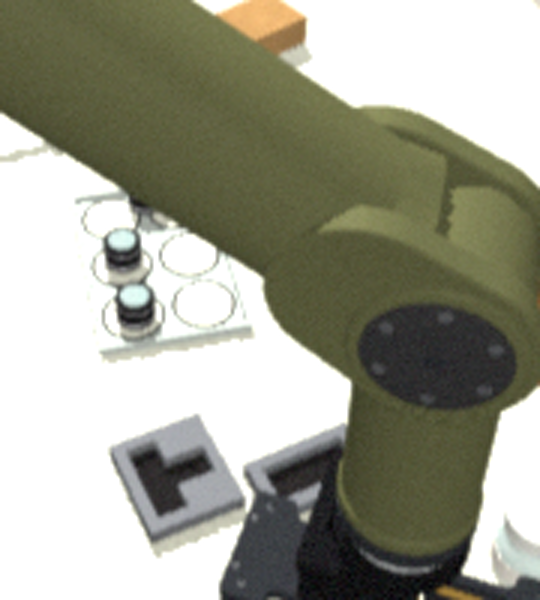

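Tube A sits well in ring 2. Tube C is slightly off ring 1, and tube D has been knocked toward ring 3. I'll place B first, then measure and mend both.

Emit:
jog_arm:
  increments:
    - {"tx": 0,"ty": 0,"tz": -13,"wx": 0,"wy": 0,"wz": 0,"gripper": 0.2}
    - {"tx": 0,"ty": 0,"tz": -30,"wx": 0,"wy": 0,"wz": 0,"gripper": 0.2}
    - {"tx": 0,"ty": 0,"tz": -50,"wx": 0,"wy": 0,"wz": 0,"gripper": 0.2}
    - {"tx": 0,"ty": 0,"tz": -64,"wx": 0,"wy": 0,"wz": 0,"gripper": 0.2}
    - {"tx": 0,"ty": 0,"tz": -64,"wx": 0,"wy": 0,"wz": 0,"gripper": 0.2}

```text
time: 26.32
position: [0.5279, -0.41, 0.0771]
tool_rot: [2.794, 1.424, 0.004]
ft_force: [2.2, -1.0, 0.4]
grip_width: 0.38
grip_force: 15.0
```

Emit:
jog_arm:
  increments:
    - {"tx": 27,"ty": -22,"tz": 0,"wx": 0,"wy": 0,"wz": -0.045,"gripper": 0.2}
    - {"tx": 55,"ty": -44,"tz": 0,"wx": 0,"wy": 0,"wz": -0.09,"gripper": 0.2}
    - {"tx": 83,"ty": -66,"tz": 0,"wx": 0,"wy": 0,"wz": -0.135,"gripper": 0.2}
    - {"tx": 111,"ty": -88,"tz": 0,"wx": 0,"wy": 0,"wz": -0.18,"gripper": 0.2}
    - {"tx": 138,"ty": -110.5,"tz": 0,"wx": 0,"wy": 0,"wz": -0.225,"gripper": 0.2}

```text
time: 26.73
position: [0.5167, -0.2301, 0.072]
tool_rot: [-2.618, -1.734, 0.001]
ft_force: [1.4, 1.5, -0.3]
grip_width: 0.383
grip_force: 15.0
```

Emit:
jog_arm:
  increments:
    - {"tx": 33,"ty": -16,"tz": 0,"wx": 0,"wy": 0,"wz": -0.045,"gripper": 0.2}
    - {"tx": 66,"ty": -32,"tz": 0,"wx": 0,"wy": 0,"wz": -0.09,"gripper": 0.2}
    - {"tx": 99,"ty": -48,"tz": 0,"wx": 0,"wy": 0,"wz": -0.14,"gripper": 0.2}
    - {"tx": 132,"ty": -63,"tz": 0,"wx": 0,"wy": 0,"wz": -0.19,"gripper": 0.2}
    - {"tx": 161,"ty": -77,"tz": 0,"wx": 0,"wy": 0,"wz": -0.225,"gripper": 0.2}

```text
time: 27.15
position: [0.5089, -0.0512, 0.0722]
tool_rot: [-2.406, -2.019, 0.001]
ft_force: [0.8, 0.3, -0.4]
grip_width: 0.384
grip_force: 15.0
```

Emit:
jog_arm:
  increments:
    - {"tx": 0,"ty": 0,"tz": 15,"wx": 0,"wy": 0,"wz": 0,"gripper": 0.2}
    - {"tx": 0,"ty": 0,"tz": 32,"wx": 0,"wy": 0,"wz": 0,"gripper": 0.2}
    - {"tx": 0,"ty": 0,"tz": 46,"wx": 0,"wy": 0,"wz": 0,"gripper": 0.2}
    - {"tx": 0,"ty": 0,"tz": 54,"wx": 0,"wy": 0,"wz": 0,"gripper": 0.2}
    - {"tx": 0,"ty": 0,"tz": 54,"wx": 0,"wy": 0,"wz": 0,"gripper": 0.2}

```text
time: 27.57
position: [0.5077, -0.0536, 0.0165]
tool_rot: [-2.407, -2.013, 0.004]
ft_force: [-0.4, -0.0, -1.3]
grip_width: 0.382
grip_force: 15.0
```

Run:
```python
from h import *
from bench import ctrl
s=ctrl.get_state();print(s["position"],pose(s)[2],s["grip_width"],s["ft_force"])
r=np.array(rings()[5])+[.0003,.002]
plan(s,[(*r,.015,1.4),(*r,.2,1.4),(.49,.05,.25,1.4)])
```

```text
[ 0.50770011 -0.05355327  0.01653697] 1.392818928892213 0.38154668044173456 [-0.38475    -0.00620213 -1.26198759]
-> [0.508, -0.054, 0.015, 1.4] t [-0.3, 0.7, 1.5] wz -0.007
-> [0.508, -0.054, 0.2, 1.4] t [0.0, 0.0, -185.0] wz -0.0
-> [0.49, 0.05, 0.25, 1.4] t [99.3, -35.7, -50.0] wz -0.0
```

Emit:
jog_arm:
  increments:
    - {"tx": -0.3,"ty": 0.7,"tz": 1.5,"wx": 0,"wy": 0,"wz": 0,"gripper": 0.2}
    - {"tx": -0.3,"ty": 0.7,"tz": 1.5,"wx": 0,"wy": 0,"wz": 0,"gripper": 0.2}
    - {"tx": -0.3,"ty": 0.7,"tz": 1.5,"wx": 0,"wy": 0,"wz": 0,"gripper": 0.52}
    - {"tx": -0.3,"ty": 0.7,"tz": 1.5,"wx": 0,"wy": 0,"wz": 0,"gripper": 0.52}
    - {"tx": -0.3,"ty": 0.7,"tz": 1.5,"wx": 0,"wy": 0,"wz": 0,"gripper": 0.52}

```text
time: 27.98
position: [0.511, -0.0543, 0.0179]
tool_rot: [2.409, 2.014, 0.001]
ft_force: [0.8, -0.5, 0.5]
grip_width: 0.495
grip_force: 0.0
```

Emit:
jog_arm:
  increments:
    - {"tx": 0,"ty": 0,"tz": -20,"wx": 0,"wy": 0,"wz": 0,"gripper": 0.52}
    - {"tx": 0,"ty": 0,"tz": -60,"wx": 0,"wy": 0,"wz": 0,"gripper": 0.6}
    - {"tx": 0,"ty": 0,"tz": -100,"wx": 0,"wy": 0,"wz": 0,"gripper": 0.6}
    - {"tx": 0,"ty": 0,"tz": -140,"wx": 0,"wy": 0,"wz": 0,"gripper": 0.6}
    - {"tx": 0,"ty": 0,"tz": -180,"wx": 0,"wy": 0,"wz": 0,"gripper": 0.6}

```text
time: 28.4
position: [0.5102, -0.0539, 0.1996]
tool_rot: [2.409, 2.015, 0.001]
ft_force: [0.1, -1.1, -0.8]
grip_width: 0.595
grip_force: 0.0
```

Emit:
jog_arm:
  increments:
    - {"tx": 99,"ty": -36,"tz": -60,"wx": 0,"wy": 0,"wz": 0,"gripper": 0.6}
    - {"tx": 99,"ty": -36,"tz": -60,"wx": 0,"wy": 0,"wz": 0,"gripper": 0.6}
    - {"tx": 99,"ty": -36,"tz": -60,"wx": 0,"wy": 0,"wz": 0,"gripper": 0.6}
    - {"tx": 99,"ty": -36,"tz": -60,"wx": 0,"wy": 0,"wz": 0,"gripper": 0.6}
    - {"tx": 99,"ty": -36,"tz": -60,"wx": 0,"wy": 0,"wz": 0,"gripper": 0.6}

```text
time: 28.82
position: [0.493, 0.0522, 0.2592]
tool_rot: [2.402, 2.019, 0.004]
ft_force: [0.1, -0.9, -0.7]
grip_width: 0.599
grip_force: 0.0
```

Run:
```python
from h import *
from bench import ctrl,vision
im,r=find(vision,"wrist","tube0",.017)
for q in r: print(q)
pickle.dump(im,open("wT.pkl","wb"));cv2.imwrite("pics/wT.png",im["color"])
print(ctrl.get_state()["position"]); print(np.round(rings(),3).tolist())
print(np.round(proj(im,[(*q,.004) for q in rings()])).tolist())
```

```text
(array([0.45217493, 0.01357599]), 0.9, [234, 195, 264, 226])
(array([0.49072293, 0.08208466]), 0.82, [255, 131, 287, 161])
(array([ 0.51051875, -0.05993148]), 0.78, [293, 242, 323, 277])
(array([ 0.44620436, -0.05860776]), 0.7, [241, 249, 270, 285])
[0.49244499 0.04876545 0.2570513 ]
[[0.452, 0.071], [0.449, 0.009], [0.446, -0.053], [0.514, 0.068], [0.511, 0.006], [0.508, -0.056]]
[[239.0, 160.0], [248.0, 211.0], [255.0, 258.0], [293.0, 153.0], [299.0, 205.0], [305.0, 253.0]]
```

View pics/wT.png

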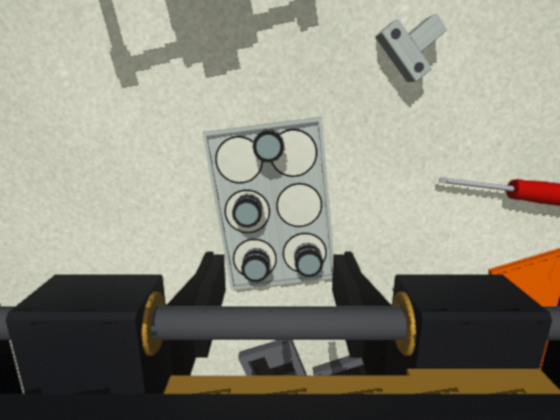

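D sits between rings 0 and 3, at pixel (268,146). The others are inside their rings. I'll fit a proper cylinder model to the boxes.

```bash
cat >> h.py <<'E'
def cyl(im,bb,z0,r=.017,h=.026):
    """x,y of an upright cylinder whose projected box has bb's centre"""
    a=np.linspace(0,6.28,40);C=np.r_[[(r*np.cos(t),r*np.sin(t),z0) for t in a],[(r*np.cos(t),r*np.sin(t),z0+h) for t in a]]
    bb=np.array(bb,float);g=onz(im,[(bb[:2]+bb[2:])/2],z0+h/2)[0,:2]
    def f(p):
        q=proj(im,C+[*p,0]);return (np.r_[q.min(0),q.max(0)]-bb)
    return least_squares(f,g).x
E
python3 - <<'E'
from h import *
from bench import ctrl
im=pickle.load(open("wT.pkl","rb"))
for b in([234,195,264,226],[255,131,287,161],[293,242,323,277],[241,249,270,285]): print(cyl(im,b,.004).round(4))
x,y=cyl(im,[255,131,287,161],.004)
r=np.array(rings()[0]);dy=np.arctan2(*(r-[x,y])[::-1]);print("dir to ring0",dy)
# clamp in this view
W=onz(im,[(396,34),(419,67),(407.5,50.5),(438.5,21)],.028)[:,:2];print(W,np.linalg.norm(W[3]-W[2]))
d=W[3]-W[2];e=W[1]-W[0];print("yaw",np.arctan2(*d[::-1]),np.arctan2(*e[::-1])+np.pi/2)
# nests from wA and side
a=pickle.load(open("wA.pkl","rb"));print(onz(a,[(224,95),(143,31),(274,24)],.013)[:,:2])
plan(ctrl.get_state(),[(x,y,.10,1.5),(x,y,.0115,1.5)])
E
```

```text
[0.4531 0.0137]
[0.491  0.0821]
[ 0.5098 -0.0591]
[ 0.4467 -0.058 ]
dir to ring0 -2.861492961319637
[[0.63086002 0.16903853]
 [0.65118694 0.13487942]
 [0.64089663 0.15217215]
 [0.67232338 0.1734166 ]] 0.03793372070059247
yaw 0.5944354807854311 0.5367837140022942
[[ 0.41276658 -0.26954619]
 [ 0.39832914 -0.18647888]
 [ 0.48440151 -0.25713866]]
-> [0.491, 0.082, 0.1, 1.5] t [32.7, -7.4, 157.0] wz -0.108
-> [0.491, 0.082, 0.012, 1.5] t [0.0, 0.0, 88.5] wz -0.0
```

Emit:
jog_arm:
  increments:
    - {"tx": 32.7,"ty": -7,"tz": 0,"wx": 0,"wy": 0,"wz": -0.108,"gripper": 0.65}
    - {"tx": 32.7,"ty": -7,"tz": 40,"wx": 0,"wy": 0,"wz": -0.108,"gripper": 0.65}
    - {"tx": 32.7,"ty": -7,"tz": 80,"wx": 0,"wy": 0,"wz": -0.108,"gripper": 0.65}
    - {"tx": 32.7,"ty": -7,"tz": 120,"wx": 0,"wy": 0,"wz": -0.108,"gripper": 0.65}
    - {"tx": 32.7,"ty": -7,"tz": 157,"wx": 0,"wy": 0,"wz": -0.108,"gripper": 0.65}

```text
time: 29.33
position: [0.4905, 0.0811, 0.0973]
tool_rot: [-2.3, -2.139, 0.003]
ft_force: [0.2, -1.0, -0.3]
grip_width: 0.647
grip_force: 0.0
```

Run:
```python
from h import *
from bench import ctrl,vision
vision.get_image("wrist")
s=ctrl.get_state();print(s["position"]);r=rings()[0]
plan(s,[(.491,.082,.0115,1.5),(.491,.082,.035,1.5),(*r,.035,1.5)])
```

```text
[0.48528624 0.08020638 0.09039216]
-> [0.491, 0.082, 0.012, 1.5] t [2.3, 6.7, 78.8] wz -0.002
-> [0.491, 0.082, 0.035, 1.5] t [0.0, 0.0, -23.5] wz -0.0
-> [0.452, 0.071, 0.035, 1.5] t [-13.8, -38.1, 0.0] wz -0.0
```

Emit:
jog_arm:
  increments:
    - {"tx": 2,"ty": 3,"tz": 25,"wx": 0,"wy": 0,"wz": 0,"gripper": 0.65}
    - {"tx": 2,"ty": 3,"tz": 50,"wx": 0,"wy": 0,"wz": 0,"gripper": 0.65}
    - {"tx": 2,"ty": 3,"tz": 65,"wx": 0,"wy": 0,"wz": 0,"gripper": 0.65}
    - {"tx": 2,"ty": 3,"tz": 70,"wx": 0,"wy": 0,"wz": 0,"gripper": 0.65}
    - {"tx": 2,"ty": 3,"tz": 70,"wx": 0,"wy": 0,"wz": 0,"gripper": 0.65}

```text
time: 29.8
position: [0.4937, 0.0837, 0.0292]
tool_rot: [-2.298, -2.139, 0.004]
ft_force: [-0.0, -0.4, -0.3]
grip_width: 0.648
grip_force: 0.0
```

Run:
```python
from h import *
from bench import ctrl
s=ctrl.get_state();print(s["position"]);r=rings()[0]
plan(s,[(.491,.082,.0115,1.5),(.491,.082,.035,1.5),(*r,.035,1.5)])
```

```text
[0.49365982 0.08366195 0.0292174 ]
-> [0.491, 0.082, 0.012, 1.5] t [-1.8, -2.5, 17.7] wz -0.001
-> [0.491, 0.082, 0.035, 1.5] t [0.0, 0.0, -23.5] wz -0.0
-> [0.452, 0.071, 0.035, 1.5] t [-13.8, -38.1, 0.0] wz -0.0
```

Emit:
jog_arm:
  increments:
    - {"tx": -1.8,"ty": -2.5,"tz": 8,"wx": 0,"wy": 0,"wz": 0,"gripper": 0.65}
    - {"tx": -1.8,"ty": -2.5,"tz": 16,"wx": 0,"wy": 0,"wz": 0,"gripper": 0.65}
    - {"tx": -1.8,"ty": -2.5,"tz": 16,"wx": 0,"wy": 0,"wz": 0,"gripper": 0.2}
    - {"tx": -1.8,"ty": -2.5,"tz": 16,"wx": 0,"wy": 0,"wz": 0,"gripper": 0.2}
    - {"tx": -1.8,"ty": -2.5,"tz": 16,"wx": 0,"wy": 0,"wz": 0,"gripper": 0.2}

```text
time: 30.22
position: [0.4923, 0.0833, 0.0147]
tool_rot: [2.297, 2.142, 0.001]
ft_force: [0.8, 0.3, -0.6]
grip_width: 0.505
grip_force: 0.0
```

Emit:
jog_arm:
  increments:
    - {"tx": 0,"ty": 0,"tz": 0,"wx": 0,"wy": 0,"wz": 0,"gripper": 0.2}
    - {"tx": 0,"ty": 0,"tz": 0,"wx": 0,"wy": 0,"wz": 0,"gripper": 0.2}
    - {"tx": 0,"ty": 0,"tz": -5,"wx": 0,"wy": 0,"wz": 0,"gripper": 0.2}
    - {"tx": 0,"ty": 0,"tz": -12,"wx": 0,"wy": 0,"wz": 0,"gripper": 0.2}
    - {"tx": 0,"ty": 0,"tz": -20,"wx": 0,"wy": 0,"wz": 0,"gripper": 0.2}

```text
time: 30.63
position: [0.4918, 0.0833, 0.0348]
tool_rot: [-2.297, -2.142, 0.0]
ft_force: [-0.4, 0.1, -0.2]
grip_width: 0.384
grip_force: 15.0
```

Emit:
jog_arm:
  increments:
    - {"tx": -4.5,"ty": -12.5,"tz": 0,"wx": 0,"wy": 0,"wz": 0,"gripper": 0.2}
    - {"tx": -9,"ty": -25,"tz": 0,"wx": 0,"wy": 0,"wz": 0,"gripper": 0.2}
    - {"tx": -13.8,"ty": -38,"tz": 0,"wx": 0,"wy": 0,"wz": 0,"gripper": 0.2}
    - {"tx": -13.8,"ty": -38,"tz": 0,"wx": 0,"wy": 0,"wz": 0,"gripper": 0.2}
    - {"tx": -13.8,"ty": -38,"tz": 0,"wx": 0,"wy": 0,"wz": 0,"gripper": 0.2}

```text
time: 31.05
position: [0.4536, 0.0718, 0.035]
tool_rot: [2.297, 2.141, 0.001]
ft_force: [0.8, -0.9, -0.8]
grip_width: 0.386
grip_force: 15.0
```

Run:
```python
from h import *
from bench import ctrl
s=ctrl.get_state();print(s["position"],s["grip_width"],s["grip_force"]);r=rings()[0]
plan(s,[(*r,.0135,1.5),(*r,.08,1.5),(.453,.0137,.08,1.45),(.453,.0137,.0125,1.45)])
```

```text
[0.45355268 0.07184723 0.03500903] 0.3860857098733989 14.999940097332
-> [0.452, 0.071, 0.014, 1.5] t [-1.0, -1.5, 21.5] wz 0.0
-> [0.452, 0.071, 0.08, 1.5] t [0.0, 0.0, -66.5] wz -0.0
-> [0.453, 0.014, 0.08, 1.45] t [-57.0, 5.0, 0.0] wz 0.05
-> [0.453, 0.014, 0.012, 1.45] t [-0.0, 0.0, 67.5] wz -0.0
```

Emit:
jog_arm:
  increments:
    - {"tx": -1,"ty": -1.5,"tz": 10,"wx": 0,"wy": 0,"wz": 0,"gripper": 0.2}
    - {"tx": -1,"ty": -1.5,"tz": 19,"wx": 0,"wy": 0,"wz": 0,"gripper": 0.2}
    - {"tx": -1,"ty": -1.5,"tz": 20,"wx": 0,"wy": 0,"wz": 0,"gripper": 0.2}
    - {"tx": -1,"ty": -1.5,"tz": 20,"wx": 0,"wy": 0,"wz": 0,"gripper": 0.6}
    - {"tx": -1,"ty": -1.5,"tz": 20,"wx": 0,"wy": 0,"wz": 0,"gripper": 0.6}

```text
time: 31.47
position: [0.4514, 0.0716, 0.0135]
tool_rot: [-2.297, -2.142, 0.001]
ft_force: [0.4, -0.5, -0.1]
grip_width: 0.464
grip_force: 0.0
```

Emit:
jog_arm:
  increments:
    - {"tx": 0,"ty": 0,"tz": 0,"wx": 0,"wy": 0,"wz": 0,"gripper": 0.6}
    - {"tx": 0,"ty": 0,"tz": -15,"wx": 0,"wy": 0,"wz": 0,"gripper": 0.6}
    - {"tx": 0,"ty": 0,"tz": -45,"wx": 0,"wy": 0,"wz": 0,"gripper": 0.6}
    - {"tx": 0,"ty": 0,"tz": -60,"wx": 0,"wy": 0,"wz": 0,"gripper": 0.6}
    - {"tx": 0,"ty": 0,"tz": -65,"wx": 0,"wy": 0,"wz": 0,"gripper": 0.6}

```text
time: 31.88
position: [0.4532, 0.0717, 0.0813]
tool_rot: [2.296, 2.141, 0.004]
ft_force: [1.3, 0.7, 0.0]
grip_width: 0.602
grip_force: 0.0
```

Emit:
jog_arm:
  increments:
    - {"tx": -25,"ty": 3,"tz": 0,"wx": 0,"wy": 0,"wz": 0.05,"gripper": 0.6}
    - {"tx": -50,"ty": 5,"tz": 0,"wx": 0,"wy": 0,"wz": 0.05,"gripper": 0.6}
    - {"tx": -57,"ty": 5,"tz": 0,"wx": 0,"wy": 0,"wz": 0.05,"gripper": 0.6}
    - {"tx": -57,"ty": 5,"tz": 0,"wx": 0,"wy": 0,"wz": 0.05,"gripper": 0.6}
    - {"tx": -57,"ty": 5,"tz": 0,"wx": 0,"wy": 0,"wz": 0.05,"gripper": 0.6}

```text
time: 32.3
position: [0.452, 0.0145, 0.0785]
tool_rot: [-2.35, -2.082, 0.001]
ft_force: [0.4, 0.0, -0.2]
grip_width: 0.594
grip_force: 0.0
```

Run:
```python
from h import *
from bench import ctrl,vision
s=ctrl.get_state();print(s["position"],pose(s)[2],s["grip_width"])
im,r=find(vision,"wrist","tube0",.017)
for q in r: print(q[1],q[2],cyl(im,q[2],.004).round(4))
plan(s,[(.453,.0137,.0135,1.45),(*rings()[1],.0135,1.45)])
```

```text
[0.45198768 0.01448977 0.07852481] 1.4500751153621887 0.5943258639802255
0.88 [254, 202, 307, 260] [0.4528 0.0131]
0.85 [264, 291, 306, 357] [ 0.4474 -0.0571]
0.63 [380, 289, 391, 301] [ 0.5171 -0.0426]
0.6 [238, 114, 300, 174] [0.453  0.0697]
-> [0.453, 0.014, 0.014, 1.45] t [-0.7, 1.2, 65.0] wz 0.0
-> [0.449, 0.009, 0.014, 1.45] t [-5.2, -3.4, -0.0] wz -0.0
```

Emit:
jog_arm:
  increments:
    - {"tx": -1,"ty": 1,"tz": 25,"wx": 0,"wy": 0,"wz": 0,"gripper": 0.6}
    - {"tx": -1,"ty": 1,"tz": 50,"wx": 0,"wy": 0,"wz": 0,"gripper": 0.6}
    - {"tx": -1,"ty": 1,"tz": 62,"wx": 0,"wy": 0,"wz": 0,"gripper": 0.6}
    - {"tx": -1,"ty": 1,"tz": 64.5,"wx": 0,"wy": 0,"wz": 0,"gripper": 0.2}
    - {"tx": -1,"ty": 1,"tz": 64.5,"wx": 0,"wy": 0,"wz": 0,"gripper": 0.2}

```text
time: 32.82
position: [0.4526, 0.0142, 0.014]
tool_rot: [-2.347, -2.085, 0.001]
ft_force: [-0.3, 0.2, -0.0]
grip_width: 0.52
grip_force: 0.0
```

Emit:
jog_arm:
  increments:
    - {"tx": 0,"ty": 0,"tz": 0,"wx": 0,"wy": 0,"wz": 0,"gripper": 0.2}
    - {"tx": 0,"ty": 0,"tz": 0,"wx": 0,"wy": 0,"wz": 0,"gripper": 0.2}
    - {"tx": 0,"ty": 0,"tz": -3,"wx": 0,"wy": 0,"wz": 0,"gripper": 0.2}
    - {"tx": -5,"ty": -3.4,"tz": -3,"wx": 0,"wy": 0,"wz": 0,"gripper": 0.2}
    - {"tx": -5,"ty": -3.4,"tz": -3,"wx": 0,"wy": 0,"wz": 0,"gripper": 0.2}

```text
time: 33.23
position: [0.4491, 0.0073, 0.0183]
tool_rot: [2.35, 2.083, -0.001]
ft_force: [-0.6, -0.1, -0.9]
grip_width: 0.383
grip_force: 15.0
```

Emit:
jog_arm:
  increments:
    - {"tx": 0,"ty": 0,"tz": 2.5,"wx": 0,"wy": 0,"wz": 0,"gripper": 0.2}
    - {"tx": 0,"ty": 0,"tz": 2.5,"wx": 0,"wy": 0,"wz": 0,"gripper": 0.2}
    - {"tx": 0,"ty": 0,"tz": 2.5,"wx": 0,"wy": 0,"wz": 0,"gripper": 0.6}
    - {"tx": 0,"ty": 0,"tz": 2.5,"wx": 0,"wy": 0,"wz": 0,"gripper": 0.6}
    - {"tx": 0,"ty": 0,"tz": 2.5,"wx": 0,"wy": 0,"wz": 0,"gripper": 0.6}

```text
time: 33.65
position: [0.4493, 0.0085, 0.0151]
tool_rot: [-2.35, -2.084, -0.0]
ft_force: [-0.9, 0.8, -1.0]
grip_width: 0.529
grip_force: 0.0
```

Emit:
jog_arm:
  increments:
    - {"tx": 0,"ty": 0,"tz": -15,"wx": 0,"wy": 0,"wz": 0,"gripper": 0.6}
    - {"tx": 0,"ty": 0,"tz": -45,"wx": 0,"wy": 0,"wz": 0,"gripper": 0.7}
    - {"tx": 0,"ty": 0,"tz": -85,"wx": 0,"wy": 0,"wz": 0,"gripper": 0.8}
    - {"tx": 0,"ty": 0,"tz": -125,"wx": 0,"wy": 0,"wz": 0,"gripper": 0.8}
    - {"tx": 0,"ty": 0,"tz": -160,"wx": 0,"wy": 0,"wz": 0,"gripper": 0.8}

```text
time: 34.07
position: [0.4494, 0.0088, 0.1774]
tool_rot: [2.349, 2.085, 0.001]
ft_force: [1.0, -0.7, -0.5]
grip_width: 0.774
grip_force: 0.0
```

Run:
```python
from h import *
from bench import ctrl,vision
im,r=find(vision,"wrist","tube0",.017)
for q in r: print(q[1],q[2],cyl(im,q[2],.004).round(4))
s=ctrl.get_state();print(s["position"],pose(s)[2],s["grip_width"])
# view of both nests and carrier: hover about (.52,-.2) 
plan(s,[(.53,-.16,.24,1.2)])
```

```text
0.77 [254, 102, 294, 142] [0.453  0.0695]
0.69 [262, 175, 302, 213] [0.4521 0.0054]
0.66 [332, 229, 370, 270] [ 0.5103 -0.0568]
0.57 [267, 235, 307, 278] [ 0.4494 -0.0567]
[0.45344765 0.00863745 0.18115272] 1.4508938822381379 0.7913459671719839
-> [0.53, -0.16, 0.24, 1.2] t [-79.2, 48.4, -28.8] wz 0.125
-> [0.53, -0.16, 0.24, 1.2] t [-72.5, 57.6, -29.4] wz 0.125
```

Emit:
jog_arm:
  increments:
    - {"tx": -104,"ty": 43,"tz": -30,"wx": 0,"wy": 0,"wz": 0.125,"gripper": 0.8}
    - {"tx": -104,"ty": 43,"tz": -30,"wx": 0,"wy": 0,"wz": 0.125,"gripper": 0.8}
    - {"tx": -104,"ty": 43,"tz": -30,"wx": 0,"wy": 0,"wz": 0.125,"gripper": 0.8}
    - {"tx": -104,"ty": 43,"tz": -30,"wx": 0,"wy": 0,"wz": 0.125,"gripper": 0.8}
    - {"tx": -104,"ty": 43,"tz": -30,"wx": 0,"wy": 0,"wz": 0.125,"gripper": 0.8}

```text
time: 34.58
position: [0.4797, -0.1017, 0.2047]
tool_rot: [-2.479, -1.928, -0.0]
ft_force: [-0.4, 0.3, 0.7]
grip_width: 0.8
grip_force: 0.0
```

Emit:
jog_arm:
  increments:
    - {"tx": -50,"ty": 26,"tz": -29,"wx": 0,"wy": 0,"wz": 0.06,"gripper": 0.8}
    - {"tx": -90,"ty": 48,"tz": -29,"wx": 0,"wy": 0,"wz": 0.125,"gripper": 0.8}
    - {"tx": -97,"ty": 52,"tz": -29,"wx": 0,"wy": 0,"wz": 0.125,"gripper": 0.8}
    - {"tx": -97,"ty": 52,"tz": -29,"wx": 0,"wy": 0,"wz": 0.125,"gripper": 0.8}
    - {"tx": -97,"ty": 52,"tz": -29,"wx": 0,"wy": 0,"wz": 0.125,"gripper": 0.8}

```text
time: 35.0
position: [0.5063, -0.2067, 0.2331]
tool_rot: [-2.591, -1.772, 0.0]
ft_force: [-0.5, -0.1, 0.2]
grip_width: 0.8
grip_force: 0.0
```

Run:
```python
from h import *
from bench import ctrl,vision
im=vision.get_image("wrist");s=ctrl.get_state();print(s["position"],pose(s)[2])
pickle.dump(im,open("wN.pkl","wb"))
g=proj(im,[(.54,-.245,.013),(.445,-.222,.013),(.64,-.147,.028)]);print(g.round().tolist())
c=im["color"];x0=int(g[:,0].min()-60);x1=int(g[:,0].max()+60);x0=max(x0,0);x1=min(x1,560)
y0=max(0,int(g[:,1].min()-60));y1=min(280,int(g[:,1].max()+60))
k=min(800/(x1-x0),600/(y1-y0));print(x0,y0,x1,y1,k)
cv2.imwrite("pics/wN.png",cv2.resize(c[y0:y1,x0:x1],None,fx=k,fy=k,interpolation=cv2.INTER_CUBIC))
```

```text
[ 0.50639293 -0.20486364  0.23312208] 1.2022090833961652
[[321.0, 198.0], [232.0, 209.0], [389.0, 70.0]]
171 10 449 269 2.3166023166023164
```

View pics/wN.png

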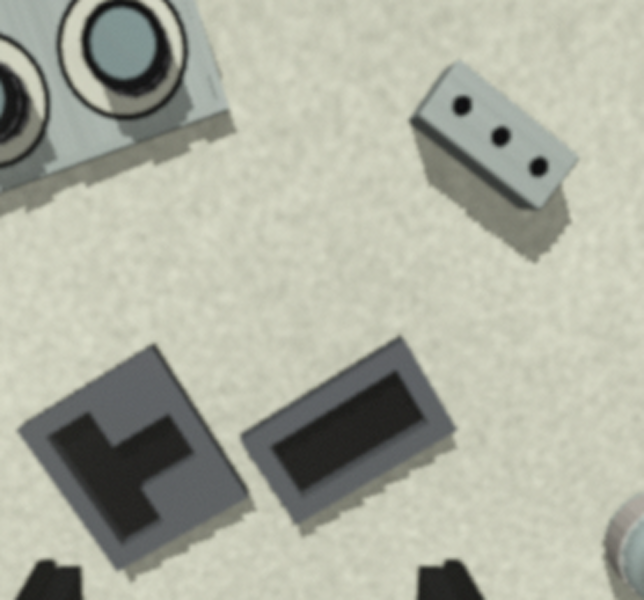

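Run:
```python
from h import *
from bench import ctrl
a=pickle.load(open("wN.pkl","rb"))
U=lambda l:np.array(l)/2.3166+[171,10]
B=planar(a,U([(398,371),(426,418),(303,492),(273,447)]),[(.034,.015),(.034,-.015),(-.034,-.015),(-.034,.015)],.013);print("nestbar",B)
B2=planar(a,U([(401,337),(455,430),(298,522),(243,434)]),[(.044,.025),(.044,-.025),(-.044,-.025),(-.044,.025)],.013);print("nestbar outer",B2)
C=planar(a,U([(457,61),(578,158),(540,209),(418,117)]),[(-.032,.013),(.032,.013),(.032,-.013),(-.032,-.013)],.028);print("carrier",C, onz(a,U([(501,136)]),.028))
T=planar(a,U([(90,413),(49,437),(122,541),(160,520),(168,416),(193,452)]),[(.012,.032),(-.012,.032),(-.012,-.032),(.012,-.032),(.043,.012),(.043,-.012)],.013);print("nestT",T)
c=C[0];psi=c[2]+np.pi if c[2]<-.3 else c[2]
for psi in(c[2],c[2]+np.pi):
  print("psi",psi,"q7~",(psi-np.arctan2(c[1],c[0])-np.pi/2), "place",psi+ (B[0][2]-c[2]))
```

```text
nestbar (array([ 0.54083256, -0.24425001,  0.19845883]), np.float64(0.001989274934545343))
nestbar outer (array([ 0.54049047, -0.24390827,  0.19055787]), np.float64(0.0019997156197396615))
carrier (array([ 0.63790583, -0.14498664, -0.97283085]), np.float64(0.001124051436997786)) [[ 0.63878331 -0.14484116  0.028     ]]
nestT (array([ 0.42569866, -0.22371883,  0.16873207]), np.float64(0.0018141235695799396))
psi -0.9728308486821359 q7~ -2.3201385899410254 place 0.19845883190815627
psi 2.1687618049076574 q7~ 0.8214540636487677 place 3.3400514854979493
```

Run:
```python
from h import *
from bench import ctrl
plan(ctrl.get_state(),[(.638,-.145,.12,2.169)])
```

```text
-> [0.638, -0.145, 0.12, 2.169] t [51.5, 50.7, 56.5] wz -0.483
-> [0.638, -0.145, 0.12, 2.169] t [22.2, 68.8, 56.6] wz -0.483
```

Emit:
jog_arm:
  increments:
    - {"tx": 51.5,"ty": 50.7,"tz": 56,"wx": 0,"wy": 0,"wz": -0.483,"gripper": 0.7}
    - {"tx": 51.5,"ty": 50.7,"tz": 56,"wx": 0,"wy": 0,"wz": -0.483,"gripper": 0.7}
    - {"tx": 51.5,"ty": 50.7,"tz": 56,"wx": 0,"wy": 0,"wz": -0.483,"gripper": 0.7}
    - {"tx": 51.5,"ty": 50.7,"tz": 56,"wx": 0,"wy": 0,"wz": -0.483,"gripper": 0.7}
    - {"tx": 51.5,"ty": 50.7,"tz": 56,"wx": 0,"wy": 0,"wz": -0.483,"gripper": 0.7}

```text
time: 35.47
position: [0.5722, -0.1727, 0.1767]
tool_rot: [-2.08, -2.35, -0.0]
ft_force: [0.3, 0.8, 0.1]
grip_width: 0.698
grip_force: 0.0
```

Emit:
jog_arm:
  increments:
    - {"tx": 22,"ty": 69,"tz": 56,"wx": 0,"wy": 0,"wz": -0.483,"gripper": 0.7}
    - {"tx": 22,"ty": 69,"tz": 56,"wx": 0,"wy": 0,"wz": -0.483,"gripper": 0.7}
    - {"tx": 22,"ty": 69,"tz": 56,"wx": 0,"wy": 0,"wz": -0.483,"gripper": 0.7}
    - {"tx": 22,"ty": 69,"tz": 56,"wx": 0,"wy": 0,"wz": -0.483,"gripper": 0.7}
    - {"tx": 22,"ty": 69,"tz": 56,"wx": 0,"wy": 0,"wz": -0.483,"gripper": 0.7}

```text
time: 35.88
position: [0.6382, -0.1448, 0.1214]
tool_rot: [-1.466, -2.776, -0.001]
ft_force: [-0.6, -0.1, 0.6]
grip_width: 0.7
grip_force: 0.0
```

Emit:
jog_arm:
  increments:
    - {"tx": 0,"ty": 0,"tz": 0,"wx": 0,"wy": 0,"wz": 0,"gripper": 0.6}
    - {"tx": 0,"ty": 0,"tz": 0,"wx": 0,"wy": 0,"wz": 0,"gripper": 0.6}
    - {"tx": 0,"ty": 0,"tz": 0,"wx": 0,"wy": 0,"wz": 0,"gripper": 0.6}
    - {"tx": 0,"ty": 0,"tz": 0,"wx": 0,"wy": 0,"wz": 0,"gripper": 0.6}
    - {"tx": 0,"ty": 0,"tz": 0,"wx": 0,"wy": 0,"wz": 0,"gripper": 0.6}

```text
time: 36.3
position: [0.6385, -0.1477, 0.1229]
tool_rot: [1.473, 2.774, -0.0]
ft_force: [1.6, 0.2, 0.6]
grip_width: 0.599
grip_force: 0.0
```

```bash
cat >> h.py <<'E'
def edgebox(im,poly3,pad=14):
    """min-area rectangle (centre, yaw on plane z) of bright aluminium top near a predicted polygon"""
    q=proj(im,poly3);m=np.zeros(im["color"].shape[:2],np.uint8);cv2.fillConvexPoly(m,cv2.convexHull(q.astype(np.int32)),255)
    return q,m
E
python3 - <<'E'
from h import *
from bench import ctrl,vision
im=vision.get_image("wrist");s=ctrl.get_state();print(s["position"],pose(s)[2],s["grip_width"])
pickle.dump(im,open("wCa.pkl","wb"))
c=im["color"];cv2.imwrite("pics/wCa.png",c)
q=proj(im,[(.638,-.145,.028)])[0];print(q)
# find three dark holes near prediction
g=cv2.cvtColor(c,cv2.COLOR_BGR2GRAY);g=cv2.GaussianBlur(g,(3,3),0)
x0,y0=int(q[0])-70,max(0,int(q[1])-70);w=g[y0:y0+140,x0:x0+140]
n,l,st,ce=cv2.connectedComponentsWithStats((w<70).astype(np.uint8))
for i in range(1,n):
    if 20<st[i,4]<900: print(st[i,4],st[i,2:4],(ce[i]+[x0,y0]).round(1),onz(im,[ce[i]+[x0,y0]],.028)[0,:2].round(4))
print(vision.spot_in("wrist","carrier"))
plan(s,[(.638,-.145,.013,2.169)])
E
```

```text
[ 0.63853398 -0.14768657  0.12272197] 2.165617683373691 0.6027191829509161
[279.61254001 208.95145192]
62 [9 9] [280.  182.2] [ 0.627  -0.1282]
57 [9 9] [279.8 208.9] [ 0.6381 -0.1449]
52 [8 8] [279.5 234.5] [ 0.6492 -0.1617]
337 [15 25] [215.6 266. ] [ 0.6229 -0.2108]
341 [15 25] [341.3 266. ] [ 0.7033 -0.1566]
[{'bbox': [267.1, 160.4, 298.0, 250.0], 'conf': 0.79}]
-> [0.638, -0.145, 0.013, 2.169] t [2.6, 1.0, 109.7] wz -0.003
```

Emit:
jog_arm:
  increments:
    - {"tx": 2.5,"ty": 0.5,"tz": 35,"wx": 0,"wy": 0,"wz": 0.006,"gripper": 0.6}
    - {"tx": 2.5,"ty": 0.5,"tz": 70,"wx": 0,"wy": 0,"wz": 0.006,"gripper": 0.6}
    - {"tx": 2.5,"ty": 0.5,"tz": 95,"wx": 0,"wy": 0,"wz": 0.006,"gripper": 0.6}
    - {"tx": 2.5,"ty": 0.5,"tz": 105,"wx": 0,"wy": 0,"wz": 0.006,"gripper": 0.6}
    - {"tx": 2.5,"ty": 0.5,"tz": 109,"wx": 0,"wy": 0,"wz": 0.006,"gripper": 0.6}

```text
time: 36.82
position: [0.6359, -0.1449, 0.011]
tool_rot: [-1.478, -2.768, 0.001]
ft_force: [-0.2, -0.3, 0.1]
grip_width: 0.597
grip_force: 0.0
```

Emit:
jog_arm:
  increments:
    - {"tx": 0,"ty": 0,"tz": 0,"wx": 0,"wy": 0,"wz": 0,"gripper": 0.15}
    - {"tx": 0,"ty": 0,"tz": 0,"wx": 0,"wy": 0,"wz": 0,"gripper": 0.15}
    - {"tx": 0,"ty": 0,"tz": 0,"wx": 0,"wy": 0,"wz": 0,"gripper": 0.15}
    - {"tx": 0,"ty": 0,"tz": 0,"wx": 0,"wy": 0,"wz": 0,"gripper": 0.15}
    - {"tx": 0,"ty": 0,"tz": 0,"wx": 0,"wy": 0,"wz": 0,"gripper": 0.15}
  grip_force: 25

```text
time: 37.23
position: [0.6385, -0.1453, 0.0147]
tool_rot: [1.479, 2.769, 0.0]
ft_force: [-0.5, 0.1, 0.3]
grip_width: 0.303
grip_force: 0.0
```

Run:
```python
from h import *
from bench import ctrl
s=ctrl.get_state();print(s["position"],pose(s)[2],s["grip_width"],s["grip_force"],s["ft_force"])
p=s["position"]
plan(s,[(p[0],p[1],.075,2.16),(.5407,-.2441,.075,3.336)])
```

```text
[ 0.63845072 -0.14529895  0.01465245] 2.1606961984481634 0.3025072320240412 0.0 [-0.45252169  0.11310177  0.30270257]
-> [0.638, -0.145, 0.075, 2.16] t [-0.1, 0.1, -60.3] wz 0.001
-> [0.541, -0.244, 0.075, 3.336] t [-9.3, -45.4, 0.0] wz -0.392
-> [0.541, -0.244, 0.075, 3.336] t [8.8, -45.5, 0.0] wz -0.392
-> [0.541, -0.244, 0.075, 3.336] t [25.5, -38.7, 0.0] wz -0.392
```

Emit:
jog_arm:
  increments:
    - {"tx": 0,"ty": 0,"tz": 0,"wx": 0,"wy": 0,"wz": 0,"gripper": 0.15}
    - {"tx": 0,"ty": 0,"tz": 0,"wx": 0,"wy": 0,"wz": 0,"gripper": 0.15}
    - {"tx": 0,"ty": 0,"tz": -10,"wx": 0,"wy": 0,"wz": 0,"gripper": 0.15}
    - {"tx": 0,"ty": 0,"tz": -25,"wx": 0,"wy": 0,"wz": 0,"gripper": 0.15}
    - {"tx": 0,"ty": 0,"tz": -40,"wx": 0,"wy": 0,"wz": 0,"gripper": 0.15}

```text
time: 37.65
position: [0.637, -0.1449, 0.0539]
tool_rot: [-1.479, -2.77, 0.0]
ft_force: [-0.5, -0.4, -1.8]
grip_width: 0.295
grip_force: 25.0
```

Emit:
jog_arm:
  increments:
    - {"tx": -2,"ty": -9,"tz": -10,"wx": 0,"wy": 0,"wz": -0.08,"gripper": 0.15}
    - {"tx": -4,"ty": -18,"tz": -20,"wx": 0,"wy": 0,"wz": -0.16,"gripper": 0.15}
    - {"tx": -6,"ty": -27,"tz": -20,"wx": 0,"wy": 0,"wz": -0.24,"gripper": 0.15}
    - {"tx": -8,"ty": -36,"tz": -20,"wx": 0,"wy": 0,"wz": -0.32,"gripper": 0.15}
    - {"tx": -9.3,"ty": -45.4,"tz": -20,"wx": 0,"wy": 0,"wz": -0.392,"gripper": 0.15}

```text
time: 38.07
position: [0.6054, -0.1786, 0.0752]
tool_rot: [0.905, 3.006, -0.001]
ft_force: [0.2, 0.4, -1.2]
grip_width: 0.291
grip_force: 25.0
```

Emit:
jog_arm:
  increments:
    - {"tx": 2,"ty": -9,"tz": 0,"wx": 0,"wy": 0,"wz": -0.08,"gripper": 0.15}
    - {"tx": 4,"ty": -18,"tz": 0,"wx": 0,"wy": 0,"wz": -0.16,"gripper": 0.15}
    - {"tx": 6,"ty": -27,"tz": 0,"wx": 0,"wy": 0,"wz": -0.24,"gripper": 0.15}
    - {"tx": 8,"ty": -36,"tz": 0,"wx": 0,"wy": 0,"wz": -0.32,"gripper": 0.15}
    - {"tx": 8.8,"ty": -45.5,"tz": 0,"wx": 0,"wy": 0,"wz": -0.392,"gripper": 0.15}

```text
time: 38.48
position: [0.5724, -0.2112, 0.0748]
tool_rot: [0.302, 3.126, -0.001]
ft_force: [0.0, -0.3, -1.4]
grip_width: 0.297
grip_force: 25.0
```

Emit:
jog_arm:
  increments:
    - {"tx": 6,"ty": -9,"tz": 0,"wx": 0,"wy": 0,"wz": -0.1,"gripper": 0.15}
    - {"tx": 12,"ty": -18,"tz": 0,"wx": 0,"wy": 0,"wz": -0.2,"gripper": 0.15}
    - {"tx": 18,"ty": -28,"tz": 0,"wx": 0,"wy": 0,"wz": -0.3,"gripper": 0.15}
    - {"tx": 25.5,"ty": -38.7,"tz": 0,"wx": 0,"wy": 0,"wz": -0.392,"gripper": 0.15}
    - {"tx": 25.5,"ty": -38.7,"tz": 0,"wx": 0,"wy": 0,"wz": -0.392,"gripper": 0.15}

```text
time: 38.9
position: [0.5381, -0.2472, 0.0742]
tool_rot: [0.304, -3.126, 0.004]
ft_force: [-0.4, 0.7, -0.8]
grip_width: 0.295
grip_force: 25.0
```

Run:
```python
from h import *
from bench import ctrl,vision
im=vision.get_image("wrist");s=ctrl.get_state();print(s["position"],pose(s)[2],s["grip_width"],s["grip_force"],s["joint_positions"][6])
pickle.dump(im,open("wCb.pkl","wb"));c=im["color"];cv2.imwrite("pics/wCb.png",c)
z=s["position"][2]-.0147+.028
q=proj(im,[(*s["position"][:2],z)])[0];print("expected centre px",q)
g=cv2.GaussianBlur(cv2.cvtColor(c,cv2.COLOR_BGR2GRAY),(3,3),0)
x0,y0=int(q[0])-60,int(q[1])-60;w=g[y0:y0+120,x0:x0+120]
n,l,st,ce=cv2.connectedComponentsWithStats((w<70).astype(np.uint8))
for i in range(1,n):
    if 15<st[i,4]<1500: print(st[i,4],st[i,2:4],(ce[i]+[x0,y0]).round(1),onz(im,[ce[i]+[x0,y0]],z)[0,:2].round(4))
plan(s,[(.5407,-.2441,.075,3.336),(.5407,-.2441,.02,3.336)])
```

```text
[ 0.53928661 -0.24574773  0.07425261] -2.95123253498847 0.2925695897202158 24.99736189842224 1.8845906521401785
expected centre px [280.02482722 286.73740251]
211 [16 16] [278.4 244.3] [ 0.5189 -0.2505]
195 [16 15] [278.4 285.2] [ 0.5387 -0.2466]
-> [0.541, -0.244, 0.075, 3.336] t [-1.7, 1.3, -0.7] wz -0.004
-> [0.541, -0.244, 0.02, 3.336] t [0.0, 0.0, 55.0] wz -0.0
```

Emit:
jog_arm:
  increments:
    - {"tx": -2.4,"ty": 2.1,"tz": 0,"wx": 0,"wy": 0,"wz": 0,"gripper": 0.15}
    - {"tx": -2.4,"ty": 2.1,"tz": 20,"wx": 0,"wy": 0,"wz": 0,"gripper": 0.15}
    - {"tx": -2.4,"ty": 2.1,"tz": 35,"wx": 0,"wy": 0,"wz": 0,"gripper": 0.15}
    - {"tx": -2.4,"ty": 2.1,"tz": 43,"wx": 0,"wy": 0,"wz": 0,"gripper": 0.15}
    - {"tx": -2.4,"ty": 2.1,"tz": 43,"wx": 0,"wy": 0,"wz": 0,"gripper": 0.15}

```text
time: 39.37
position: [0.5412, -0.2404, 0.0284]
tool_rot: [0.307, -3.124, -0.003]
ft_force: [0.2, 0.4, -1.1]
grip_width: 0.296
grip_force: 25.0
```

Emit:
jog_arm:
  increments:
    - {"tx": 0,"ty": 0,"tz": 3,"wx": 0,"wy": 0,"wz": 0,"gripper": 0.15}
    - {"tx": 0,"ty": 0,"tz": 6,"wx": 0,"wy": 0,"wz": 0,"gripper": 0.15}
    - {"tx": 0,"ty": 0,"tz": 9,"wx": 0,"wy": 0,"wz": 0,"gripper": 0.15}
    - {"tx": 0,"ty": 0,"tz": 9,"wx": 0,"wy": 0,"wz": 0,"gripper": 0.15}
    - {"tx": 0,"ty": 0,"tz": 9,"wx": 0,"wy": 0,"wz": 0,"gripper": 0.15}

```text
time: 39.78
position: [0.5427, -0.2421, 0.0253]
tool_rot: [0.304, -3.127, 0.004]
ft_force: [-8.3, 0.9, 20.5]
grip_width: 0.299
grip_force: 25.8
```

Emit:
jog_arm:
  increments:
    - {"tx": 0,"ty": 0,"tz": -6,"wx": 0,"wy": 0,"wz": 0,"gripper": 0.15}
    - {"tx": 2.2,"ty": -1.3,"tz": -8,"wx": 0,"wy": 0,"wz": 0,"gripper": 0.15}
    - {"tx": 2.2,"ty": -1.3,"tz": -8,"wx": 0,"wy": 0,"wz": 0,"gripper": 0.15}
    - {"tx": 2.2,"ty": -1.3,"tz": -8,"wx": 0,"wy": 0,"wz": 0,"gripper": 0.15}
    - {"tx": 2.2,"ty": -1.3,"tz": -8,"wx": 0,"wy": 0,"wz": 0,"gripper": 0.15}

```text
time: 40.2
position: [0.5395, -0.2431, 0.0287]
tool_rot: [0.306, -3.126, -0.001]
ft_force: [0.3, 0.9, -1.4]
grip_width: 0.3
grip_force: 24.7
```

Run:
```python
from h import *
from bench import ctrl,vision
im=vision.get_image("wrist");s=ctrl.get_state();print(s["position"],pose(s)[2],s["grip_width"],s["ft_force"])
pickle.dump(im,open("wCc.pkl","wb"));c=im["color"]
z=s["position"][2]-.0147+.028
q=proj(im,[(*s["position"][:2],z)])[0]
g=cv2.GaussianBlur(cv2.cvtColor(c,cv2.COLOR_BGR2GRAY),(3,3),0)
x0,y0=int(q[0])-60,int(q[1])-60;w=g[y0:y0+120,x0:x0+120]
n,l,st,ce=cv2.connectedComponentsWithStats((w<70).astype(np.uint8))
for i in range(1,n):
    if 15<st[i,4]<1500: print(st[i,4],st[i,2:4],(ce[i]+[x0,y0]).round(1),onz(im,[ce[i]+[x0,y0]],z)[0,:2].round(4))
P=lambda x,y:np.array([.5407+x*np.cos(.195)-y*np.sin(.195),-.2441+x*np.sin(.195)+y*np.cos(.195)])
k=proj(im,[(*P(sx*.044,sy*.025),.013) for sx,sy in((1,1),(1,-1),(-1,-1),(-1,1))]);print(k.round(1).tolist())
v=c[120:330,180:390].copy()
cv2.imwrite("pics/wCc.png",cv2.resize(v,(600,600),interpolation=cv2.INTER_CUBIC))
```

```text
[ 0.53953701 -0.24301251  0.02868477] -2.9464995793468263 0.3014336373234136 [ 0.13817918 -0.10508225 -1.14370341]
218 [17 16] [276.9 244.7] [ 0.5206 -0.247 ]
195 [17 15] [277.3 286. ] [ 0.5406 -0.2429]
[[319.5, 329.5], [231.3, 329.7], [224.4, 177.7], [325.2, 177.5]]
```

View pics/wCc.png

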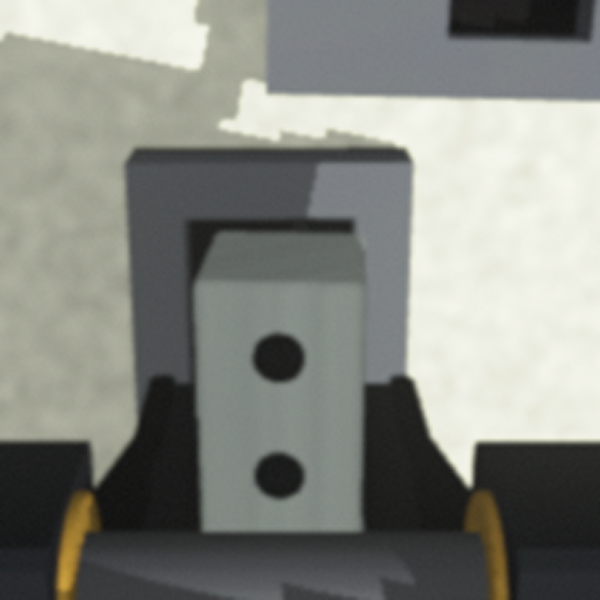

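The carrier is held just above its nest. Its end face is at crop (195–364, 235–282), the pocket edge is at crop y≈222 spanning x 187–355, so the block looks slightly right of centre. I've used all 14 views, so I'll check pixel profiles numerically.

Run:
```python
from h import *
im=pickle.load(open("wCc.pkl","rb"));g=cv2.cvtColor(im["color"],cv2.COLOR_BGR2GRAY).astype(int)
for v in(190,199,201,203,205,208,212,216,222,235,250): print(v,"L",g[v,240:262].tolist(),"R",g[v,298:316].tolist())
print("col280",g[190:226,280].tolist())
# predictions: pocket near corners and block bottom/top near corners if centred in nest at present height
P=lambda x,y,z:[.5407+x*np.cos(.195)-y*np.sin(.195),-.2441+x*np.sin(.195)+y*np.cos(.195),z]
print("pocket",proj(im,[P(-.034,.015,.013),P(-.034,-.015,.013)]).round(1).tolist())
b=.014
print("block bot/top",proj(im,[P(-.032,.013,b),P(-.032,-.013,b),P(-.032,.013,b+.028),P(-.032,-.013,b+.028),P(.0,.013,b+.028),P(0,-.013,b+.028)]).round(1).tolist())
```

```text
190 L [81, 82, 80, 82, 80, 80, 81, 80, 81, 81, 81, 81, 81, 80, 80, 79, 80, 81, 80, 80, 80, 80] R [128, 128, 127, 128, 129, 128, 129, 129, 128, 128, 130, 130, 128, 130, 129, 129, 129, 128]
199 L [80, 80, 79, 76, 66, 53, 43, 34, 31, 31, 32, 33, 31, 33, 31, 32, 34, 33, 35, 33, 34, 36] R [35, 35, 35, 35, 44, 66, 98, 121, 128, 128, 128, 130, 129, 129, 129, 128, 129, 129]
201 L [79, 81, 80, 76, 68, 54, 43, 35, 34, 33, 33, 32, 33, 33, 37, 51, 68, 81, 86, 86, 84, 85] R [68, 67, 65, 63, 67, 83, 105, 121, 129, 130, 127, 128, 128, 129, 128, 130, 128, 130]
203 L [80, 81, 80, 79, 67, 54, 43, 36, 32, 32, 33, 33, 33, 40, 58, 84, 98, 100, 102, 102, 102, 102] R [101, 102, 100, 100, 101, 102, 109, 121, 131, 135, 131, 127, 129, 128, 129, 130, 128, 129]
205 L [80, 81, 78, 78, 68, 57, 45, 35, 32, 32, 32, 32, 34, 53, 76, 94, 99, 100, 101, 101, 101, 102] R [101, 103, 103, 102, 104, 102, 106, 110, 122, 134, 133, 129, 130, 128, 130, 127, 129, 128]
208 L [81, 80, 78, 78, 73, 60, 45, 35, 31, 32, 31, 44, 65, 87, 99, 102, 102, 101, 102, 100, 100, 101] R [103, 104, 103, 105, 105, 105, 104, 103, 106, 112, 123, 130
[... 653 characters left out ...]
 68, 57, 63, 93, 117, 130, 135, 136, 136, 137, 136, 136, 134, 135, 135, 136, 134] R [138, 139, 139, 140, 139, 138, 136, 133, 128, 123, 125, 128, 128, 128, 129, 129, 128, 128]
250 L [76, 78, 78, 79, 78, 72, 62, 58, 81, 113, 129, 133, 134, 135, 135, 136, 135, 136, 135, 136, 135, 135] R [139, 138, 138, 139, 139, 137, 136, 130, 124, 119, 124, 127, 128, 129, 127, 129, 129, 129]
col280 [81, 81, 81, 80, 79, 75, 60, 43, 33, 34, 48, 75, 95, 101, 102, 100, 99, 102, 102, 101, 102, 104, 104, 103, 102, 101, 101, 106, 118, 129, 137, 138, 140, 140, 142, 140]
pocket [[304.6, 197.0], [245.1, 197.1]]
block bot/top [[300.7, 201.4], [249.0, 201.4], [304.6, 219.4], [244.2, 219.5], [303.2, 285.7], [246.2, 285.8]]
```

Emit:
jog_arm:
  increments:
    - {"tx": 0,"ty": -2.2,"tz": 0,"wx": 0,"wy": 0,"wz": 0,"gripper": 0.15}
    - {"tx": 0,"ty": -2.2,"tz": 0,"wx": 0,"wy": 0,"wz": 0,"gripper": 0.15}
    - {"tx": 0,"ty": -2.2,"tz": 3,"wx": 0,"wy": 0,"wz": 0,"gripper": 0.15}
    - {"tx": 0,"ty": -2.2,"tz": 6,"wx": 0,"wy": 0,"wz": 0,"gripper": 0.15}
    - {"tx": 0,"ty": -2.2,"tz": 6,"wx": 0,"wy": 0,"wz": 0,"gripper": 0.15}

```text
time: 40.67
position: [0.5397, -0.2451, 0.0223]
tool_rot: [0.306, -3.125, -0.001]
ft_force: [-0.0, 0.6, -2.6]
grip_width: 0.298
grip_force: 24.7
```

Emit:
jog_arm:
  increments:
    - {"tx": 0,"ty": 0,"tz": 2,"wx": 0,"wy": 0,"wz": 0,"gripper": 0.15}
    - {"tx": 0,"ty": 0,"tz": 4,"wx": 0,"wy": 0,"wz": 0,"gripper": 0.15}
    - {"tx": 0,"ty": 0,"tz": 4.5,"wx": 0,"wy": 0,"wz": 0,"gripper": 0.15}
    - {"tx": 0,"ty": 0,"tz": 4.5,"wx": 0,"wy": 0,"wz": 0,"gripper": 0.15}
    - {"tx": 0,"ty": 0,"tz": 4.5,"wx": 0,"wy": 0,"wz": 0,"gripper": 0.15}

```text
time: 41.08
position: [0.5403, -0.2453, 0.0188]
tool_rot: [0.306, -3.127, 0.0]
ft_force: [-0.1, 0.6, -1.4]
grip_width: 0.298
grip_force: 24.7
```

Descending freely. Release and retreat.

Emit:
jog_arm:
  increments:
    - {"tx": 0,"ty": 0,"tz": 1.5,"wx": 0,"wy": 0,"wz": 0,"gripper": 0.15}
    - {"tx": 0,"ty": 0,"tz": 1.5,"wx": 0,"wy": 0,"wz": 0,"gripper": 0.5}
    - {"tx": 0,"ty": 0,"tz": 1.5,"wx": 0,"wy": 0,"wz": 0,"gripper": 0.5}
    - {"tx": 0,"ty": 0,"tz": 1.5,"wx": 0,"wy": 0,"wz": 0,"gripper": 0.5}
    - {"tx": 0,"ty": 0,"tz": 1.5,"wx": 0,"wy": 0,"wz": 0,"gripper": 0.5}

```text
time: 41.5
position: [0.5405, -0.2454, 0.0175]
tool_rot: [-0.306, 3.126, -0.001]
ft_force: [1.2, -0.3, -0.3]
grip_width: 0.472
grip_force: 0.0
```

Emit:
jog_arm:
  increments:
    - {"tx": 0,"ty": 0,"tz": -15,"wx": 0,"wy": 0,"wz": 0,"gripper": 0.6}
    - {"tx": 0,"ty": 0,"tz": -45,"wx": 0,"wy": 0,"wz": 0,"gripper": 0.6}
    - {"tx": 0,"ty": 0,"tz": -75,"wx": 0,"wy": 0,"wz": 0,"gripper": 0.6}
    - {"tx": 0,"ty": 0,"tz": -95,"wx": 0,"wy": 0,"wz": 0,"gripper": 0.6}
    - {"tx": 0,"ty": 0,"tz": -100,"wx": 0,"wy": 0,"wz": 0,"gripper": 0.6}

```text
time: 41.92
position: [0.5431, -0.2459, 0.1226]
tool_rot: [-0.306, 3.121, -0.007]
ft_force: [-0.4, -0.2, 0.5]
grip_width: 0.598
grip_force: 0.0
```

```bash
cat >> h.py <<'E'
def holes(im,guess,z,half=70,lo=15,hi=900,thr=70):
    c=im["color"];q=proj(im,[(*guess,z)])[0]
    g=cv2.GaussianBlur(cv2.cvtColor(c,cv2.COLOR_BGR2GRAY),(3,3),0)
    x0,y0=max(0,int(q[0])-half),max(0,int(q[1])-half);w=g[y0:int(q[1])+half,x0:int(q[0])+half]
    n,l,st,ce=cv2.connectedComponentsWithStats((w<thr).astype(np.uint8))
    return [(int(st[i,4]),st[i,2:4].tolist(),(ce[i]+[x0,y0]).round(1).tolist(),onz(im,[ce[i]+[x0,y0]],z)[0,:2].round(4).tolist()) for i in range(1,n) if lo<st[i,4]<hi]
E
python3 - <<'E'
from h import *
from bench import ctrl,vision
vision.get_image("wrist");im=vision.get_image("wrist");s=ctrl.get_state();print(s["position"],pose(s)[2])
for h in holes(im,(.5407,-.2441),.031): print(h)
b=vision.spot_in("wrist","carrier");print(b)
# is it flat? compare hole spacing 20mm and bbox
print(proj(im,[(.5407,-.2441,.031)]))
plan(s,[(.53,-.06,.2,2.9),(.625,.13,.2,2.1)])
E
```

```text
[ 0.54134505 -0.24572176  0.11931664] -2.9463898141462685
(287, [9, 81], [261.8, 195.5], [0.532, -0.2599])
(58, [9, 8], [281.9, 183.5], [0.5206, -0.2476])
(54, [9, 8], [282.0, 210.6], [0.5403, -0.2436])
(48, [8, 8], [281.7, 236.5], [0.5601, -0.2398])
(309, [13, 27], [216.7, 267.5], [0.5945, -0.2834])
(433, [18, 27], [342.1, 267.0], [0.5756, -0.19])
[{'bbox': [264.0, 162.7, 298.5, 252.0], 'conf': 0.77}]
[[281.16865065 210.98561868]]
-> [0.53, -0.06, 0.2, 2.9] t [-12.5, 92.1, -40.6] wz 0.218
-> [0.53, -0.06, 0.2, 2.9] t [7.8, 92.7, -40.3] wz 0.218
-> [0.625, 0.13, 0.2, 2.1] t [-23.4, 103.6, 0.0] wz 0.4
-> [0.625, 0.13, 0.2, 2.1] t [18.8, 104.5, 0.0] wz 0.4
```

Run:
```python
from h import *
from bench import ctrl
plan(ctrl.get_state(),[(.642,.152,.15,3.70)])
```

```text
-> [0.642, 0.152, 0.15, 3.7] t [-59.0, 123.4, -10.9] wz -0.121
-> [0.642, 0.152, 0.15, 3.7] t [-73.4, 115.4, -10.8] wz -0.121
-> [0.642, 0.152, 0.15, 3.7] t [-86.8, 105.7, -10.8] wz -0.121
```

Emit:
jog_arm:
  increments:
    - {"tx": -59,"ty": 123.4,"tz": -11,"wx": 0,"wy": 0,"wz": -0.121,"gripper": 0.95}
    - {"tx": -59,"ty": 123.4,"tz": -11,"wx": 0,"wy": 0,"wz": -0.121,"gripper": 0.95}
    - {"tx": -59,"ty": 123.4,"tz": -11,"wx": 0,"wy": 0,"wz": -0.121,"gripper": 0.95}
    - {"tx": -59,"ty": 123.4,"tz": -11,"wx": 0,"wy": 0,"wz": -0.121,"gripper": 0.95}
    - {"tx": -59,"ty": 123.4,"tz": -11,"wx": 0,"wy": 0,"wz": -0.121,"gripper": 0.95}

```text
time: 42.48
position: [0.5743, -0.1064, 0.1275]
tool_rot: [0.508, -3.1, -0.005]
ft_force: [0.1, -0.0, -0.3]
grip_width: 0.89
grip_force: 0.0
```

Emit:
jog_arm:
  increments:
    - {"tx": -73.4,"ty": 115.4,"tz": -11,"wx": 0,"wy": 0,"wz": -0.121,"gripper": 0.95}
    - {"tx": -73.4,"ty": 115.4,"tz": -11,"wx": 0,"wy": 0,"wz": -0.121,"gripper": 0.95}
    - {"tx": -73.4,"ty": 115.4,"tz": -11,"wx": 0,"wy": 0,"wz": -0.121,"gripper": 0.95}
    - {"tx": -73.4,"ty": 115.4,"tz": -11,"wx": 0,"wy": 0,"wz": -0.121,"gripper": 0.95}
    - {"tx": -73.4,"ty": 115.4,"tz": -11,"wx": 0,"wy": 0,"wz": -0.121,"gripper": 0.95}

```text
time: 42.9
position: [0.6077, 0.0243, 0.1385]
tool_rot: [0.692, -3.064, -0.004]
ft_force: [-0.2, 0.0, 0.9]
grip_width: 0.95
grip_force: 0.0
```

Emit:
jog_arm:
  increments:
    - {"tx": -86.8,"ty": 105.7,"tz": -10,"wx": 0,"wy": 0,"wz": -0.121,"gripper": 0.95}
    - {"tx": -86.8,"ty": 105.7,"tz": -10,"wx": 0,"wy": 0,"wz": -0.121,"gripper": 0.95}
    - {"tx": -86.8,"ty": 105.7,"tz": -10,"wx": 0,"wy": 0,"wz": -0.121,"gripper": 0.95}
    - {"tx": -86.8,"ty": 105.7,"tz": -10,"wx": 0,"wy": 0,"wz": -0.121,"gripper": 0.95}
    - {"tx": -86.8,"ty": 105.7,"tz": -10,"wx": 0,"wy": 0,"wz": -0.121,"gripper": 0.95}

```text
time: 43.32
position: [0.6414, 0.1553, 0.1481]
tool_rot: [0.872, -3.017, -0.003]
ft_force: [-0.1, 0.2, 0.3]
grip_width: 0.947
grip_force: 0.0
```

Emit:
jog_arm:
  increments:
    - {"tx": 0,"ty": 0,"tz": 0,"wx": 0,"wy": 0,"wz": 0,"gripper": 0.95}
    - {"tx": 0,"ty": 0,"tz": 0,"wx": 0,"wy": 0,"wz": 0,"gripper": 0.95}
    - {"tx": 0,"ty": 0,"tz": 0,"wx": 0,"wy": 0,"wz": 0,"gripper": 0.95}
    - {"tx": 0,"ty": 0,"tz": 0,"wx": 0,"wy": 0,"wz": 0,"gripper": 0.95}
    - {"tx": 0,"ty": 0,"tz": 0,"wx": 0,"wy": 0,"wz": 0,"gripper": 0.95}

```text
time: 43.73
position: [0.6422, 0.1501, 0.149]
tool_rot: [0.862, -3.021, 0.001]
ft_force: [-1.1, 0.2, -0.7]
grip_width: 0.949
grip_force: 0.0
```

Run:
```python
from h import *
from bench import ctrl,vision
im=vision.get_image("wrist");s=ctrl.get_state();print(s["position"],pose(s)[2],s["grip_width"])
pickle.dump(im,open("wCl.pkl","wb"))
for h in holes(im,(.6405,.152),.028): print(h)
b=vision.spot_in("wrist","clamp");print(b)
# predicted outline px of T top
def T(p,z):
    c,n=np.cos(p[2]),np.sin(p[2]);L=[(-.01,.03),(-.01,-.03),(.01,-.03),(.01,-.01),(.041,-.01),(.041,.01),(.01,.01),(.01,.03)]
    return [(p[0]+c*x-n*y,p[1]+n*x+c*y,z) for x,y in L]
print(proj(im,T((.6405,.152,.55),.028)).round().tolist())
```

```text
[0.64217627 0.1506958  0.14917769] -2.5852004290756807 0.9518611566875854
[{'bbox': [242.2, 180.6, 319.2, 249.0], 'conf': 0.6}, {'bbox': [200.8, 0.2, 327.7, 65.5], 'conf': 0.49}]
[[319.0, 189.0], [243.0, 189.0], [244.0, 213.0], [268.0, 213.0], [269.0, 248.0], [293.0, 248.0], [293.0, 213.0], [318.0, 213.0]]
```

Emit:
jog_arm:
  increments:
    - {"tx": -1,"ty": 1.5,"tz": 40,"wx": 0,"wy": 0,"wz": 0,"gripper": 0.95}
    - {"tx": -1,"ty": 1.5,"tz": 80,"wx": 0,"wy": 0,"wz": 0,"gripper": 0.95}
    - {"tx": -1,"ty": 1.5,"tz": 115,"wx": 0,"wy": 0,"wz": 0,"gripper": 0.95}
    - {"tx": -1,"ty": 1.5,"tz": 130,"wx": 0,"wy": 0,"wz": 0,"gripper": 0.95}
    - {"tx": -1,"ty": 1.5,"tz": 135,"wx": 0,"wy": 0,"wz": 0,"gripper": 0.95}

```text
time: 44.25
position: [0.6399, 0.1529, 0.0109]
tool_rot: [0.864, -3.015, -0.0]
ft_force: [-0.7, -0.6, 0.8]
grip_width: 0.952
grip_force: 0.0
```

Emit:
jog_arm:
  increments:
    - {"tx": 0,"ty": 0,"tz": 0,"wx": 0,"wy": 0,"wz": 0,"gripper": 0.5}
    - {"tx": 0,"ty": 0,"tz": 0,"wx": 0,"wy": 0,"wz": 0,"gripper": 0.5}
    - {"tx": 0,"ty": 0,"tz": 0,"wx": 0,"wy": 0,"wz": 0,"gripper": 0.5}
    - {"tx": 0,"ty": 0,"tz": 0,"wx": 0,"wy": 0,"wz": 0,"gripper": 0.5}
    - {"tx": 0,"ty": 0,"tz": 0,"wx": 0,"wy": 0,"wz": 0,"gripper": 0.5}
  grip_force: 30

```text
time: 44.67
position: [0.6434, 0.1543, 0.0163]
tool_rot: [-0.864, 3.017, -0.001]
ft_force: [0.1, -1.0, 3.9]
grip_width: 0.686
grip_force: 30.0
```

Run:
```python
from h import *
from bench import ctrl
s=ctrl.get_state();print(s["position"],pose(s)[2],s["grip_width"],s["grip_force"],s["ft_force"])
p=s["position"]
# nest T TCP target: origin + 2 mm along x
n=np.array([.4257,-.2237])+.002*np.array([np.cos(.169),np.sin(.169)])
plan(s,[(p[0],p[1],.09,3.70),(*n,.09,.169+np.pi)])
```

```text
[0.64341657 0.15433579 0.01628863] -2.5835883967933713 0.6864560796525814 29.96156483888626 [ 0.119903   -0.99778334  3.8678492 ]
-> [0.643, 0.154, 0.09, 3.7] t [-0.2, -0.1, -73.7] wz -0.0
-> [0.428, -0.223, 0.09, 3.311] t [127.7, -68.7, 0.0] wz 0.13
-> [0.428, -0.223, 0.09, 3.311] t [117.7, -84.6, 0.0] wz 0.13
-> [0.428, -0.223, 0.09, 3.311] t [105.8, -99.2, 0.0] wz 0.13
```

Emit:
jog_arm:
  increments:
    - {"tx": 0,"ty": 0,"tz": -10,"wx": 0,"wy": 0,"wz": 0,"gripper": 0.5}
    - {"tx": 0,"ty": 0,"tz": -25,"wx": 0,"wy": 0,"wz": 0,"gripper": 0.5}
    - {"tx": 0,"ty": 0,"tz": -45,"wx": 0,"wy": 0,"wz": 0,"gripper": 0.5}
    - {"tx": 0,"ty": 0,"tz": -65,"wx": 0,"wy": 0,"wz": 0,"gripper": 0.5}
    - {"tx": 0,"ty": 0,"tz": -74,"wx": 0,"wy": 0,"wz": 0,"gripper": 0.5}

```text
time: 45.08
position: [0.6435, 0.1549, 0.0924]
tool_rot: [-0.865, 3.016, -0.0]
ft_force: [0.5, 0.6, -1.0]
grip_width: 0.687
grip_force: 30.0
```

Emit:
jog_arm:
  increments:
    - {"tx": 20,"ty": -11,"tz": 0,"wx": 0,"wy": 0,"wz": 0.025,"gripper": 0.5}
    - {"tx": 46,"ty": -25,"tz": 0,"wx": 0,"wy": 0,"wz": 0.05,"gripper": 0.5}
    - {"tx": 73,"ty": -39,"tz": 0,"wx": 0,"wy": 0,"wz": 0.075,"gripper": 0.5}
    - {"tx": 100,"ty": -54,"tz": 0,"wx": 0,"wy": 0,"wz": 0.1,"gripper": 0.5}
    - {"tx": 127.7,"ty": -68.7,"tz": 0,"wx": 0,"wy": 0,"wz": 0.13,"gripper": 0.5}

```text
time: 45.5
position: [0.5693, 0.0272, 0.0886]
tool_rot: [-0.666, 3.07, -0.001]
ft_force: [1.0, -0.9, -2.0]
grip_width: 0.688
grip_force: 30.0
```

Emit:
jog_arm:
  increments:
    - {"tx": 24,"ty": -17,"tz": 0,"wx": 0,"wy": 0,"wz": 0.026,"gripper": 0.5}
    - {"tx": 47,"ty": -34,"tz": 0,"wx": 0,"wy": 0,"wz": 0.052,"gripper": 0.5}
    - {"tx": 71,"ty": -51,"tz": 0,"wx": 0,"wy": 0,"wz": 0.078,"gripper": 0.5}
    - {"tx": 95,"ty": -68,"tz": 0,"wx": 0,"wy": 0,"wz": 0.104,"gripper": 0.5}
    - {"tx": 117.7,"ty": -84.6,"tz": 0,"wx": 0,"wy": 0,"wz": 0.13,"gripper": 0.5}

```text
time: 45.92
position: [0.4971, -0.099, 0.0887]
tool_rot: [0.465, -3.107, 0.002]
ft_force: [0.2, 0.2, -2.1]
grip_width: 0.681
grip_force: 30.0
```

Emit:
jog_arm:
  increments:
    - {"tx": 24,"ty": -22,"tz": 0,"wx": 0,"wy": 0,"wz": 0.03,"gripper": 0.5}
    - {"tx": 50,"ty": -47,"tz": 0,"wx": 0,"wy": 0,"wz": 0.06,"gripper": 0.5}
    - {"tx": 76,"ty": -71,"tz": 0,"wx": 0,"wy": 0,"wz": 0.09,"gripper": 0.5}
    - {"tx": 96,"ty": -90,"tz": 0,"wx": 0,"wy": 0,"wz": 0.12,"gripper": 0.5}
    - {"tx": 105.8,"ty": -99,"tz": 0,"wx": 0,"wy": 0,"wz": 0.13,"gripper": 0.5}

```text
time: 46.33
position: [0.4236, -0.2274, 0.0886]
tool_rot: [0.254, -3.13, 0.004]
ft_force: [0.1, -0.1, -1.6]
grip_width: 0.686
grip_force: 30.0
```

Emit:
jog_arm:
  increments:
    - {"tx": 0,"ty": 0,"tz": 10,"wx": 0,"wy": 0,"wz": 0,"gripper": 0.5}
    - {"tx": 0,"ty": 0,"tz": 25,"wx": 0,"wy": 0,"wz": 0,"gripper": 0.5}
    - {"tx": 0,"ty": 0,"tz": 35,"wx": 0,"wy": 0,"wz": 0,"gripper": 0.5}
    - {"tx": 0,"ty": 0,"tz": 40,"wx": 0,"wy": 0,"wz": 0,"gripper": 0.5}
    - {"tx": 0,"ty": 0,"tz": 40,"wx": 0,"wy": 0,"wz": 0,"gripper": 0.5}

```text
time: 46.75
position: [0.4258, -0.2215, 0.0469]
tool_rot: [0.268, -3.129, -0.004]
ft_force: [-0.1, 1.3, -1.7]
grip_width: 0.686
grip_force: 30.0
```

Run:
```python
from h import *
from bench import ctrl,vision
im=vision.get_image("wrist");s=ctrl.get_state();print(s["position"],pose(s)[2],s["grip_width"],s["ft_force"])
pickle.dump(im,open("wCm.pkl","wb"));p=s["position"];y=pose(s)[2]-np.pi
n=np.array([.4257,-.2237])+.002*np.array([np.cos(.169),np.sin(.169)])
plan(s,[(*n,.045,.169+np.pi)])
b=p[2]-.0163
M=lambda o,y,x,yy,z:[o[0]+x*np.cos(y)-yy*np.sin(y),o[1]+x*np.sin(y)+yy*np.cos(y),z]
o=p[:2]-.002*np.array([np.cos(y),np.sin(y)])
# crossbar back face (x=-10) is nearest the camera; predicted px of its corners and of the pocket's back edge
print("held",proj(im,[M(o,y,-.01,.03,b),M(o,y,-.01,-.03,b),M(o,y,-.01,.03,b+.028),M(o,y,-.01,-.03,b+.028),M(o,y,.01,.03,b+.028)]).round(1).tolist())
N=(.4257,-.2237)
print("nest pocket",proj(im,[M(N,.169,-.012,.032,.013),M(N,.169,-.012,-.032,.013)]).round(1).tolist(), "outer?")
g=cv2.GaussianBlur(cv2.cvtColor(im["color"],cv2.COLOR_BGR2GRAY),(3,3),0)
h=proj(im,[M(o,y,-.01,0,b+.014)])[0].astype(int);print(h)
for u in(-20,0,20): print("col",h[0]+u,"from",h[1]-50,g[h[1]-50:h[1]+50:2,h[0]+u].tolist())
print("row",h[1],"from",h[0]-90,g[h[1],h[0]-90:h[0]+90:2].tolist())
```

```text
[ 0.42636777 -0.22191508  0.04770868] -2.9709928140725173 0.6871902311208143 [ 0.51221592  0.25743668 -1.23177879]
-> [0.428, -0.223, 0.045, 3.311] t [-1.0, -1.7, 2.7] wz 0.002
held [[333.9, 236.9], [218.7, 237.1], [343.1, 259.9], [209.3, 260.2], [340.9, 299.2]]
nest pocket [[329.8, 223.4], [217.1, 223.5]] outer?
[276 247]
col 256 from 197 [184, 151, 119, 66, 57, 65, 83, 78, 72, 72, 71, 71, 71, 69, 48, 30, 29, 31, 60, 85, 87, 87, 86, 86, 87, 86, 87, 88, 91, 106, 115, 118, 118, 119, 120, 119, 117, 113, 113, 114, 115, 115, 114, 114, 116, 116, 116, 111, 89, 67]
col 276 from 197 [190, 150, 117, 67, 59, 73, 105, 112, 102, 76, 72, 72, 71, 70, 49, 31, 30, 30, 51, 84, 88, 88, 87, 86, 87, 86, 88, 88, 89, 101, 113, 117, 118, 119, 120, 120, 117, 114, 113, 114, 115, 115, 115, 114, 115, 115, 116, 113, 111, 119]
col 296 from 197 [200, 157, 120, 68, 59, 74, 105, 113, 112, 110, 89, 73, 72, 70, 53, 38, 37, 37, 50, 81, 88, 88, 88, 86, 87, 87, 87, 88, 89, 98, 111, 116, 117, 118, 119, 120, 118, 115, 113, 114, 115, 116, 116, 115, 115, 116, 116, 113, 108, 112]
row 247 from 186 [145, 142, 140, 142, 144, 144, 142, 113, 74, 69, 70, 69, 69, 69, 71, 79, 86, 87, 87, 86, 87, 86, 87, 86, 87, 87, 87, 87, 86, 86, 86, 86, 87, 86, 86, 86, 86, 86, 86, 86, 86, 86, 86, 86, 86, 86, 86, 86, 86, 86, 85, 86, 86, 86, 86, 87, 86, 87, 87, 86, 87, 87, 87, 87, 87, 88, 88, 88, 88, 88, 88, 88, 88, 89, 89, 90, 90, 93, 106, 118, 176, 226, 230, 229, 228, 226, 224, 223, 225, 227]
```

Run:
```python
from h import *
im=pickle.load(open("wCm.pkl","rb"));g=cv2.cvtColor(im["color"],cv2.COLOR_BGR2GRAY).astype(int)
for v in(222,227,229,231,234,236,238,242,250,258): print(v,"L",g[v,206:236].tolist(),"\n    R",g[v,318:350].tolist())
```

```text
222 L [71, 69, 70, 71, 70, 71, 69, 68, 69, 70, 70, 71, 70, 71, 69, 70, 69, 68, 70, 71, 69, 72, 69, 71, 70, 69, 71, 70, 70, 69] 
    R [112, 112, 112, 113, 113, 113, 112, 114, 113, 113, 112, 114, 113, 113, 113, 112, 112, 113, 113, 113, 114, 114, 114, 113, 113, 115, 114, 113, 122, 157, 204, 225]
227 L [70, 69, 70, 69, 70, 68, 69, 69, 69, 68, 62, 52, 46, 42, 34, 29, 29, 29, 29, 29, 29, 29, 31, 30, 29, 29, 29, 28, 29, 29] 
    R [33, 35, 35, 35, 33, 34, 35, 33, 37, 43, 51, 70, 94, 109, 112, 113, 113, 114, 111, 114, 114, 112, 112, 114, 115, 112, 113, 116, 131, 171, 210, 223]
229 L [71, 71, 68, 70, 70, 69, 69, 69, 71, 69, 62, 53, 47, 42, 34, 29, 27, 28, 28, 27, 28, 28, 28, 27, 27, 28, 30, 27, 27, 30] 
    R [33, 34, 34, 34, 34, 35, 33, 35, 38, 44, 54, 75, 99, 111, 114, 112, 114, 113, 113, 112, 112, 113, 113, 112, 113, 114, 113, 114, 133, 173, 210, 220]
231 L [70, 68, 70, 70, 69, 70, 69, 69, 69, 70, 64, 54, 48, 43, 35, 30, 32, 30, 33, 33, 33, 33, 33, 33, 33, 33, 32, 30, 29, 29] 
    R [34, 35, 33, 35, 34, 34, 34, 34, 38, 43, 55, 76, 101, 112, 114, 113, 113, 113, 114, 112, 113, 111, 112, 114
[... 1032 characters left out ...]
 87, 89, 88, 88, 88, 89, 88, 89, 91, 90, 89, 90, 89, 90, 90, 92, 99, 107, 113, 111, 113, 112, 124, 169, 216, 231, 231]
250 L [68, 70, 69, 69, 69, 68, 68, 69, 75, 80, 88, 89, 88, 90, 88, 89, 88, 89, 88, 89, 88, 89, 88, 89, 88, 88, 87, 88, 89, 87] 
    R [88, 88, 88, 88, 88, 89, 89, 88, 88, 89, 89, 88, 90, 90, 89, 88, 90, 89, 90, 90, 89, 90, 89, 91, 96, 104, 115, 141, 189, 220, 228, 229]
258 L [26, 26, 27, 26, 25, 34, 65, 97, 112, 115, 118, 118, 119, 117, 119, 117, 117, 118, 118, 118, 119, 118, 118, 118, 117, 117, 116, 117, 117, 118] 
    R [115, 115, 114, 116, 116, 116, 113, 114, 113, 114, 115, 112, 114, 113, 114, 113, 113, 114, 114, 113, 115, 114, 113, 114, 113, 111, 104, 85, 53, 34, 33, 32]
```

Emit:
jog_arm:
  increments:
    - {"tx": -3.3,"ty": -2.6,"tz": 3,"wx": 0,"wy": 0,"wz": -0.015,"gripper": 0.5}
    - {"tx": -3.3,"ty": -2.6,"tz": 7,"wx": 0,"wy": 0,"wz": -0.015,"gripper": 0.5}
    - {"tx": -3.3,"ty": -2.6,"tz": 11,"wx": 0,"wy": 0,"wz": -0.015,"gripper": 0.5}
    - {"tx": -3.3,"ty": -2.6,"tz": 13,"wx": 0,"wy": 0,"wz": -0.015,"gripper": 0.5}
    - {"tx": -3.3,"ty": -2.6,"tz": 13,"wx": 0,"wy": 0,"wz": -0.015,"gripper": 0.5}

```text
time: 47.22
position: [0.4294, -0.2252, 0.0347]
tool_rot: [0.287, -3.128, -0.001]
ft_force: [-0.4, 0.3, -1.5]
grip_width: 0.687
grip_force: 30.0
```

Run:
```python
from h import *
from bench import ctrl,vision
im=vision.get_image("wrist");s=ctrl.get_state();print(s["position"],pose(s)[2],s["ft_force"])
b=s["position"][2]-.0163;print("bottom z",b)
M=lambda o,y,x,yy,z:[o[0]+x*np.cos(y)-yy*np.sin(y),o[1]+x*np.sin(y)+yy*np.cos(y),z]
N=(.4261,-.2236)
print("pocket pred",proj(im,[M(N,.169,-.012,.032,.013),M(N,.169,-.012,-.032,.013)]).round(1).tolist())
print("block if centred",proj(im,[M(N,.169,-.01,.03,b),M(N,.169,-.01,-.03,b)]).round(1).tolist())
g=cv2.cvtColor(im["color"],cv2.COLOR_BGR2GRAY).astype(int)
for u in(235,255,275,295,315): print("col",u,"from 205",g[205:250,u].tolist())
for v in range(216,240,2): print(v,"L",g[v,206:232].tolist(),"R",g[v,318:344].tolist())
```

```text
[ 0.42960776 -0.2252977   0.03496015] -2.95837809756442 [ 1.20743973 -0.15985027 -1.98762602]
bottom z 0.018660152608081865
pocket pred [[341.7, 227.4], [221.9, 226.0]]
block if centred [[339.4, 234.7], [224.3, 233.4]]
col 235 from 205 [56, 56, 57, 58, 64, 70, 72, 72, 71, 72, 72, 71, 73, 73, 71, 71, 69, 72, 70, 70, 69, 66, 51, 35, 29, 26, 30, 48, 74, 86, 88, 88, 88, 88, 89, 88, 86, 86, 86, 87, 88, 86, 87, 88, 89]
col 255 from 205 [54, 58, 58, 58, 64, 70, 74, 72, 72, 73, 72, 71, 71, 71, 71, 71, 71, 71, 71, 71, 70, 65, 52, 36, 31, 26, 29, 42, 68, 83, 90, 89, 87, 90, 90, 88, 86, 85, 87, 85, 88, 87, 88, 87, 89]
col 275 from 205 [56, 57, 59, 60, 65, 71, 73, 73, 74, 72, 73, 73, 72, 71, 71, 72, 72, 71, 73, 71, 70, 69, 57, 40, 30, 29, 29, 31, 49, 76, 89, 89, 88, 89, 90, 89, 86, 87, 87, 88, 87, 87, 86, 88, 89]
col 295 from 205 [56, 58, 59, 60, 76, 101, 113, 113, 114, 114, 113, 114, 113, 113, 112, 113, 112, 114, 113, 103, 85, 73, 65, 47, 32, 31, 29, 30, 45, 70, 84, 90, 89, 90, 89, 92, 89, 90, 87, 87, 87, 88, 87, 88, 89]
col 315 from 205 [56, 60, 60, 60, 72, 94, 111, 114, 114, 115, 113, 115, 11
[... 2224 characters left out ...]
3, 33, 35, 38, 44, 48, 59, 79, 103, 113]
234 L [71, 71, 71, 69, 70, 69, 70, 71, 69, 69, 69, 70, 70, 72, 74, 80, 84, 88, 87, 87, 87, 88, 87, 88, 86, 88] R [55, 52, 54, 53, 51, 51, 54, 56, 54, 49, 45, 47, 46, 47, 47, 47, 47, 45, 41, 40, 44, 52, 60, 82, 104, 114]
236 L [71, 71, 72, 70, 71, 69, 70, 71, 69, 71, 70, 69, 70, 71, 78, 84, 88, 88, 88, 88, 88, 88, 88, 89, 88, 87] R [90, 89, 90, 90, 90, 92, 91, 93, 91, 88, 84, 85, 86, 86, 87, 87, 85, 87, 85, 72, 57, 52, 61, 82, 105, 113]
238 L [71, 70, 70, 68, 71, 70, 70, 70, 70, 71, 70, 70, 72, 78, 84, 88, 89, 89, 89, 89, 89, 90, 89, 88, 90, 89] R [90, 89, 91, 90, 91, 90, 91, 92, 91, 90, 90, 91, 91, 91, 90, 91, 93, 94, 98, 96, 78, 60, 65, 88, 108, 114]
```

Emit:
jog_arm:
  increments:
    - {"tx": -0.6,"ty": 1.6,"tz": 0,"wx": 0,"wy": 0,"wz": -0.008,"gripper": 0.5}
    - {"tx": -0.6,"ty": 1.6,"tz": 0,"wx": 0,"wy": 0,"wz": -0.008,"gripper": 0.5}
    - {"tx": -0.6,"ty": 1.6,"tz": 3,"wx": 0,"wy": 0,"wz": -0.008,"gripper": 0.5}
    - {"tx": -0.6,"ty": 1.6,"tz": 6,"wx": 0,"wy": 0,"wz": -0.008,"gripper": 0.5}
    - {"tx": -0.6,"ty": 1.6,"tz": 8,"wx": 0,"wy": 0,"wz": -0.008,"gripper": 0.5}

```text
time: 47.68
position: [0.4299, -0.2238, 0.0269]
tool_rot: [0.3, -3.127, 0.0]
ft_force: [0.3, -0.5, -2.5]
grip_width: 0.681
grip_force: 30.0
```

Emit:
jog_arm:
  increments:
    - {"tx": 0,"ty": 0,"tz": 2,"wx": 0,"wy": 0,"wz": 0,"gripper": 0.5}
    - {"tx": 0,"ty": 0,"tz": 4,"wx": 0,"wy": 0,"wz": 0,"gripper": 0.5}
    - {"tx": 0,"ty": 0,"tz": 6,"wx": 0,"wy": 0,"wz": 0,"gripper": 0.5}
    - {"tx": 0,"ty": 0,"tz": 7,"wx": 0,"wy": 0,"wz": 0,"gripper": 0.5}
    - {"tx": 0,"ty": 0,"tz": 7,"wx": 0,"wy": 0,"wz": 0,"gripper": 0.5}

```text
time: 48.1
position: [0.43, -0.2237, 0.02]
tool_rot: [0.3, -3.127, -0.0]
ft_force: [1.7, 0.5, -1.6]
grip_width: 0.688
grip_force: 30.0
```

Emit:
jog_arm:
  increments:
    - {"tx": 0,"ty": 0,"tz": 1,"wx": 0,"wy": 0,"wz": 0,"gripper": 0.5}
    - {"tx": 0,"ty": 0,"tz": 1,"wx": 0,"wy": 0,"wz": 0,"gripper": 0.85}
    - {"tx": 0,"ty": 0,"tz": 1,"wx": 0,"wy": 0,"wz": 0,"gripper": 0.85}
    - {"tx": 0,"ty": 0,"tz": 1,"wx": 0,"wy": 0,"wz": 0,"gripper": 0.85}
    - {"tx": 0,"ty": 0,"tz": 1,"wx": 0,"wy": 0,"wz": 0,"gripper": 0.85}

```text
time: 48.52
position: [0.4304, -0.2239, 0.0195]
tool_rot: [-0.3, 3.127, -0.001]
ft_force: [-0.3, -0.2, -0.8]
grip_width: 0.832
grip_force: 0.0
```

Emit:
jog_arm:
  increments:
    - {"tx": 0,"ty": 0,"tz": -15,"wx": 0,"wy": 0,"wz": 0,"gripper": 0.85}
    - {"tx": 0,"ty": 0,"tz": -50,"wx": 0,"wy": 0,"wz": 0,"gripper": 0.9}
    - {"tx": 0,"ty": 0,"tz": -90,"wx": 0,"wy": 0,"wz": 0,"gripper": 0.9}
    - {"tx": 0,"ty": 0,"tz": -115,"wx": 0,"wy": 0,"wz": 0,"gripper": 0.9}
    - {"tx": 0,"ty": 0,"tz": -130,"wx": 0,"wy": 0,"wz": 0,"gripper": 0.9}

```text
time: 48.93
position: [0.4319, -0.2245, 0.1528]
tool_rot: [-0.3, 3.124, -0.006]
ft_force: [0.3, 0.4, -0.2]
grip_width: 0.897
grip_force: 0.0
```

Emit:
jog_arm:
  increments:
    - {"tx": 0,"ty": 40,"tz": -40,"wx": 0,"wy": 0,"wz": 0.1,"gripper": 0.9}
    - {"tx": 0,"ty": 80,"tz": -70,"wx": 0,"wy": 0,"wz": 0.2,"gripper": 0.9}
    - {"tx": -40,"ty": 120,"tz": -70,"wx": 0,"wy": 0,"wz": 0.3,"gripper": 0.9}
    - {"tx": -40,"ty": 120,"tz": -70,"wx": 0,"wy": 0,"wz": 0.4,"gripper": 0.9}
    - {"tx": -40,"ty": 120,"tz": -70,"wx": 0,"wy": 0,"wz": 0.4,"gripper": 0.9}

```text
time: 49.35
position: [0.4499, -0.0917, 0.2216]
tool_rot: [0.319, 3.121, -0.002]
ft_force: [0.1, 0.4, -0.1]
grip_width: 0.901
grip_force: 0.0
```

Run:
```python
from h import *
from bench import ctrl,vision
im=vision.get_image("wrist");s=ctrl.get_state();print(s["position"],pose(s)[2],s["grip_width"],s["ft_force"])
pickle.dump(im,open("wF.pkl","wb"))
M=lambda o,y,x,yy,z:[o[0]+x*np.cos(y)-yy*np.sin(y),o[1]+x*np.sin(y)+yy*np.cos(y),z]
L=[(-.01,.03),(-.01,-.03),(.01,-.03),(.041,-.01),(.041,.01),(.01,.03)]
for z in(.031,.040):
    q=np.r_[proj(im,[M((.426,-.2236),.175,x,y,z) for x,y in L]),proj(im,[M((.426,-.2236),.175,x,y,.013) for x,y in L])];q=q[:6]
    print("T pred",q.min(0).round(),q.max(0).round())
for n in("clamp","tube0","carrier"):
    for d in vision.spot_in("wrist",n): print(n,np.round(d["bbox"]).tolist(),d["conf"], cyl(im,d["bbox"],.004).round(4) if n=="tube0" else "")
print("holes clamp",holes(im,(.43,-.2236),.031,thr=75)); print("holes carrier",holes(im,(.5407,-.2441),.031))
for cam in("scene","side"):
    im=vision.get_image(cam)
    for n in("tube0","shield","carrier","clamp","carton","jar","driver"): print(cam,n,[(np.round(d["bbox"]).astype(int).tolist(),round(d["conf"],2)) for d in vision.spot_in(cam,n)][:5])
```

```text
[ 0.44825722 -0.09511448  0.22048447] 2.9392263541241412 0.9003693135558071 [ 0.16860538 -0.58151632 -0.02421984]
T pred [110. 164.] [174. 225.]
T pred [106. 166.] [171. 228.]
clamp [113.0, 161.0, 180.0, 226.0] 0.93 
clamp [296.0, 150.0, 331.0, 190.0] 0.17 
tube0 [297.0, 150.0, 332.0, 188.0] 0.88 [ 0.4478 -0.0541]
tube0 [420.0, 133.0, 463.0, 166.0] 0.78 [0.4538 0.0725]
tube0 [304.0, 210.0, 340.0, 246.0] 0.72 [ 0.5117 -0.0573]
tube0 [358.0, 141.0, 400.0, 180.0] 0.65 [0.4521 0.011 ]
tube0 [274.0, 106.0, 473.0, 256.0] 0.4 [0.4714 0.0054]
carrier [132.0, 254.0, 167.0, 291.0] 0.58 
carrier [105.0, 145.0, 209.0, 238.0] 0.56 
holes clamp [(122, [61, 26], [139.0, 171.8], [0.4131, -0.2224]), (16, [5, 4], [159.1, 177.6], [0.4226, -0.2049]), (20, [5, 5], [123.0, 192.1], [0.4294, -0.2443]), (358, [26, 25], [133.4, 212.4], [0.4518, -0.241]), (75, [37, 16], [144.7, 245.6], [0.4888, -0.2411]), (85, [23, 6], [183.4, 255.5], [0.5078, -0.2049])]
holes carrier [(45, [10, 6], [131.9, 221.2], [0.4604, -0.2455]), (44, [35, 15], [144.6, 245.6], [0.4887, -0.2412]), (43, [12, 9], [134.0, 262.5], [0.505, -0.2
[... 165 characters left out ...]
 0.97)]
scene carrier [([203, 187, 214, 212], 0.59)]
scene clamp [([214, 167, 245, 194], 0.74), ([220, 168, 240, 187], 0.48), ([198, 190, 219, 214], 0.3)]
scene carton [([366, 277, 405, 318], 0.92)]
scene jar [([147, 214, 170, 237], 0.91)]
scene driver [([204, 189, 214, 210], 0.49)]
side tube0 [([251, 211, 263, 225], 0.72), ([253, 229, 266, 240], 0.63), ([258, 240, 268, 258], 0.63), ([283, 239, 299, 256], 0.59)]
side shield [([226, 120, 242, 157], 0.65)]
side carrier [([305, 289, 339, 312], 0.79)]
side clamp [([263, 293, 292, 318], 0.6)]
side carton [([287, 143, 324, 174], 0.62), ([242, 211, 302, 270], 0.3), ([256, 228, 267, 240], 0.29)]
side jar [([382, 313, 412, 348], 0.62)]
side driver []
```

Run:
```python
from bench import ctrl
print(ctrl.close_job())
```

```text
the job is handed in; nothing more can be done
None
```

The job is handed in, with no verdict returned. By my last measurements, the shield hangs on the bar, the four tubes stand in rings 0, 1, 2 and 5 (all within about 5 mm of centre), and the carrier and T clamp are seated in their nests. Tube D was knocked out of ring 0 mid-run and put back; the carton and jar read as unmoved, and I never went near the screwdriver, though the last check didn't detect it.

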